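Make up an injector lapping kit: nest the rinse cups, book out the fluid jar

TASK

To make up the kit tray for the next lapping job, nest every rinse cup that stands loose on the bench into the cup already standing in the tray, one inside another, each pushed down until its shoulder sits on the rim below and the stack stands straight. Book out the jar of test fluid: stand it on the marked circle of the code reader with its barcode squarely towards the reader's window, let it stand there for a full second, and after that put it upright into the tray's other ring. Set the dish of lapping paste flat in the tray's bay between the two rings.

Things in the scene. Friction and masses are not known exactly. Their poses are not given: they have to be found in the camera images.
- cup_0_center (a point): first cup, standing in the kit tray's smaller ring. Tapered metal rinse cup, open on top, 74 mm high, 0.07 kg: lower 42 mm a tapered body (outside 39 mm at the foot, 52 mm at its top), then a shoulder and a straight collar 32 mm high, 62 mm outside, 57 mm inside. All cups are alike and start upright. Point: on its axis, half-way up, 37 mm above its foot; z up.
- cup_1_center (a point): cup like cup_0, loose on the bench (may be absent). Properly nested, its shoulder (underside of the collar) rests on the rim of the cup below with about 2.5 mm play all round, so it stands 32 mm higher than that cup. Point: on its axis, half-way up, 37 mm above its foot; z up.
- cup_2_center (a point): cup like cup_0, loose on the bench (may be absent). Grip a cup from above across its 62 mm collar, fingertips at most 29 mm below the rim so that they stay clear of the cup below when nesting. Point: on its axis, half-way up, 37 mm above its foot; z up.
- cup_3_center (a point): cup like cup_0, loose on the bench (may be absent). Point: on its axis, half-way up, 37 mm above its foot; z up.
- cup_4_center (a point): cup like cup_0, loose on the bench (may be absent). Point: on its axis, half-way up, 37 mm above its foot; z up.
- jar_center (a point): screw-capped jar of test fluid, amber body and black cap, 46 mm diameter, 71 mm high, 0.09 kg, with a part-wrapped paper label; a dark barcode about 25 mm wide is printed low on one end of it. Point: on its axis, half-way up (35.5 mm above its underside); z up; x points out through the middle of the barcode.
- jar_seat (a point): the larger ring of the kit tray, for the jar: 52 mm inside, 9 mm high, on the tray floor. Point: centre of the ring at the height of the tray floor (4 mm above the bench); z up. The tray (grey, 130 x 370 mm, rim 18 mm high) is fixed.
- cup_seat (a point): the smaller ring of the kit tray, 45 mm inside, 9 mm high, in which the lowest cup stands, 260 mm from the jar's ring. Point: centre of the ring at the height of the tray floor; z up.
- reader_spot (a point): black desk code reader, fixed: a flat steel stand plate 5 mm thick, 100 mm wide, in front of an upright reader head 86 mm high. Point: centre of the circle marked on the plate where the item to be read stands, on the plate's top; x points from here towards the reader's window, z up.
- reader_window (a point): middle of the reader's window, 83 mm from the marked circle's centre and 29 mm above the plate; x points into the reader (away from the item).
- dish_center (a point): low open round steel dish with dark lapping paste on its floor, 67 mm diameter, 30 mm high, 0.07 kg, loose on the bench behind the cups; grip it from above across its full width. Point: on its axis, half-way up (15 mm above its underside); z up.
- dish_bay (a point): middle bay of the kit tray, 122 mm (x) by 147 mm (y) between the rims (18 mm high) and two ribs (11 mm high), for the dish. Point: centre of the bay at the height of the tray floor; y towards the cups' ring, z up.
There are look-alikes about, which are no part of the job. Leave any purple or red look-alike of the part that bears jar_center alone.

How it is judged:
On the way, in this order (a step that is already met when the one before it is completed fails the run):
1. the jar stands upright on the reader's marked circle with its barcode towards the window (horizontal distance between jar_center and reader_spot below 0.015 m and z of jar_center in the frame of reader_spot between 0.0325 and 0.0385 m and angle between jar_center's own z axis and vertical below 0.06 rad and x of reader_window in the frame of jar_center above 0.05 m and y of reader_window in the frame of jar_center between -0.022 and 0.022 m), for 0.8 s.
2. the jar, once read, stands in its ring of the kit tray (horizontal distance between jar_center and jar_seat below 0.007 m and angle between jar_center's own z axis and vertical below 0.05 rad and z of jar_center in the frame of jar_seat between 0.0325 and 0.0385 m), for 0.2 s.
At the end, for the whole second after the job is handed in: All cups present form one upright stack in the tray's smaller ring (axes within 14 mm of its centre, tilt under 3 degrees), each at a nested height (multiples of 32 mm, within 3 mm); the read jar stands within 7 mm of the larger ring's centre; the dish lies flat in the middle bay (all of step 2 and x of dish_center in the frame of dish_bay between -0.035 and 0.035 m and y of dish_center in the frame of dish_bay between -0.048 and 0.048 m and z of dish_center in the frame of dish_bay between 0.012 and 0.018 m and angle between dish_center's own z axis and vertical below 0.06 rad and horizontal distance between each of cup_0_center, cup_1_center, cup_2_center, cup_3_center, cup_4_center and cup_seat below 0.014 m and angle between each of cup_0_center, cup_1_center, cup_2_center, cup_3_center, cup_4_center's own z axis and vertical below 0.05 rad and (z of cup_0_center in the frame of cup_seat between 0.034 and 0.04 m or z of cup_0_center in the frame of cup_seat between 0.066 and 0.072 m or z of cup_0_center in the frame of cup_seat between 0.098 and 0.104 m or z of cup_0_center in the frame of cup_seat between 0.13 and 0.136 m or z of cup_0_center in the frame of cup_seat between 0.162 and 0.168 m) and (z of cup_1_center in the frame of cup_seat between 0.034 and 0.04 m or z of cup_1_center in the frame of cup_seat between 0.066 and 0.072 m or z of cup_1_center in the frame of cup_seat between 0.098 and 0.104 m or z of cup_1_center in the frame of cup_seat between 0.13 and 0.136 m or z of cup_1_center in the frame of cup_seat between 0.162 and 0.168 m) and (z of cup_2_center in the frame of cup_seat between 0.034 and 0.04 m or z of cup_2_center in the frame of cup_seat between 0.066 and 0.072 m or z of cup_2_center in the frame of cup_seat between 0.098 and 0.104 m or z of cup_2_center in the frame of cup_seat between 0.13 and 0.136 m or z of cup_2_center in the frame of cup_seat between 0.162 and 0.168 m) and (z of cup_3_center in the frame of cup_seat between 0.034 and 0.04 m or z of cup_3_center in the frame of cup_seat between 0.066 and 0.072 m or z of cup_3_center in the frame of cup_seat between 0.098 and 0.104 m or z of cup_3_center in the frame of cup_seat between 0.13 and 0.136 m or z of cup_3_center in the frame of cup_seat between 0.162 and 0.168 m) and (z of cup_4_center in the frame of cup_seat between 0.034 and 0.04 m or z of cup_4_center in the frame of cup_seat between 0.066 and 0.072 m or z of cup_4_center in the frame of cup_seat between 0.098 and 0.104 m or z of cup_4_center in the frame of cup_seat between 0.13 and 0.136 m or z of cup_4_center in the frame of cup_seat between 0.162 and 0.168 m)); the robot touches nothing.
Of cup_1, cup_2, cup_3, cup_4 only 2 to 4 are there at a start; the rules pass over those that are not, and their reading is None.
At some moment in a run one of dish may be knocked a few centimetres aside while the robot is not near it.
Once in a run the grip may slacken for a moment while it holds something.
It also fails if it takes over 210 s, if anything falls off the work surface, if the arm or the gripper's body presses on something with over 40 N, if the wrist force passes 120 N, or if a joint passes its speed limit or range.

ROBOT

A 6-joint arm with a two-finger parallel gripper is mounted at the origin on a cart in front of the work surface, level with it; the furniture and walls round the work are solid. World frame = base frame: x ahead of the robot, y to its left, z up, the work surface at z = 0. Lengths are in m, angles in rad, forces in N, time in s.
With the tool pointing down it reaches from about 0.425 to 0.95 m from the base axis. Payload 3.5 kg.
Tool frame: the origin (TCP) lies between the finger pads; the fingertips stand 17 mm ahead of it and the grasp point (between the pads) lies 2 mm behind it; z points along the fingers, y is the direction in which the jaws open and shut (so a half turn about z gives the same grasp; the last joint's range is limited). The gripper opens to 85 mm and grips with 20 to 120 N. Pads are 22 mm wide; open, the fingers measure 114 mm over their backs; the gripper's body (76 mm by 85 mm) begins 54 mm behind the grasp point. The pads swing forward as they close: fully open they stand 13 mm farther back than shut.
Start: joints at [-1.494, 0.286, 1.577, -0, 1.279, -0.15], TCP at [0.152, -0.658, 0.248] pointing down, gripper open.
Joint ranges: [-2.77, 2.77], [-0.9, 2.22], [0.21, 2.48], [-1.53, 4.67], [0.24, 2.81], [-2.84, 2.84]. Speed limits (rad/s): [2.79, 2.79, 3.14, 3.14, 3.14, 3.14].

INTERFACE

Orientations are given as a unit quaternion [x, y, z, w].
In Python, from plant import ctrl gives the robot as it stands.
- The arm moves only by the tool carry_out, never from a script. Its argument "commands" is a list of rows, each an object with "delta_pos": the shift along the tool's x, y, z in m, a list of three; "delta_rot": the turn, a rotation vector about the tool's x, y, z in rad, a list of three; "claw": the opening in per cent of the stroke, from 0 (shut) to 100 (fully open). A call has 1 to 8 rows; each row is the pose to reach, as a shift and turn from the pose measured when the call began, along the tool's axes at that moment; what a row does not reach only later rows make up. A row lasts 1/12 s, in which the tool goes at most 41.7 mm and 7.16 degrees, less where a joint would pass 70% of its speed; a pose out of reach is approached as far as the arm can. A call with a gripper value outside its range is refused whole. The fingers move at their own pace and stop on an object; "force" is the grip in N (left out, the last holds). Time passes only in rows, so rows that repeat a pose let the fingers close. It gives the time, the measured TCP pose, the force and the opening at its end, in the units of the state.
- ctrl.get_state(): the state, without advancing time (a new reading comes with each control period).
- ctrl.read_camera(name): name is "scene" or "side" or "wrist"; returns (picture, depth): 480x640x3 uint8, red, green, blue; 480x640 float32, m along the optical axis (not along the pixel's ray), 0 where there is no reading.
- ctrl.camera_info(name): a dict with "fx", "fy", "cx", "cy" (pixels), "rvec" (rotation vector, rad) and "tvec" (3), from world to camera coordinates, as OpenCV has them; the wrist camera has in their place "mount" (4x4, takes a point from camera to tool coordinates, whose origin is the TCP and whose axes are the flange's). Camera axes: x right, y down, z forward; pixel columns grow to the right and rows downward; lengths in m; the calibration is good to about 2 mm. A picture is of the moment at which its call begins: read the wrist's pose just before it. camera_info takes no time and is no camera call.
- ctrl.sign_off(): hands the job in, once; it reports no verdict.
The state is a dict: "time": time; "qpos": joint angles; "dq": joint speeds; "joint_efforts": joint torques, N m; "eef_pos": TCP position; "tcp_rot": TCP orientation; "contact_force": force on the tool from outside, world axes, zero at the start; "wrist_torque": the same for the moment, N m; "opening": opening from 0.0 (shut) to 1.0 (fully open).
Only numpy, scipy, OpenCV 4.12 (cv2) and the standard library are available. Lean on these libraries where they do the work, as an engineer would, in place of code of your own. Each camera call takes 0.05 s, during which the arm holds its last target.

## Working session

There is one attempt and no reset: what is moved stays moved. The work goes in short steps, Python scripts to look and compute and a tool call to move; the robot and the scene stay as the last step left them, time stands still between calls to the robot, and variables do not carry over. Pictures are saved under pics/ and viewed, and the job is handed in when it is done.

Besides the shell and the picture viewer there is one more tool, called by a JSON object that holds its "api" and its "payload". carry_out: Moves the arm, as the interface text tells. Its arguments: {"type":"object","properties":{"commands":{"type":"array"},"force":{"type":"number"}},"required":["commands"]}

```bash
ls; mkdir -p pics; python3 - <<'E'
from plant import ctrl
import cv2
print(ctrl.get_state())
for n in ("scene","side","wrist"):
    i=ctrl.camera_info(n); print(n,i)
    p,d=ctrl.read_camera(n)
    cv2.imwrite(f"pics/{n}0.png",p[:,:,::-1])
    import numpy as np; np.save(f"pics/{n}0.npy",d)
E
```

```text
pics
{'time': 0.0, 'qpos': array([-1.49401915e+00,  2.87207261e-01,  1.57818836e+00, -4.22233974e-06,
        1.27858882e+00, -1.49996411e-01]), 'dq': array([ 0.00016442, -0.00091057, -0.00055098, -0.00022631,  0.00019707,
        0.00060882]), 'joint_efforts': array([ 4.13440341e-05, -4.05978870e+01, -2.92629308e+01, -9.39733172e-05,
        5.71514087e-03,  1.21608051e-05]), 'eef_pos': array([ 0.15174577, -0.6570863 ,  0.24691324]), 'tcp_rot': array([ 9.93577822e-01,  1.13144515e-01,  4.17517693e-05, -1.19516452e-03]), 'contact_force': array([-0.19874309,  0.22597327,  0.87809426]), 'wrist_torque': array([-0.03859895, -0.03939059,  0.05390037]), 'opening': 1.0045469984853066}
scene {'fx': 567.459447785925, 'fy': 567.459447785925, 'cx': 310.6565119723231, 'cy': 235.84595740196661, 'rvec': array([ 2.06544127, -1.09117589,  0.5248514 ]), 'tvec': array([-0.31725842,  0.30223049,  1.42361708])}
side {'fx': 542.7364990196835, 'fy': 542.7364990196835, 'cx': 322.6167207472589, 'cy': 241.08965567128976, 'rvec': array([ 0.59328782, -2.48319751,  1.3660888 ]), 'tvec': array([0.45340792, 0.18961267, 1.30279891])}
wrist {'fx': 375.26460944075615, 'fy': 375.26460944075615, 'cx': 325.72248837476036, 'cy': 238.64389988783302, 'mount': array([[ 1.69777794e-03, -9.44994330e-01, -3.27082305e-01,
         8.60709848e-02],
       [ 9.99998499e-01,  1.71718054e-03,  2.29451476e-04,
        -8.09588264e-04],
       [ 3.44829026e-04, -3.27082204e-01,  9.44995827e-01,
        -1.24561223e-01],
       [ 0.00000000e+00,  0.00000000e+00,  0.00000000e+00,
         1.00000000e+00]])}
```

View pics/scene0.png

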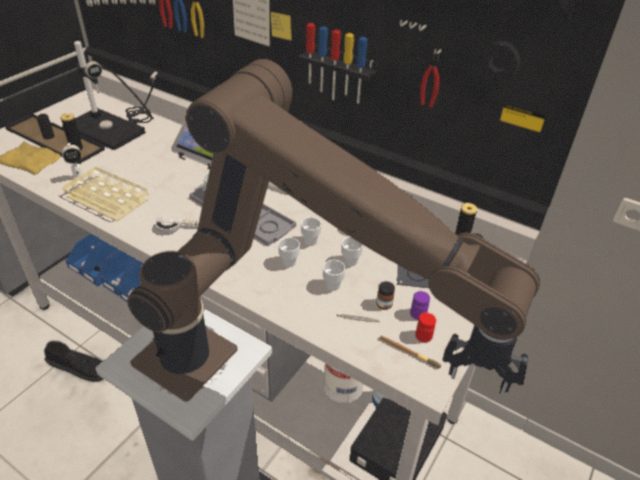

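View pics/side0.png

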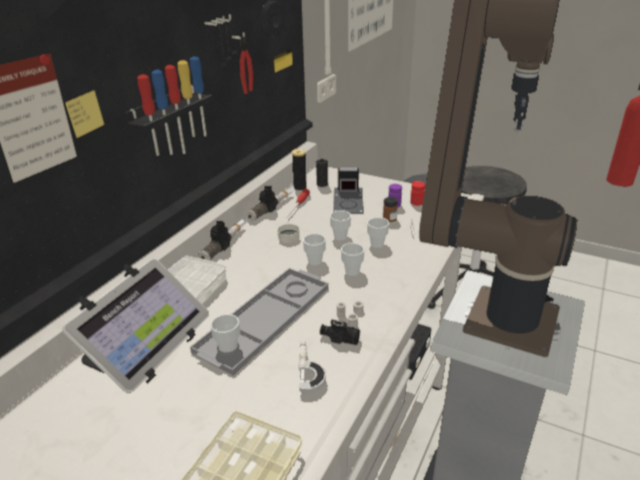

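View pics/wrist0.png

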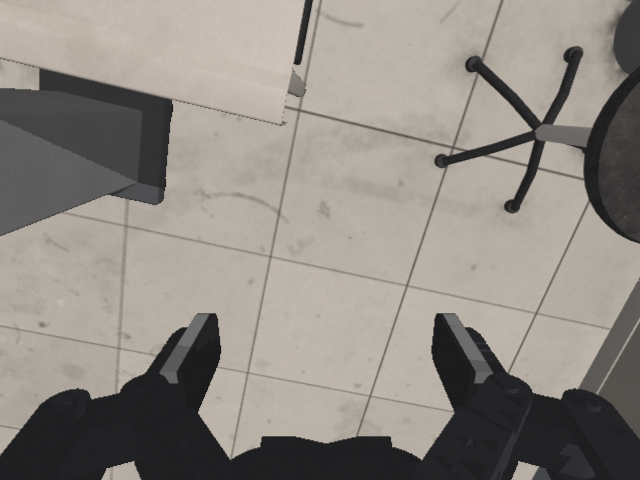

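The scene view shows four loose cups at (311,231), (289,251), (350,249) and (334,274). The jar is at (386,295), with purple at (420,304) and red at (427,326). In the side view the cups are at (341,226), (314,250), (378,234) and (352,260), and cup_0 is at (227,335) in the tray. The side view also shows the dish at (289,235), the ring at (297,288), the reader at (348,190) and the amber jar at (390,210). The wrist looks at the floor.

Next I'll project the depth images into world coordinates.

```bash
cat > h.py <<'E'
import numpy as np, cv2
from scipy.spatial.transform import Rotation as R
from plant import ctrl
def pose(n,st=None):
    i=ctrl.camera_info(n)
    if n=="wrist":
        st=st or ctrl.get_state()
        T=np.eye(4);T[:3,:3]=R.from_quat(st['tcp_rot']).as_matrix();T[:3,3]=st['eef_pos']
        return i,T@i['mount']
    Rm=cv2.Rodrigues(i['rvec'])[0];T=np.eye(4);T[:3,:3]=Rm.T;T[:3,3]=-Rm.T@i['tvec'];return i,T
def shot(n,tag):
    st=ctrl.get_state(); i,T=pose(n,st)
    p,d=ctrl.read_camera(n); cv2.imwrite(f"pics/{tag}.png",p[:,:,::-1]); return p,d,i,T
def cloud(d,i,T):
    v,u=np.mgrid[:480,:640]
    P=np.stack([(u-i['cx'])/i['fx']*d,(v-i['cy'])/i['fy']*d,d],-1)
    W=P@T[:3,:3].T+T[:3,3]; W[d<=0]=np.nan; return W
def ray(px,z,i,T):
    px=np.atleast_2d(px).astype(float)
    D=np.c_[(px[:,0]-i['cx'])/i['fx'],(px[:,1]-i['cy'])/i['fy'],np.ones(len(px))]@T[:3,:3].T
    o=T[:3,3]; return o+D*((z-o[2])/D[:,2])[:,None]
def proj(W,i,T):
    W=np.atleast_2d(W);P=(W-T[:3,3])@T[:3,:3]
    return np.c_[P[:,0]/P[:,2]*i['fx']+i['cx'],P[:,1]/P[:,2]*i['fy']+i['cy']]
def circ(P):
    A=np.c_[2*P[:,:2],np.ones(len(P))];s=np.linalg.lstsq(A,(P[:,:2]**2).sum(1),rcond=None)[0]
    return s[0],s[1],np.sqrt(s[2]+s[0]**2+s[1]**2)
E
python3 - <<'E'
from h import *
H=np.zeros((480,800,3),np.uint8)
for n in("scene","side"):
    d=np.load(f"pics/{n}0.npy");i,T=pose(n);W=cloud(d,i,T)
    p=cv2.imread(f"pics/{n}0.png")
    # top-down colour map x 0.2..1.0 , y -0.7..0.7 ; 0.0015/pix
    ok=np.isfinite(W[...,2])&(W[...,2]>-0.02)&(W[...,2]<0.15)
    Q=W[ok];c=p[ok];o=np.argsort(Q[:,2]);Q=Q[o];c=c[o]
    M=np.zeros((560,800,3),np.uint8);Z=np.zeros((560,800),np.float32)
    r=((0.95-Q[:,0])/0.0013).astype(int);k=((0.5-Q[:,1])/0.0013).astype(int)
    g=(r>=0)&(r<560)&(k>=0)&(k<800)
    M[r[g],k[g]]=c[g];Z[r[g],k[g]]=Q[g,2]
    cv2.imwrite(f"pics/top_{n}0.png",M)
    for nm,uv in {"scene":{"jar":(386,287),"pur":(421,296),"red":(427,319)},"side":{"jar":(390,202),"c1":(341,226),"c2":(314,250),"c3":(378,234),"c4":(352,260),"c0":(227,335),"dish":(289,240),"ring":(297,292),"rd":(348,207),"bench":(300,400)}}[n].items():
        print(n,nm,W[uv[1],uv[0]].round(3))
E
```

```text
scene jar [ 0.438 -0.33   0.072]
scene pur [ 0.458 -0.422  0.076]
scene red [ 0.395 -0.469  0.075]
side jar [ 0.437 -0.31   0.071]
side c1 [ 0.519 -0.133  0.059]
side c2 [0.531 0.011 0.056]
side c3 [ 0.409 -0.148  0.053]
side c4 [0.415 0.015 0.061]
side c0 [0.531 0.408 0.07 ]
side dish [ 0.655 -0.063  0.013]
side ring [0.514 0.137 0.005]
side rd [ 0.59  -0.333  0.007]
side bench [ 0.335  0.44  -0.002]
```

View pics/top_side0.png

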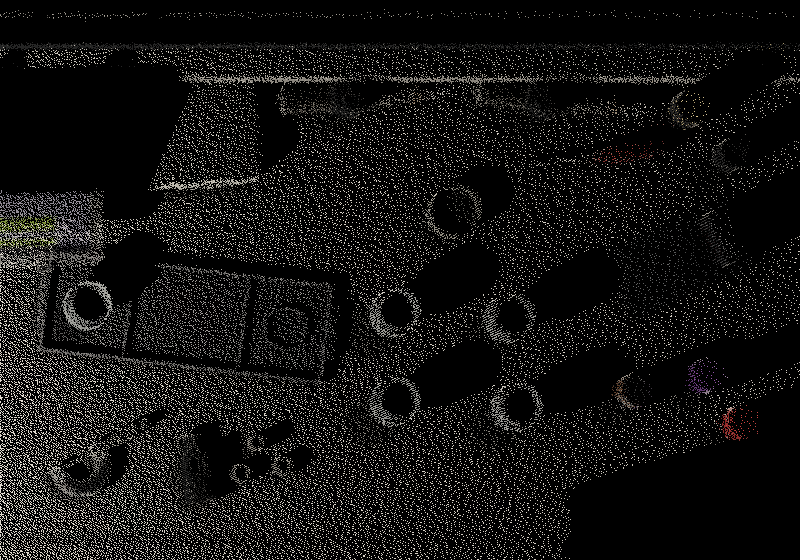

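View pics/top_scene0.png

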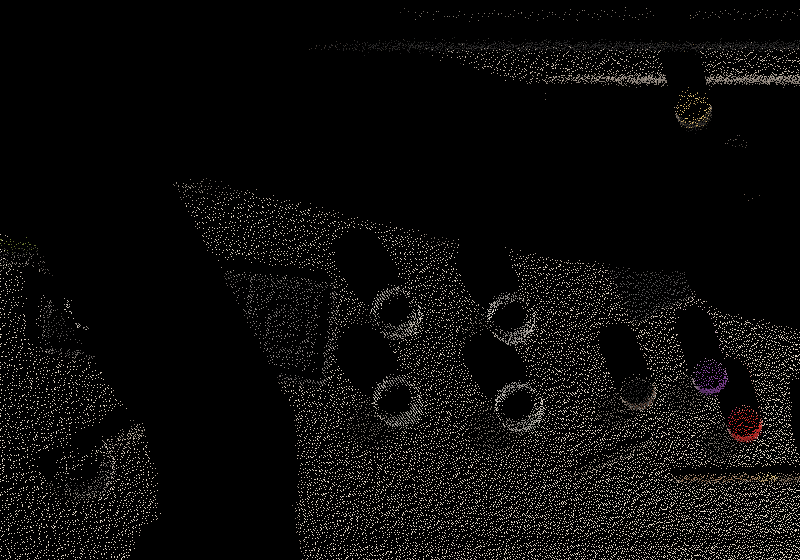

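The top maps are clean: tray at upper left, four loose cups, jar, reader plate and dish. Now I'll fit circles and look closely at the jar and reader.

```bash
python3 - <<'E'
from h import *
Ws={};
for n in("scene","side"):
    d=np.load(f"pics/{n}0.npy");i,T=pose(n);Ws[n]=cloud(d,i,T)
def fit(name,c,r,z0,z1):
    for n in Ws:
        Q=Ws[n].reshape(-1,3);Q=Q[np.isfinite(Q[:,2])]
        s=(Q[:,2]>z0)&(Q[:,2]<z1)&(np.hypot(Q[:,0]-c[0],Q[:,1]-c[1])<r)
        q=Q[s]
        if len(q)<20: print(name,n,len(q));continue
        print(name,n,len(q),np.round(circ(q),4), "bbox",q.min(0).round(3),q.max(0).round(3))
for nm,c in {"cA":(.54,-.02),"cB":(.54,-.165),"cC":(.425,-.015),"cD":(.42,-.175),"c0":(.55,.385)}.items(): fit(nm,c,.05,.070+(.004 if nm=="c0" else 0),.085)
fit("jar",(.44,-.325),.04,.066,.08);fit("pur",(.46,-.42),.04,.066,.08);fit("dish",(.675,-.09),.05,.025,.04)
for n,u,v in(("side",370,200),("scene",385,295)):
    p=cv2.imread(f"pics/{n}0.png")[v-50:v+50,u-66:u+66];cv2.imwrite(f"pics/crop_{n}.png",cv2.resize(p,None,fx=6,fy=6,interpolation=cv2.INTER_CUBIC))
E
```

```text
cA scene 96 [ 0.5426 -0.0163  0.0301] bbox [ 0.51  -0.049  0.07 ] [0.577 0.016 0.083]
cA side 77 [ 0.543  -0.0118  0.0302] bbox [ 0.511 -0.047  0.07 ] [0.575 0.022 0.077]
cB scene 69 [ 0.5343 -0.1655  0.0295] bbox [ 0.501 -0.195  0.07 ] [ 0.558 -0.134  0.08 ]
cB side 67 [ 0.5363 -0.1614  0.0305] bbox [ 0.503 -0.194  0.07 ] [ 0.568 -0.128  0.078]
cC scene 97 [ 0.4266 -0.0174  0.0298] bbox [ 0.394 -0.048  0.07 ] [0.462 0.016 0.081]
cC side 85 [ 0.4272 -0.0122  0.03  ] bbox [ 0.395 -0.044  0.07 ] [0.459 0.02  0.078]
cD scene 103 [ 0.4201 -0.1749  0.0296] bbox [ 0.386 -0.207  0.07 ] [ 0.453 -0.144  0.082]
cD side 71 [ 0.4205 -0.1709  0.0296] bbox [ 0.389 -0.206  0.07 ] [ 0.452 -0.138  0.077]
c0 scene 20 [0.5474 0.3889 0.0233] bbox [0.522 0.385 0.075] [0.559 0.415 0.084]
c0 side 129 [0.5524 0.3864 0.0297] bbox [0.521 0.356 0.074] [0.584 0.418 0.081]
jar scene 173 [ 0.4399 -0.3293  0.0162] bbox [ 0.418 -0.351  0.066] [ 0.463 -0.306  0.079]
jar side 94 [ 0.4418 -0.3237  0.0172] bbox [ 0.419 -0.347  0.066] [ 0.463 -0.298  0.074]
pur scene 182 [ 0.4598 -0.4227  0.0166] bbox [ 0.436 -0.444  0.066] [ 0.484 -0.399  0.079]
pur side 79 [ 0.4613 -0.4176  0.0172] bbox [ 0.44  -0.446  0.066] [ 0.484 -0.391  0.075]
dish scene 0
dish side 81 [ 0.6741 -0.089   0.0326] bbox [ 0.639 -0.126  0.025] [ 0.708 -0.052  0.035]
```

View pics/crop_side.png

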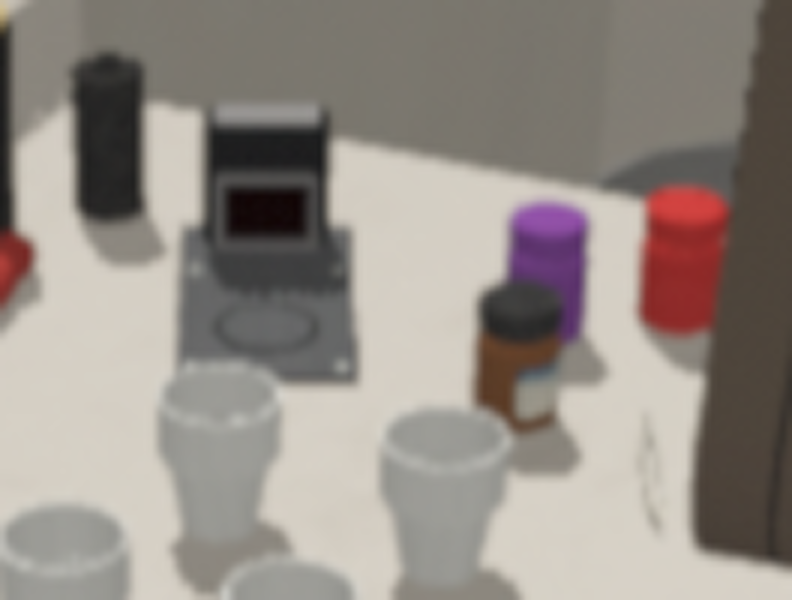

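View pics/crop_scene.png

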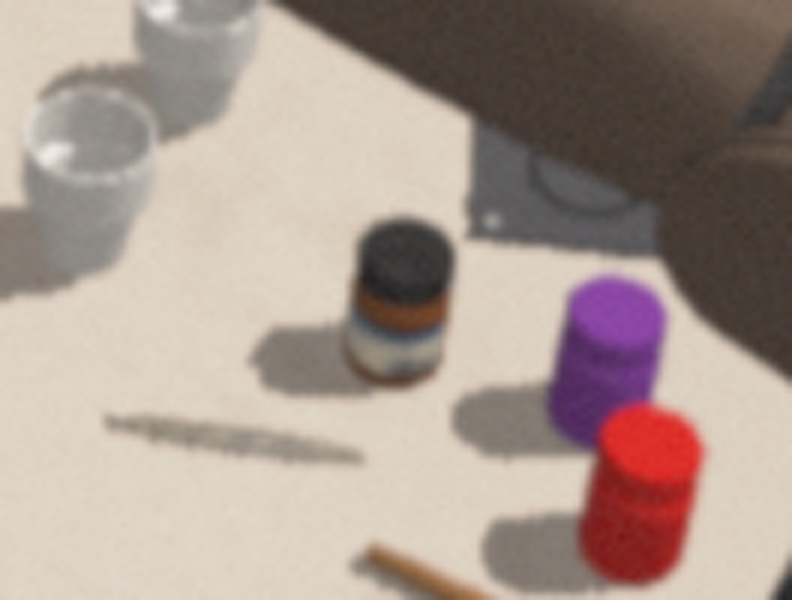

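The jar could be confused with three other things: purple at scene (420,304), red at scene (427,326) and the black bottle at side (322,173). The amber body with black cap and paper label at scene (386,295) / side (390,210) fits the description, and both crops confirm it. From the scene camera the label is in view, with something dark near its right end at about (386,302). I'll check that with the wrist camera.

```bash
cat >> h.py <<'E'
def plan(x,y,z,yaw,rows=True):
    st=ctrl.get_state();R0=R.from_quat(st['tcp_rot']);p=np.array([x,y,z])-st['eef_pos']
    c,s=np.cos(yaw),np.sin(yaw)
    R1=R.from_matrix(np.array([[c,s,0],[s,-c,0],[0,0,-1.]]))
    dp=R0.inv().apply(p);dr=(R0.inv()*R1).as_rotvec()
    q1=np.arctan2(y,x);q6=(q1-yaw+np.pi/2+np.pi)%(2*np.pi)-np.pi
    print("dp",dp.round(4).tolist(),"dr",dr.round(4).tolist(),"rows",round(max(np.linalg.norm(p)/.0417,np.degrees(np.linalg.norm(dr))/7.16),1),"q6~",round(q6,2),"rad",round(np.hypot(x,y),3))
def S():
    st=ctrl.get_state();Rm=R.from_quat(st['tcp_rot']).as_matrix()
    print("t",round(st['time'],2),"p",st['eef_pos'].round(4),"yaw",round(np.arctan2(Rm[1,0],Rm[0,0]),4),"tilt",round(np.degrees(np.arccos(-Rm[2,2])),2),"q",st['qpos'].round(3),"F",st['contact_force'].round(1),"op",round(st['opening'],3))
E
python3 - <<'E'
from h import *
S()
for n in("scene","side"): print(n,pose(n)[1][:3,3].round(3))
plan(.36,-.42,.25,.227)
plan(.36,-.45,.25,.9)
E
```

```text
t 0.15 p [ 0.1518 -0.6572  0.2472] yaw 0.2268 tilt 0.1 q [-1.494  0.287  1.578 -0.     1.279 -0.15 ] F [0.8 0.2 1. ] op 1.006
scene [-0.57  -0.739  1.161]
side [-0.074  1.092  0.861]
dp [0.2563, -0.1843, -0.0024] dr [-0.0018, -0.0003, -0.0002] rows 7.6 q6~ 0.48 rad 0.553
dp [0.2495, -0.1551, -0.0024] dr [-0.0016, -0.0009, -0.6732] rows 7.0 q6~ -0.23 rad 0.576
```

```bash
python3 - <<'E'
from h import *
plan(.33,-.50,.17,.227)
E
```

```text
dp [0.209, -0.113, 0.0775] dr [-0.0018, -0.0003, -0.0002] rows 6.0 q6~ 0.36 rad 0.599
```

{"api": "carry_out", "payload": {"commands": [{"delta_pos":[0.209,-0.113,0.04],"delta_rot":[0,0,0],"claw":100},{"delta_pos":[0.209,-0.113,0.04],"delta_rot":[0,0,0],"claw":100},{"delta_pos":[0.209,-0.113,0.04],"delta_rot":[0,0,0],"claw":100},{"delta_pos":[0.209,-0.113,0.04],"delta_rot":[0,0,0],"claw":100},{"delta_pos":[0.209,-0.113,0.0775],"delta_rot":[0,0,0],"claw":100},{"delta_pos":[0.209,-0.113,0.0775],"delta_rot":[0,0,0],"claw":100},{"delta_pos":[0.209,-0.113,0.0775],"delta_rot":[0,0,0],"claw":100},{"delta_pos":[0.209,-0.113,0.0775],"delta_rot":[0,0,0],"claw":100}]}}

```text
time: 0.82
eef_pos: [0.3308, -0.4968, 0.167]
tcp_rot: [0.993, 0.115, -0.001, -0.004]
contact_force: [0.4, 0.1, 0.3]
opening: 1.002
```

```bash
python3 - <<'E'
from h import *
S(); p,d,i,T=shot("wrist","w1"); np.save("pics/w1.npy",d)
E
```

```text
t 0.82 p [ 0.3308 -0.4968  0.167 ] yaw 0.2304 tilt 0.44 q [-1.153e+00  1.990e-01  1.837e+00  1.000e-03  1.113e+00  1.870e-01] F [0.4 0.1 0.3] op 1.002
```

View pics/w1.png

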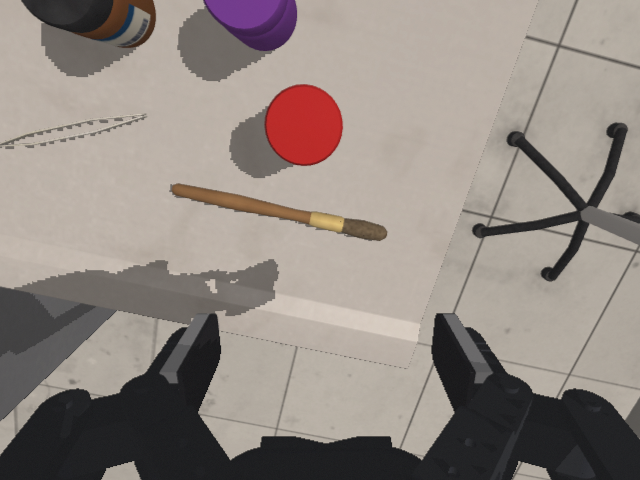

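Jar at (80,20) is partly cut off at top-left, red at (303,125) and purple at (250,20). Shifting to bring the jar into full view.

{"api": "carry_out", "payload": {"commands": [{"delta_pos":[0.03,-0.02,0],"delta_rot":[0,0,0],"claw":100},{"delta_pos":[0.06,-0.04,0],"delta_rot":[0,0,0],"claw":100},{"delta_pos":[0.06,-0.04,0],"delta_rot":[0,0,0],"claw":100},{"delta_pos":[0.06,-0.04,0],"delta_rot":[0,0,0],"claw":100}]}}

```text
time: 1.2
eef_pos: [0.38, -0.4475, 0.1707]
tcp_rot: [0.993, 0.115, -0.0, -0.0]
contact_force: [-0.7, 0.2, -0.7]
opening: 0.997
```

```bash
python3 - <<'E'
from h import *
S(); p,d,i,T=shot("wrist","w2"); np.save("pics/w2.npy",d)
cv2.imwrite("pics/w2c.png",cv2.resize(p[0:200,40:300,::-1],None,fx=3,fy=3,interpolation=cv2.INTER_CUBIC))
E
```

```text
t 1.2 p [ 0.38   -0.4475  0.1707] yaw 0.2298 tilt 0.04 q [-1.039  0.171  1.862  0.     1.109  0.301] F [-0.7  0.2 -0.7] op 0.997
```

View pics/w2c.png

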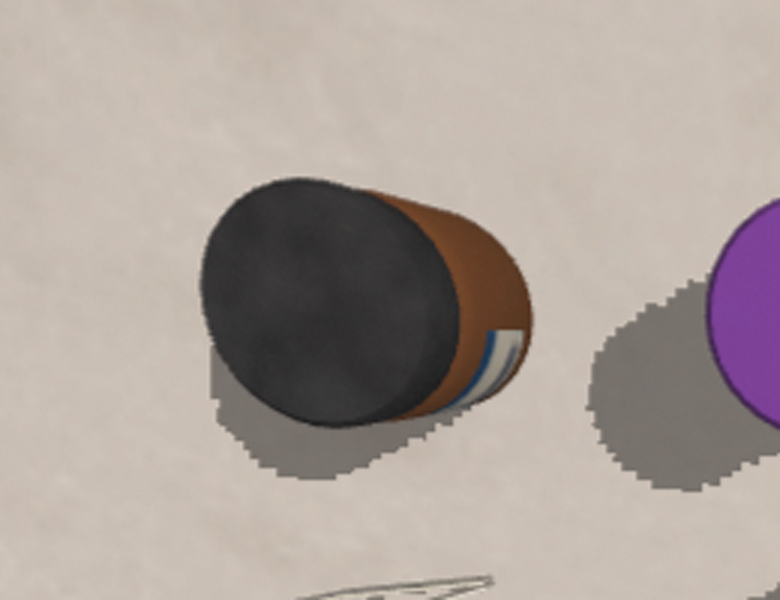

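```bash
python3 - <<'E'
from h import *
plan(.37,-.44,.17,2.8)
E
```

```text
dp [-0.0074, -0.01, 0.0007] dr [-0.0007, -0.0007, -2.5714] rows 20.6 q6~ -2.1 rad 0.575
```

{"api": "carry_out", "payload": {"commands": [{"delta_pos":[-0.007,-0.01,0],"delta_rot":[0,0,-0.9],"claw":100},{"delta_pos":[-0.007,-0.01,0],"delta_rot":[0,0,-0.9],"claw":100},{"delta_pos":[-0.007,-0.01,0],"delta_rot":[0,0,-0.9],"claw":100},{"delta_pos":[-0.007,-0.01,0],"delta_rot":[0,0,-0.9],"claw":100},{"delta_pos":[-0.007,-0.01,0],"delta_rot":[0,0,-0.9],"claw":100},{"delta_pos":[-0.007,-0.01,0],"delta_rot":[0,0,-0.9],"claw":100},{"delta_pos":[-0.007,-0.01,0],"delta_rot":[0,0,-0.9],"claw":100},{"delta_pos":[-0.007,-0.01,0],"delta_rot":[0,0,-0.9],"claw":100}]}}

```text
time: 1.92
eef_pos: [0.3692, -0.4421, 0.1715]
tcp_rot: [0.845, 0.535, -0.0, 0.001]
contact_force: [0.0, 0.8, -0.2]
opening: 0.999
```

{"api": "carry_out", "payload": {"commands": [{"delta_pos":[0,0,0],"delta_rot":[0,0,-0.9],"claw":100},{"delta_pos":[0,0,0],"delta_rot":[0,0,-0.9],"claw":100},{"delta_pos":[0,0,0],"delta_rot":[0,0,-0.9],"claw":100},{"delta_pos":[0,0,0],"delta_rot":[0,0,-0.9],"claw":100},{"delta_pos":[0,0,0],"delta_rot":[0,0,-0.9],"claw":100},{"delta_pos":[0,0,0],"delta_rot":[0,0,-0.9],"claw":100},{"delta_pos":[0,0,0],"delta_rot":[0,0,-0.9],"claw":100},{"delta_pos":[0,0,0],"delta_rot":[0,0,-0.9],"claw":100}]}}

```text
time: 2.58
eef_pos: [0.3683, -0.4437, 0.1722]
tcp_rot: [0.528, 0.849, -0.001, 0.001]
contact_force: [0.1, 0.5, -0.5]
opening: 1.005
```

{"api": "carry_out", "payload": {"commands": [{"delta_pos":[0,0,0],"delta_rot":[0,0,-0.8],"claw":100},{"delta_pos":[0,0,0],"delta_rot":[0,0,-0.8],"claw":100},{"delta_pos":[0,0,0],"delta_rot":[0,0,-0.8],"claw":100},{"delta_pos":[0,0,0],"delta_rot":[0,0,-0.8],"claw":100},{"delta_pos":[0,0,0],"delta_rot":[0,0,-0.8],"claw":100},{"delta_pos":[0,0,0],"delta_rot":[0,0,-0.8],"claw":100},{"delta_pos":[0,0,0],"delta_rot":[0,0,-0.8],"claw":100},{"delta_pos":[0,0,0],"delta_rot":[0,0,-0.8],"claw":100}]}}

```text
time: 3.25
eef_pos: [0.3674, -0.4451, 0.1728]
tcp_rot: [0.157, 0.988, -0.002, 0.001]
contact_force: [-0.9, 0.1, -0.1]
opening: 1.003
```

```bash
python3 - <<'E'
from h import *
S(); p,d,i,T=shot("wrist","w3"); np.save("pics/w3.npy",d);np.save("pics/w3T.npy",T)
E
```

```text
t 3.25 p [ 0.3674 -0.4451  0.1728] yaw 2.8262 tilt 0.21 q [-1.056e+00  1.460e-01  1.887e+00 -2.000e-03  1.105e+00 -2.311e+00] F [-0.9  0.1 -0.1] op 1.003
```

View pics/w3.png

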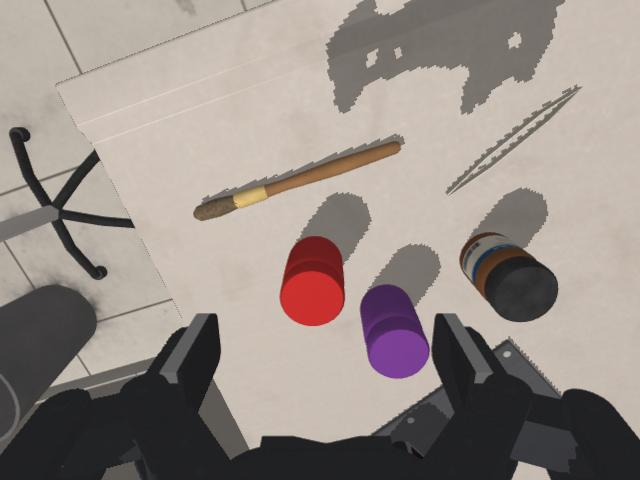

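The jar at (505,275) shows its label side here, with red at (312,280) and purple at (395,330). Zooming in to get the barcode azimuth.

```bash
python3 - <<'E'
from h import *
p=cv2.imread("pics/w3.png")[220:330,445:575];cv2.imwrite("pics/w3c.png",cv2.resize(p,None,fx=6,fy=5.4,interpolation=cv2.INTER_CUBIC))
d=np.load("pics/w3.npy");T=np.load("pics/w3T.npy");i=ctrl.camera_info("wrist");W=cloud(d,i,T)
q=W[220:330,445:575].reshape(-1,3);q=q[(q[:,2]>.069)&(q[:,2]<.08)];print(len(q),circ(q),q[:,:2].mean(0),q[:,2].mean(),(q.min(0)+q.max(0))/2,q.max(0)-q.min(0))
E
```

```text
2360 (np.float64(0.44278742653856024), np.float64(-0.32622205712797386), np.float64(0.014926591392624897)) [ 0.44256111 -0.32613439] 0.06979909335763743 [ 0.44266725 -0.32658611  0.07026926] [0.04316035 0.04294611 0.00253625]
```

View pics/w3c.png

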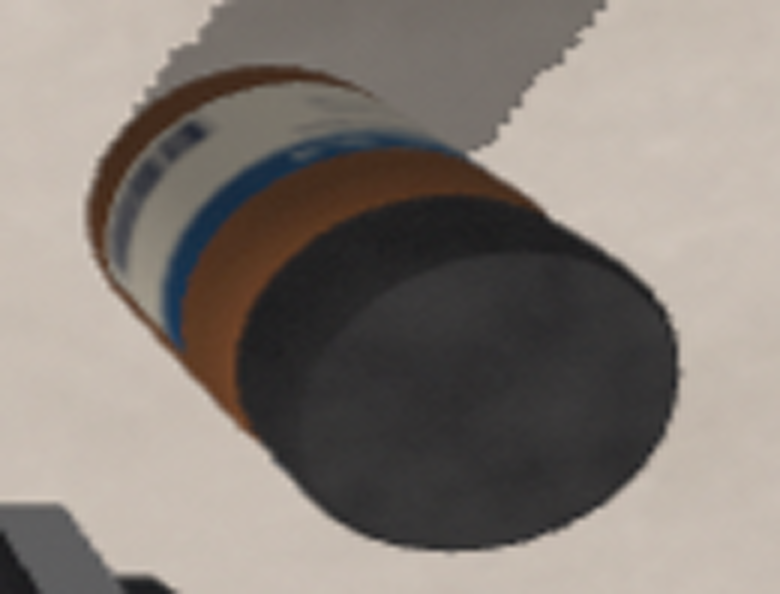

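```bash
python3 - <<'E'
from h import *
d=np.load("pics/w3.npy");T=np.load("pics/w3T.npy");i=ctrl.camera_info("wrist");W=cloud(d,i,T)
c=np.array([.4426,-.3263])
for u,v in [(118,265),(120,240),(160,170),(205,128),(110,240),(165,315),(440,140)]:
    px=(445+u/6,220+v/5.4)
    A=ray(px,0.0,i,T)[0];B=T[:3,3];D=A-B
    a=D[:2]@D[:2];b=2*(B[:2]-c)@D[:2];k=(B[:2]-c)@(B[:2]-c)-.023**2
    dis=b*b-4*a*k
    P=B+D*((-b-np.sqrt(max(dis,0)))/(2*a))
    print((u,v),"cyl",P.round(4),"az",np.degrees(np.arctan2(*(P[:2]-c)[::-1])).round(1),dis>0, "depth",W[round(px[1]),round(px[0])].round(4))
# reader: window & circle from depth in side and w3
E
```

```text
(118, 265) cyl [ 0.44   -0.3492  0.0182] az -96.5 True depth [ 0.4402 -0.3488  0.0179]
(120, 240) cyl [ 0.4357 -0.3483  0.0188] az -107.3 True depth [ 0.4364 -0.3477  0.0168]
(160, 170) cyl [ 0.4254 -0.3416  0.0206] az -138.4 True depth [ 0.4262 -0.3406  0.0184]
(205, 128) cyl [ 0.4211 -0.3345  0.0199] az -159.0 True depth [ 0.4222 -0.3342  0.018 ]
(110, 240) cyl [ 0.4372 -0.3487  0.0152] az -103.5 True depth [ 0.4374 -0.3485  0.0139]
(165, 315) cyl [ 0.4401 -0.3492  0.0355] az -96.3 True depth [ 0.441  -0.3489  0.0333]
(440, 140) cyl [ 0.4253 -0.3111  0.0335] az 138.7 True depth [ 0.4262 -0.3107  0.0319]
```

The barcode spans azimuths −96.5° to −159°. That is 62.5°, or 25 mm on a 23 mm radius, which matches its given width, so its middle is at −128°. Next I'll view the reader from above.

```bash
python3 - <<'E'
from h import *
plan(.54,-.34,.28,.9)
E
```

```text
dp [-0.1313, 0.1531, -0.1076] dr [-0.0006, 0.0042, 1.9247] rows 15.4 q6~ 0.11 rad 0.638
```

{"api": "carry_out", "payload": {"commands": [{"delta_pos":[-0.04,0.05,-0.1],"delta_rot":[0,0,0.96],"claw":100},{"delta_pos":[-0.07,0.08,-0.107],"delta_rot":[0,0,0.96],"claw":100},{"delta_pos":[-0.131,0.153,-0.107],"delta_rot":[0,0,0.96],"claw":100},{"delta_pos":[-0.131,0.153,-0.107],"delta_rot":[0,0,0.96],"claw":100},{"delta_pos":[-0.131,0.153,-0.107],"delta_rot":[0,0,0.96],"claw":100},{"delta_pos":[-0.131,0.153,-0.107],"delta_rot":[0,0,0.96],"claw":100},{"delta_pos":[-0.131,0.153,-0.107],"delta_rot":[0,0,0.96],"claw":100},{"delta_pos":[-0.131,0.153,-0.107],"delta_rot":[0,0,0.96],"claw":100}]}}

```text
time: 3.97
eef_pos: [0.5414, -0.3396, 0.2808]
tcp_rot: [0.598, 0.801, -0.001, 0.003]
contact_force: [-0.8, -1.1, -0.6]
opening: 1.0
```

{"api": "carry_out", "payload": {"commands": [{"delta_pos":[0,0,0],"delta_rot":[0,0,0.96],"claw":100},{"delta_pos":[0,0,0],"delta_rot":[0,0,0.96],"claw":100},{"delta_pos":[0,0,0],"delta_rot":[0,0,0.96],"claw":100},{"delta_pos":[0,0,0],"delta_rot":[0,0,0.96],"claw":100},{"delta_pos":[0,0,0],"delta_rot":[0,0,0.96],"claw":100},{"delta_pos":[0,0,0],"delta_rot":[0,0,0.96],"claw":100},{"delta_pos":[0,0,0],"delta_rot":[0,0,0.96],"claw":100},{"delta_pos":[0,0,0],"delta_rot":[0,0,0.96],"claw":100}]}}

```text
time: 4.63
eef_pos: [0.5411, -0.3404, 0.2811]
tcp_rot: [0.903, 0.43, -0.0, 0.003]
contact_force: [-0.2, 0.5, -0.3]
opening: 1.001
```

```bash
python3 - <<'E'
from h import *
S(); p,d,i,T=shot("wrist","w4"); np.save("pics/w4.npy",d);np.save("pics/w4T.npy",T)
E
```

```text
t 4.63 p [ 0.5411 -0.3404  0.2811] yaw 0.8886 tilt 0.37 q [-0.719  0.183  1.639 -0.003  1.313 -0.036] F [-0.2  0.5 -0.3] op 1.001
```

View pics/w4.png

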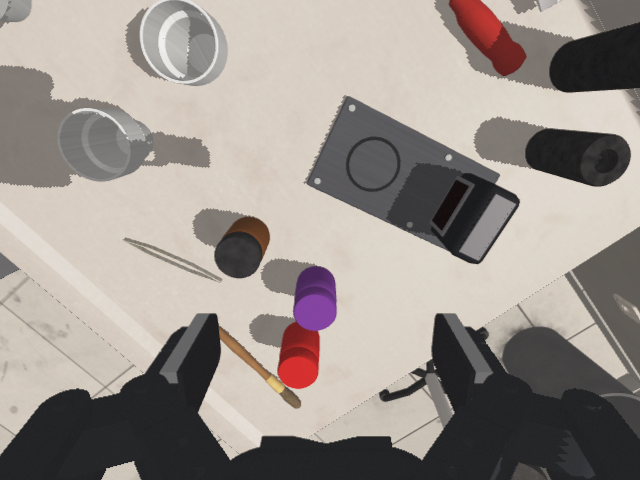

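The reader is clearly in view: marked circle at (373,164), plate screws at (352,108), (317,181), (449,157) and (409,225), window at (453,206), jar at (240,247).

```bash
python3 - <<'E'
from h import *
p=cv2.imread("pics/w4.png");d=np.load("pics/w4.npy");T=np.load("pics/w4T.npy");i=ctrl.camera_info("wrist");W=cloud(d,i,T)
g=cv2.cvtColor(p,cv2.COLOR_BGR2GRAY)
roi=np.zeros_like(g);cv2.circle(roi,(373,164),33,255,-1)
m=((g<62)&(roi>0)).astype(np.uint8)
cs,_=cv2.findContours(m,cv2.RETR_EXTERNAL,cv2.CHAIN_APPROX_NONE);c=max(cs,key=len);print(len(c),cv2.fitEllipse(c))
e=cv2.fitEllipse(c)[0]
cw=circ(ray(c[:,0,:],.005,i,T));print("circle world",cw,ray(e,.005,i,T))
hs=cv2.inRange(p,(150,150,150),(255,255,255))
for u,v in[(352,108),(317,181),(449,157),(409,225)]:
    s=hs[v-6:v+7,u-6:u+7];ys,xs=np.nonzero(s);q=(xs.mean()+u-6,ys.mean()+v-6);print(np.round(q,1),ray(q,.005,i,T)[0].round(4))
print("plate z",np.nanmedian(W[155:175,365:382,2]),"bench z",np.nanmedian(W[290:330,180:220,2]) , np.nanmedian(W[20:60,300:400,2]))
q=W[210:290,200:280].reshape(-1,3);q=q[(q[:,2]>.069)&(q[:,2]<.08)];print("jar",len(q),q[:,:2].mean(0),((q.min(0)+q.max(0))/2)[:2])
# window points
for uv in[(445,200),(453,206),(460,196),(447,215)]:print(uv,W[uv[1],uv[0]].round(4))
E
```

```text
153 ((372.6441650390625, 163.66831970214844), (52.32506561279297, 54.69906234741211), 37.85209655761719)
circle world (np.float64(0.6000811957461074), np.float64(-0.3496325641616728), np.float64(0.028154931042148248)) [[ 0.6004881  -0.34911337  0.005     ]]
[351.5 107.5] [ 0.6174 -0.2907  0.005 ]
[316.6 181. ] [ 0.5428 -0.326   0.005 ]
[448.3 157.2] [ 0.6664 -0.3939  0.005 ]
[403.8 230.8] [ 0.5831 -0.4311  0.005 ]
plate z 0.00470947331257926 bench z -0.0007918939365277322 -0.0009859715141850578
jar 1068 [ 0.44454191 -0.32579405] [ 0.44480986 -0.32599529]
(445, 200) [ 0.6368 -0.4243  0.0209]
(453, 206) [ 0.6366 -0.4234  0.0485]
(460, 196) [ 0.6473 -0.4192  0.0486]
(447, 215) [ 0.6273 -0.4285  0.0459]
```

Reader: spot (0.600, −0.3495), x azimuth −64.6°. The window is predicted at (0.6356, −0.4244) and depth gives about (0.636, −0.424), which agrees. The jar needs +63.4°, so I'll grasp at yaw 0.908 and place at 2.014.

```bash
python3 - <<'E'
from h import *
plan(.4436,-.326,.14,.908)
E
```

```text
dp [-0.05, -0.0855, 0.1407] dr [0.0057, 0.003, -0.021] rows 4.1 q6~ 0.03 rad 0.551
```

{"api": "carry_out", "payload": {"commands": [{"delta_pos":[-0.05,-0.0855,0.07],"delta_rot":[0.0057,0.003,-0.021],"claw":100},{"delta_pos":[-0.05,-0.0855,0.1],"delta_rot":[0.0057,0.003,-0.021],"claw":100},{"delta_pos":[-0.05,-0.0855,0.1407],"delta_rot":[0.0057,0.003,-0.021],"claw":100},{"delta_pos":[-0.05,-0.0855,0.1407],"delta_rot":[0.0057,0.003,-0.021],"claw":100},{"delta_pos":[-0.05,-0.0855,0.1407],"delta_rot":[0.0057,0.003,-0.021],"claw":100},{"delta_pos":[-0.05,-0.0855,0.1407],"delta_rot":[0.0057,0.003,-0.021],"claw":100},{"delta_pos":[-0.05,-0.0855,0.1407],"delta_rot":[0.0057,0.003,-0.021],"claw":100}]}}

```text
time: 5.27
eef_pos: [0.4445, -0.3271, 0.1414]
tcp_rot: [0.899, 0.438, 0.0, 0.001]
contact_force: [0.2, 0.7, 0.5]
opening: 1.004
```

```bash
python3 - <<'E'
from h import *
S(); p,d,i,T=shot("wrist","w5"); W=cloud(d,i,T)
q=W[:,220:440].reshape(-1,3);q=q[(q[:,2]>.068)&(q[:,2]<.078)&(np.hypot(q[:,0]-.4436,q[:,1]+.326)<.04)];print("jar",len(q),q[:,:2].mean(0),((q.min(0)+q.max(0))/2))
plan(.4436,-.326,.042,.908)
E
```

```text
t 5.27 p [ 0.4445 -0.3271  0.1414] yaw 0.9071 tilt 0.12 q [-0.818  0.131  1.967  0.     1.042 -0.155] F [0.2 0.7 0.5] op 1.004
jar 4117 [ 0.44448937 -0.32506621] [ 0.44395512 -0.32555851  0.06979648]
dp [0.0003, -0.0032, 0.1009] dr [0.0052, 0.0005, -0.0003] rows 2.4 q6~ 0.03 rad 0.551
```

View pics/w5.png

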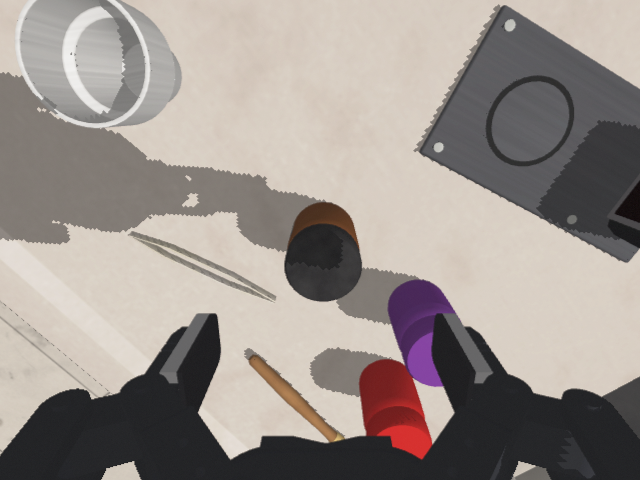

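The jar cap at (323,262) is centred between the fingers and purple is clear of them. Descending.

{"api": "carry_out", "payload": {"commands": [{"delta_pos":[0.0005,-0.002,0.03],"delta_rot":[0.003,0,0],"claw":100},{"delta_pos":[0.0005,-0.002,0.065],"delta_rot":[0.003,0,0],"claw":100},{"delta_pos":[0.0005,-0.002,0.1],"delta_rot":[0.003,0,0],"claw":100},{"delta_pos":[0.0005,-0.002,0.1],"delta_rot":[0.003,0,0],"claw":100},{"delta_pos":[0.0005,-0.002,0.1],"delta_rot":[0.003,0,0],"claw":100}], "force": 40}}

```text
time: 5.73
eef_pos: [0.4456, -0.327, 0.0436]
tcp_rot: [0.899, 0.439, 0.0, 0.001]
contact_force: [-0.4, -1.2, 1.3]
opening: 0.999
```

{"api": "carry_out", "payload": {"commands": [{"delta_pos":[0,0,0],"delta_rot":[0,0,0],"claw":30},{"delta_pos":[0,0,0],"delta_rot":[0,0,0],"claw":30},{"delta_pos":[0,0,0],"delta_rot":[0,0,0],"claw":30},{"delta_pos":[0,0,0],"delta_rot":[0,0,0],"claw":30},{"delta_pos":[0,0,0],"delta_rot":[0,0,0],"claw":30},{"delta_pos":[0,0,0],"delta_rot":[0,0,0],"claw":30}]}}

```text
time: 6.23
eef_pos: [0.447, -0.3282, 0.0465]
tcp_rot: [0.899, 0.439, 0.001, 0.003]
contact_force: [0.1, 1.9, 6.7]
opening: 0.522
```

```bash
python3 - <<'E'
from h import *
S();plan(.4456,-.327,.13,.908)
E
```

```text
t 6.23 p [ 0.447  -0.3282  0.0465] yaw 0.9083 tilt 0.35 q [-0.816  0.279  1.999  0.     0.858 -0.154] F [0.1 1.9 6.7] op 0.522
dp [-0.0, -0.0013, -0.0835] dr [0.0061, 0.0008, 0.0003] rows 2.0 q6~ 0.03 rad 0.553
```

{"api": "carry_out", "payload": {"commands": [{"delta_pos":[0,0,0],"delta_rot":[0,0,0],"claw":20},{"delta_pos":[0,0,-0.02],"delta_rot":[0,0,0],"claw":20},{"delta_pos":[0,0,-0.05],"delta_rot":[0,0,0],"claw":20},{"delta_pos":[0,0,-0.085],"delta_rot":[0,0,0],"claw":20},{"delta_pos":[0,0,-0.085],"delta_rot":[0,0,0],"claw":20}]}}

```text
time: 6.65
eef_pos: [0.45, -0.3312, 0.1397]
tcp_rot: [0.899, 0.439, 0.003, 0.01]
contact_force: [1.3, -1.2, 0.9]
opening: 0.521
```

```bash
python3 - <<'E'
from h import *
S(); p,d,i,T=shot("wrist","w6"); W=cloud(d,i,T)
z=ctrl.get_state()['eef_pos'];q=W.reshape(-1,3);q=q[(q[:,2]>.09)&(np.hypot(q[:,0]-z[0],q[:,1]-z[1])<.03)];print(np.percentile(q[:,2],[5,50,95]),z)
plan(.600,-.3495,.16,2.014)
E
```

```text
t 6.65 p [ 0.45   -0.3312  0.1397] yaw 0.9085 tilt 1.19 q [-0.816  0.138  1.962  0.     1.02  -0.154] F [ 1.3 -1.2  0.9] op 0.521
[0.12033867 0.16295962 0.20793437] [ 0.44897729 -0.33025096  0.13689473]
dp [0.0777, 0.1313, -0.0211] dr [0.0138, 0.0116, -1.1056] rows 8.8 q6~ -0.97 rad 0.694
```

View pics/w6.png

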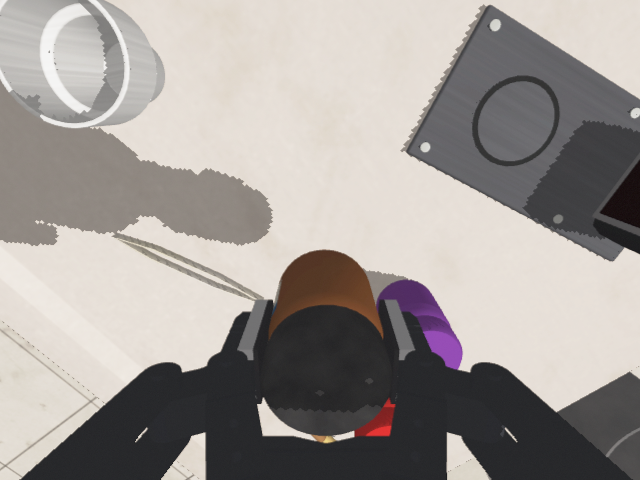

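The jar is held squarely, cap at (325,360). Moving it over the reader with the turn.

{"api": "carry_out", "payload": {"commands": [{"delta_pos":[0.02,0.03,-0.02],"delta_rot":[0.0138,0.0116,-1.1056],"claw":20},{"delta_pos":[0.04,0.06,-0.02],"delta_rot":[0.0138,0.0116,-1.1056],"claw":20},{"delta_pos":[0.0777,0.1313,-0.0211],"delta_rot":[0.0138,0.0116,-1.1056],"claw":20},{"delta_pos":[0.0777,0.1313,-0.0211],"delta_rot":[0.0138,0.0116,-1.1056],"claw":20},{"delta_pos":[0.0777,0.1313,-0.0211],"delta_rot":[0.0138,0.0116,-1.1056],"claw":20},{"delta_pos":[0.0777,0.1313,-0.0211],"delta_rot":[0.0138,0.0116,-1.1056],"claw":20},{"delta_pos":[0.0777,0.1313,-0.0211],"delta_rot":[0.0138,0.0116,-1.1056],"claw":20},{"delta_pos":[0.0777,0.1313,-0.0211],"delta_rot":[0.0138,0.0116,-1.1056],"claw":20}]}}

```text
time: 7.37
eef_pos: [0.5996, -0.3488, 0.1578]
tcp_rot: [0.576, 0.818, 0.0, -0.001]
contact_force: [-0.3, -0.1, -0.7]
opening: 0.52
```

```bash
python3 - <<'E'
from h import *
S(); plan(.600,-.3495,.10,2.014)
E
```

```text
t 7.37 p [ 0.5996 -0.3488  0.1578] yaw 1.9148 tilt 0.15 q [-0.673  0.406  1.594  0.     1.144 -1.017] F [-0.3 -0.1 -0.7] op 0.52
dp [-0.0009, 0.0002, 0.0578] dr [-0.0011, -0.0024, -0.0992] rows 1.4 q6~ -0.97 rad 0.694
```

{"api": "carry_out", "payload": {"commands": [{"delta_pos":[-0.001,0,0.03],"delta_rot":[0,0,-0.099],"claw":20},{"delta_pos":[-0.001,0,0.06],"delta_rot":[0,0,-0.099],"claw":20},{"delta_pos":[-0.001,0,0.09],"delta_rot":[0,0,-0.099],"claw":20},{"delta_pos":[-0.001,0,0.1],"delta_rot":[0,0,-0.099],"claw":20},{"delta_pos":[-0.001,0,0.1],"delta_rot":[0,0,-0.099],"claw":20}]}}

```text
time: 7.78
eef_pos: [0.5976, -0.3481, 0.054]
tcp_rot: [0.534, 0.845, 0.0, -0.005]
contact_force: [0.3, 0.3, -1.1]
opening: 0.517
```

```bash
python3 - <<'E'
from h import *
S(); plan(.600,-.3495,.05,2.014)
for n,u,v in(("side",350,195),("scene",390,270)):
    p,d,i,T=shot(n,n+"7");cv2.imwrite(f"pics/{n}7c.png",cv2.resize(p[v-50:v+50,u-66:u+66,::-1],None,fx=6,fy=6,interpolation=cv2.INTER_CUBIC))
E
```

```text
t 7.78 p [ 0.5976 -0.3481  0.054 ] yaw 2.0137 tilt 0.59 q [-0.674  0.528  1.635 -0.     0.989 -1.117] F [ 0.3  0.3 -1.1] op 0.517
dp [-0.0023, 0.0016, 0.004] dr [-0.0047, -0.0092, -0.0002] rows 0.1 q6~ -0.97 rad 0.694
```

View pics/side7c.png

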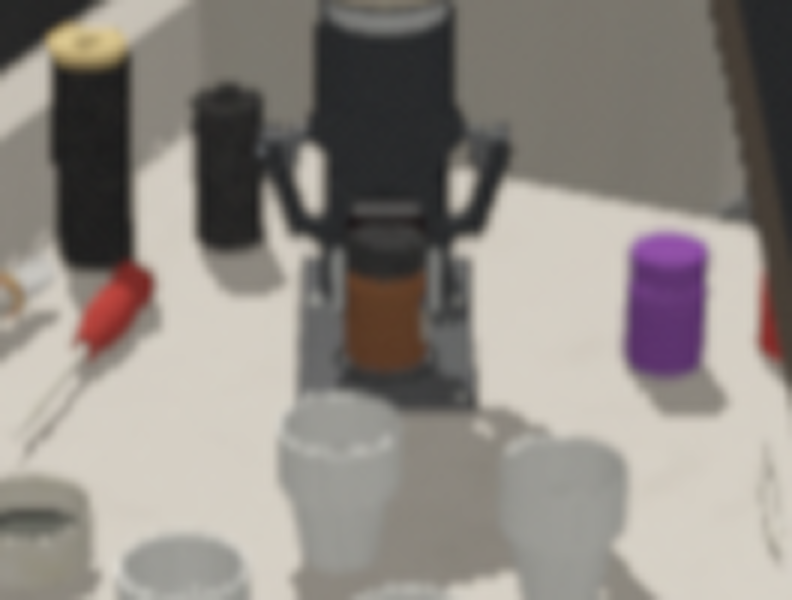

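The jar is over the circle with its label turned to the window; the bare amber side faces the side camera. Lowering gently.

{"api": "carry_out", "payload": {"commands": [{"delta_pos":[-0.0023,0.0016,0.0015],"delta_rot":[-0.0047,-0.0092,0],"claw":20},{"delta_pos":[-0.0023,0.0016,0.003],"delta_rot":[-0.0047,-0.0092,0],"claw":20},{"delta_pos":[-0.0023,0.0016,0.003],"delta_rot":[-0.0047,-0.0092,0],"claw":20},{"delta_pos":[-0.0023,0.0016,0.003],"delta_rot":[-0.0047,-0.0092,0],"claw":20}]}}

```text
time: 8.22
eef_pos: [0.6023, -0.351, 0.0548]
tcp_rot: [0.535, 0.845, -0.0, 0.004]
contact_force: [0.4, 0.3, -0.1]
opening: 0.517
```

{"api": "carry_out", "payload": {"commands": [{"delta_pos":[0,0,0.002],"delta_rot":[0,0,0],"claw":20},{"delta_pos":[0,0,0.004],"delta_rot":[0,0,0],"claw":20},{"delta_pos":[0,0,0.004],"delta_rot":[0,0,0],"claw":20}]}}

```text
time: 8.47
eef_pos: [0.6026, -0.3513, 0.0512]
tcp_rot: [0.535, 0.845, -0.0, 0.004]
contact_force: [1.1, 0.1, 1.2]
opening: 0.515
```

```bash
python3 - <<'E'
from h import *
S();plan(.600,-.3495,.05,2.014)
E
```

```text
t 8.47 p [ 0.6026 -0.3513  0.0512] yaw 2.0136 tilt 0.51 q [-6.730e-01  5.340e-01  1.632e+00  1.000e-03  9.670e-01 -1.116e+00] F [1.1 0.1 1.2] op 0.515
dp [0.0028, -0.0016, 0.0012] dr [0.0043, 0.0078, -0.0003] rows 0.1 q6~ -0.97 rad 0.694
```

{"api": "carry_out", "payload": {"commands": [{"delta_pos":[0.002,-0.001,0],"delta_rot":[0.004,0.0078,0],"claw":20},{"delta_pos":[0.002,-0.001,0.002],"delta_rot":[0.004,0.0078,0],"claw":20},{"delta_pos":[0.002,-0.001,0.002],"delta_rot":[0.004,0.0078,0],"claw":20},{"delta_pos":[0.002,-0.001,0.002],"delta_rot":[0.004,0.0078,0],"claw":20}]}}

```text
time: 8.8
eef_pos: [0.6008, -0.35, 0.0512]
tcp_rot: [0.534, 0.845, 0.0, -0.001]
contact_force: [-3.9, 2.0, 8.8]
opening: 0.52
```

```bash
python3 - <<'E'
from h import *
S();plan(.600,-.3495,.05,2.014)
E
```

```text
t 8.8 p [ 0.6008 -0.35    0.0512] yaw 2.0139 tilt 0.06 q [-0.673  0.535  1.631  0.     0.977 -1.116] F [-3.9  2.   8.8] op 0.52
dp [0.0008, -0.0005, 0.0012] dr [-0.0005, -0.001, -0.0001] rows 0.0 q6~ -0.97 rad 0.694
```

Seated (8.8 N). Releasing and lifting.

{"api": "carry_out", "payload": {"commands": [{"delta_pos":[0,0,0],"delta_rot":[0,0,0],"claw":70},{"delta_pos":[0,0,0],"delta_rot":[0,0,0],"claw":100},{"delta_pos":[0,0,0],"delta_rot":[0,0,0],"claw":100},{"delta_pos":[0,0,0],"delta_rot":[0,0,0],"claw":100},{"delta_pos":[0,0,-0.02],"delta_rot":[0,0,0],"claw":100},{"delta_pos":[0,0,-0.06],"delta_rot":[0,0,0],"claw":100},{"delta_pos":[0,0,-0.1],"delta_rot":[0,0,0],"claw":100},{"delta_pos":[0,0,-0.1],"delta_rot":[0,0,0],"claw":100}]}}

```text
time: 9.47
eef_pos: [0.6051, -0.3532, 0.1617]
tcp_rot: [0.534, 0.845, -0.001, 0.008]
contact_force: [2.3, -1.0, 2.1]
opening: 0.998
```

```bash
python3 - <<'E'
from h import *
S(); p,d,i,T=shot("wrist","w8"); W=cloud(d,i,T)
q=W.reshape(-1,3);q=q[(q[:,2]>.073)&(q[:,2]<.083)&(np.hypot(q[:,0]-.6,q[:,1]+.35)<.035)];print("jar",len(q),q.mean(0),((q.min(0)+q.max(0))/2))
E
```

```text
t 9.47 p [ 0.6051 -0.3532  0.1617] yaw 2.014 tilt 0.88 q [-0.673  0.408  1.584  0.     1.134 -1.116] F [ 2.3 -1.   2.1] op 0.998
jar 3724 [ 0.60221847 -0.35000188  0.07449261] [ 0.60244026 -0.35065586  0.07492166]
```

View pics/w8.png

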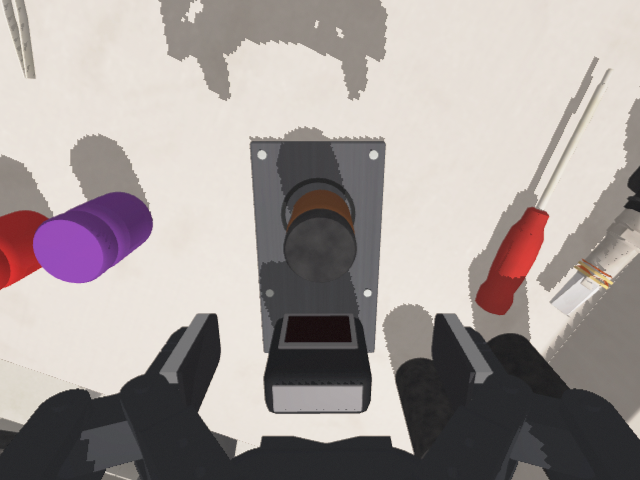

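The jar stands upright on the circle, cap at (320,245). Top centre is (0.6023, −0.350), about 2 mm from the spot. Now a scene-view crop to confirm the label boundary while it dwells: the label's far end should be at azimuth about −158°, near mid-jar as seen from the scene camera.

```bash
python3 - <<'E'
from h import *
p,d,i,T=shot("scene","s9");uv=proj([.601,-.35,.035],i,T)[0];print(uv)
u,v=map(int,uv);cv2.imwrite("pics/s9c.png",cv2.resize(p[v-45:v+45,u-60:u+60,::-1],None,fx=6,fy=6,interpolation=cv2.INTER_CUBIC))
E
```

```text
[417.47315126 265.70712622]
```

View pics/s9c.png

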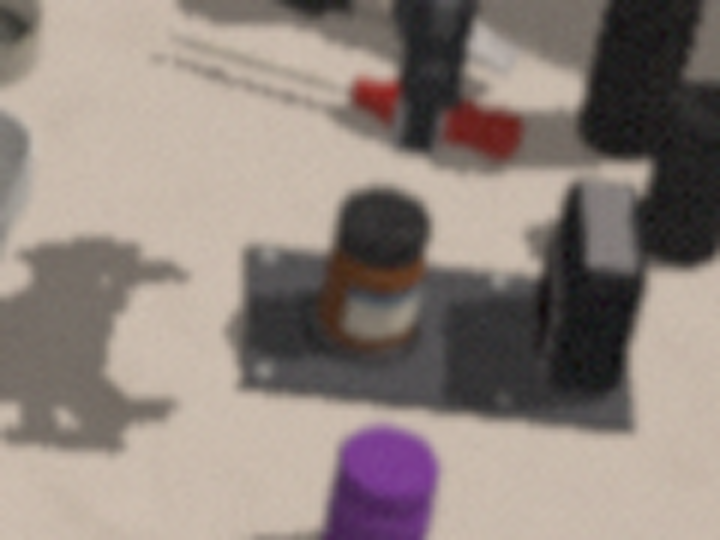

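{"api": "carry_out", "payload": {"commands": [{"delta_pos":[0,0,-0.05],"delta_rot":[0,0,0],"claw":100},{"delta_pos":[0,0,-0.1],"delta_rot":[0,0,0],"claw":100},{"delta_pos":[0,0,-0.15],"delta_rot":[0,0,0],"claw":100},{"delta_pos":[0,0,-0.15],"delta_rot":[0,0,0],"claw":100},{"delta_pos":[0,0,-0.15],"delta_rot":[0,0,0],"claw":100},{"delta_pos":[0,0,-0.15],"delta_rot":[0,0,0],"claw":100}]}}

```text
time: 10.07
eef_pos: [0.6021, -0.3509, 0.3054]
tcp_rot: [0.534, 0.845, -0.0, 0.003]
contact_force: [0.5, 0.1, -0.6]
opening: 1.001
```

```bash
python3 - <<'E'
from h import *
def az(n,px,c):
    i,T=pose(n);A=ray(px,0.0,i,T)[0];B=T[:3,3];D=A-B;c=np.array(c)
    a=D[:2]@D[:2];b=2*(B[:2]-c)@D[:2];k=(B[:2]-c)@(B[:2]-c)-.023**2
    dis=b*b-4*a*k;P=B+D*((-b-np.sqrt(max(dis,0)))/(2*a));return P.round(3),np.degrees(np.arctan2(*(P[:2]-c)[::-1])).round(1),dis>0
for dx in(-.5,0,.5):
  print("side before",az("side",(304+515/6+dx,150+395/6),(.441,-.3245)),"scene now",az("scene",(357+345/6+dx,220+315/6),(.600,-.353)))
E
```

```text
side before (array([ 0.434, -0.303,  0.027]), np.float64(108.0), np.True_) scene now (array([ 0.577, -0.352,  0.028]), np.float64(176.7), np.True_)
side before (array([ 0.432, -0.303,  0.027]), np.float64(111.8), np.True_) scene now (array([ 0.577, -0.353,  0.029]), np.float64(-179.6), np.True_)
side before (array([ 0.431, -0.304,  0.027]), np.float64(115.7), np.True_) scene now (array([ 0.577, -0.355,  0.029]), np.float64(-176.1), np.True_)
```

The label's far end moved from about 112° to about 180°, a turn of 68 ± 8° against the 63.4° planned, so that agrees. The jar has stood more than 1 s since release (about 8.95 to 10.07). Picking it up again.

```bash
python3 - <<'E'
from h import *
S();plan(.6013,-.350,.12,2.014)
E
```

```text
t 10.07 p [ 0.6021 -0.3509  0.3054] yaw 2.014 tilt 0.4 q [-0.673  0.296  1.462  0.     1.377 -1.116] F [ 0.5  0.1 -0.6] op 1.001
dp [0.0023, -0.0009, 0.1854] dr [0.0031, 0.0063, -0.0] rows 4.4 q6~ -0.97 rad 0.696
```

{"api": "carry_out", "payload": {"commands": [{"delta_pos":[0.0023,-0.001,0.04],"delta_rot":[0.003,0.006,0],"claw":100},{"delta_pos":[0.0023,-0.001,0.08],"delta_rot":[0.003,0.006,0],"claw":100},{"delta_pos":[0.0023,-0.001,0.12],"delta_rot":[0.003,0.006,0],"claw":100},{"delta_pos":[0.0023,-0.001,0.16],"delta_rot":[0.003,0.006,0],"claw":100},{"delta_pos":[0.0023,-0.001,0.185],"delta_rot":[0.003,0.006,0],"claw":100},{"delta_pos":[0.0023,-0.001,0.185],"delta_rot":[0.003,0.006,0],"claw":100},{"delta_pos":[0.0023,-0.001,0.185],"delta_rot":[0.003,0.006,0],"claw":100}]}}

```text
time: 10.65
eef_pos: [0.5987, -0.3481, 0.1149]
tcp_rot: [0.534, 0.845, 0.001, -0.005]
contact_force: [1.0, -0.0, 1.4]
opening: 0.996
```

```bash
python3 - <<'E'
from h import *
S();plan(.6013,-.350,.048,2.014)
E
```

```text
t 10.65 p [ 0.5987 -0.3481  0.1149] yaw 2.0139 tilt 0.55 q [-0.673  0.454  1.615 -0.     1.083 -1.116] F [ 1.  -0.   1.4] op 0.996
dp [-0.0034, 0.0018, 0.0669] dr [-0.0042, -0.0086, -0.0001] rows 1.6 q6~ -0.97 rad 0.696
```

{"api": "carry_out", "payload": {"commands": [{"delta_pos":[-0.003,0.0018,0.03],"delta_rot":[-0.004,-0.0086,0],"claw":100},{"delta_pos":[-0.003,0.0018,0.06],"delta_rot":[-0.004,-0.0086,0],"claw":100},{"delta_pos":[-0.003,0.0018,0.066],"delta_rot":[-0.004,-0.0086,0],"claw":100},{"delta_pos":[-0.003,0.0018,0.066],"delta_rot":[-0.004,-0.0086,0],"claw":100},{"delta_pos":[-0.003,0.0018,0.066],"delta_rot":[-0.004,-0.0086,0],"claw":20},{"delta_pos":[-0.003,0.0018,0.066],"delta_rot":[-0.004,-0.0086,0],"claw":20},{"delta_pos":[-0.003,0.0018,0.066],"delta_rot":[-0.004,-0.0086,0],"claw":20},{"delta_pos":[-0.003,0.0018,0.066],"delta_rot":[-0.004,-0.0086,0],"claw":20}]}}

```text
time: 11.32
eef_pos: [0.6024, -0.3508, 0.0521]
tcp_rot: [0.534, 0.845, -0.001, 0.002]
contact_force: [-1.2, 0.6, 3.9]
opening: 0.519
```

{"api": "carry_out", "payload": {"commands": [{"delta_pos":[0,0,0],"delta_rot":[0,0,0],"claw":20},{"delta_pos":[0,0,0],"delta_rot":[0,0,0],"claw":20}]}}

```text
time: 11.48
eef_pos: [0.603, -0.3513, 0.0535]
tcp_rot: [0.534, 0.845, -0.001, 0.003]
contact_force: [0.5, 0.6, -1.2]
opening: 0.516
```

```bash
python3 - <<'E'
from h import *
S();plan(.6013,-.350,.17,2.014)
E
```

```text
t 11.48 p [ 0.603  -0.3513  0.0535] yaw 2.014 tilt 0.38 q [-6.720e-01  5.330e-01  1.629e+00 -1.000e-03  9.730e-01 -1.115e+00] F [ 0.5  0.6 -1.2] op 0.516
dp [0.0012, -0.0007, -0.1165] dr [0.0025, 0.0062, 0.0] rows 2.8 q6~ -0.97 rad 0.696
```

{"api": "carry_out", "payload": {"commands": [{"delta_pos":[0.001,-0.001,-0.03],"delta_rot":[0.0025,0.006,0],"claw":20},{"delta_pos":[0.001,-0.001,-0.07],"delta_rot":[0.0025,0.006,0],"claw":20},{"delta_pos":[0.001,-0.001,-0.11],"delta_rot":[0.0025,0.006,0],"claw":20},{"delta_pos":[0.001,-0.001,-0.15],"delta_rot":[0.0025,0.006,0],"claw":20},{"delta_pos":[0.001,-0.001,-0.19],"delta_rot":[0.0025,0.006,0],"claw":20},{"delta_pos":[0.001,-0.001,-0.21],"delta_rot":[0.0025,0.006,0],"claw":20},{"delta_pos":[0.001,-0.001,-0.21],"delta_rot":[0.0025,0.006,0],"claw":20}]}}

```text
time: 12.07
eef_pos: [0.603, -0.3515, 0.2722]
tcp_rot: [0.534, 0.845, -0.001, 0.007]
contact_force: [0.7, -0.3, -0.4]
opening: 0.522
```

```bash
python3 - <<'E'
from h import *
S();plan(.53,.01,.27,2.014)
E
```

```text
t 12.07 p [ 0.603  -0.3515  0.2722] yaw 2.0142 tilt 0.79 q [-0.673  0.313  1.5    0.     1.315 -1.116] F [ 0.7 -0.3 -0.4] op 0.522
dp [0.3579, 0.0892, -0.0017] dr [0.0061, 0.0124, 0.0002] rows 8.8 q6~ -0.42 rad 0.53
```

{"api": "carry_out", "payload": {"commands": [{"delta_pos":[0.02,0.005,0],"delta_rot":[0.006,0.012,0],"claw":20},{"delta_pos":[0.32,0.08,0],"delta_rot":[0.006,0.012,0],"claw":20},{"delta_pos":[0.32,0.08,0],"delta_rot":[0.006,0.012,0],"claw":20},{"delta_pos":[0.32,0.08,0],"delta_rot":[0.006,0.012,0],"claw":20},{"delta_pos":[0.32,0.08,0],"delta_rot":[0.006,0.012,0],"claw":20},{"delta_pos":[0.32,0.08,0],"delta_rot":[0.006,0.012,0],"claw":20},{"delta_pos":[0.32,0.08,0],"delta_rot":[0.006,0.012,0],"claw":20},{"delta_pos":[0.32,0.08,0],"delta_rot":[0.006,0.012,0],"claw":20}]}}

```text
time: 12.73
eef_pos: [0.5398, -0.0433, 0.2668]
tcp_rot: [0.535, 0.845, -0.0, -0.001]
contact_force: [1.0, 0.4, -1.3]
opening: 0.522
```

{"api": "carry_out", "payload": {"commands": [{"delta_pos":[0.04,0.01,0],"delta_rot":[0,0,0],"claw":20},{"delta_pos":[0.04,0.01,0],"delta_rot":[0,0,0],"claw":20},{"delta_pos":[0.04,0.01,0],"delta_rot":[0,0,0],"claw":20},{"delta_pos":[0.04,0.01,0],"delta_rot":[0,0,0],"claw":20}]}}

```text
time: 13.07
eef_pos: [0.5313, -0.0029, 0.2656]
tcp_rot: [0.534, 0.845, -0.001, -0.002]
contact_force: [-0.8, -0.6, 0.0]
opening: 0.519
```

```bash
python3 - <<'E'
from h import *
S(); p,d,i,T=shot("wrist","w10"); np.save("pics/w10.npy",d);np.save("pics/w10T.npy",T)
E
```

```text
t 13.07 p [ 0.5313 -0.0029  0.2656] yaw 2.0146 tilt 0.25 q [-0.196 -0.044  1.908 -0.     1.282 -0.64 ] F [-0.8 -0.6  0. ] op 0.519
```

View pics/w10.png

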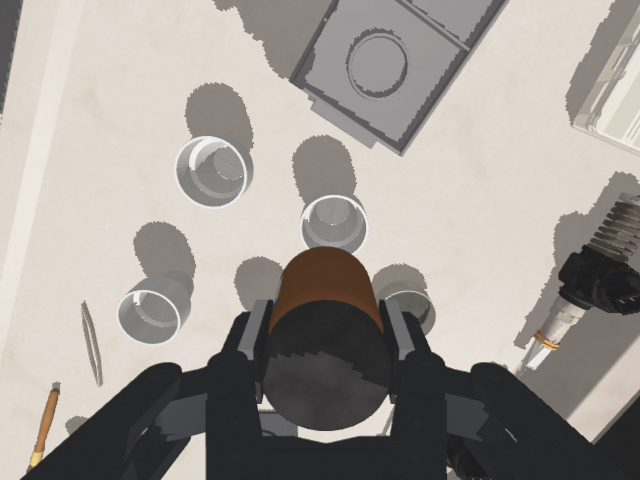

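The ring is at (378,64) in the tray, the cups at (211,172), (334,225) and (152,316), and the dish at (407,308). Measuring the ring.

```bash
python3 - <<'E'
from h import *
p=cv2.imread("pics/w10.png");d=np.load("pics/w10.npy");T=np.load("pics/w10T.npy");i=ctrl.camera_info("wrist");W=cloud(d,i,T)
cv2.imwrite("pics/w10c.png",cv2.resize(p[10:120,310:440],None,fx=6,fy=5.4,interpolation=cv2.INTER_CUBIC))
sub=W[20:110,330:425].reshape(-1,3)
s=sub[(sub[:,2]>.0095)&(sub[:,2]<.016)];c=s[:,:2].mean(0)
for _ in range(4):
    r=np.hypot(*(s[:,:2]-c).T);s2=s[(r<.034)&(r>.02)];cx=circ(s2);c=np.array(cx[:2])
print("ring depth fit",cx,len(s2),s2[:,2].mean(), s2.min(0),s2.max(0),"floor",np.nanmedian(W[60:70,370:385,2]))
E
```

```text
ring depth fit (np.float64(0.5235532164305313), np.float64(0.1285297249378986), np.float64(0.027182431890751153)) 679 0.011717218532436907 [0.49503799 0.10016038 0.00951569] [0.55201272 0.15736436 0.01453103] floor 0.0028577052704790162
```

View pics/w10c.png

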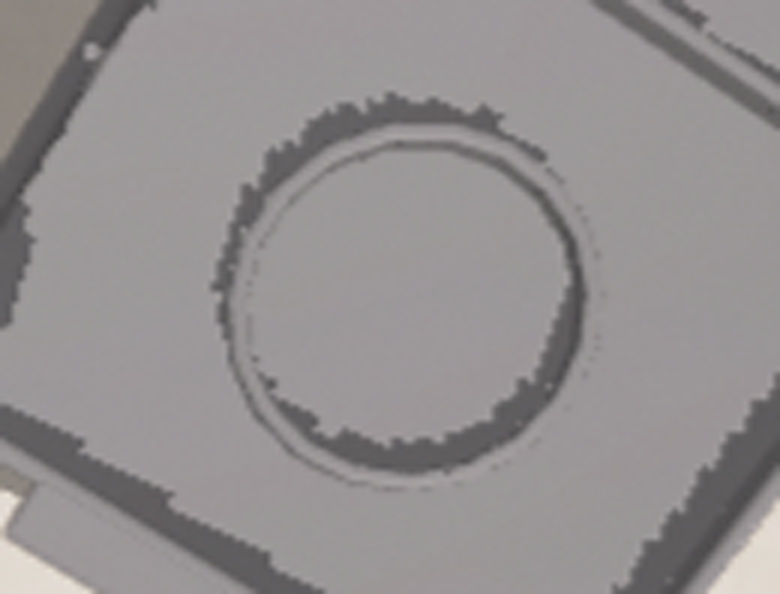

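```bash
python3 - <<'E'
from h import *
T=np.load("pics/w10T.npy");i=ctrl.camera_info("wrist")
print(ray((310+413/6,10+308/5.4),.013,i,T))
S();plan(.524,.128,.12,2.014)
E
```

```text
[[0.52380954 0.12842405 0.013     ]]
t 13.12 p [ 0.5316 -0.0036  0.2659] yaw 2.0132 tilt 0.22 q [-0.198 -0.044  1.907 -0.     1.282 -0.64 ] F [-0.2 -0.2 -0.9] op 0.517
dp [0.1219, 0.05, 0.146] dr [-0.0033, -0.002, -0.0008] rows 4.7 q6~ -0.2 rad 0.539
```

{"api": "carry_out", "payload": {"commands": [{"delta_pos":[0.122,0.05,0],"delta_rot":[-0.003,-0.002,0],"claw":20},{"delta_pos":[0.122,0.05,0.03],"delta_rot":[-0.003,-0.002,0],"claw":20},{"delta_pos":[0.122,0.05,0.06],"delta_rot":[-0.003,-0.002,0],"claw":20},{"delta_pos":[0.122,0.05,0.1],"delta_rot":[-0.003,-0.002,0],"claw":20},{"delta_pos":[0.122,0.05,0.146],"delta_rot":[-0.003,-0.002,0],"claw":20},{"delta_pos":[0.122,0.05,0.146],"delta_rot":[-0.003,-0.002,0],"claw":20},{"delta_pos":[0.122,0.05,0.146],"delta_rot":[-0.003,-0.002,0],"claw":20},{"delta_pos":[0.122,0.05,0.146],"delta_rot":[-0.003,-0.002,0],"claw":20}]}}

```text
time: 13.78
eef_pos: [0.5236, 0.1268, 0.1185]
tcp_rot: [0.535, 0.845, -0.001, -0.002]
contact_force: [-0.0, -0.1, -0.3]
opening: 0.517
```

```bash
python3 - <<'E'
from h import *
S();plan(.524,.128,.075,2.014)
E
```

```text
t 13.78 p [0.5236 0.1268 0.1185] yaw 2.0115 tilt 0.24 q [ 0.049  0.138  2.008 -0.     1.001 -0.391] F [-0.  -0.1 -0.3] op 0.517
dp [0.0008, 0.001, 0.0435] dr [-0.0039, -0.0013, -0.0025] rows 1.0 q6~ -0.2 rad 0.539
```

{"api": "carry_out", "payload": {"commands": [{"delta_pos":[0.0008,0.001,0.02],"delta_rot":[-0.004,-0.001,0],"claw":20},{"delta_pos":[0.0008,0.001,0.035],"delta_rot":[-0.004,-0.001,0],"claw":20},{"delta_pos":[0.0008,0.001,0.045],"delta_rot":[-0.004,-0.001,0],"claw":20},{"delta_pos":[0.0008,0.001,0.045],"delta_rot":[-0.004,-0.001,0],"claw":20},{"delta_pos":[0.0008,0.001,0.045],"delta_rot":[-0.004,-0.001,0],"claw":20}]}}

```text
time: 14.2
eef_pos: [0.5253, 0.1274, 0.0749]
tcp_rot: [0.536, 0.844, 0.001, 0.001]
contact_force: [0.3, 0.4, -0.9]
opening: 0.525
```

```bash
python3 - <<'E'
from h import *
S();plan(.524,.128,.0525,2.014)
p,d,i,T=shot("side","s11");uv=proj([.524,.128,.03],i,T)[0];u,v=map(int,uv);cv2.imwrite("pics/s11c.png",cv2.resize(p[v-50:v+50,u-66:u+66,::-1],None,fx=6,fy=6,interpolation=cv2.INTER_CUBIC))
E
```

```text
t 14.2 p [0.5253 0.1274 0.0749] yaw 2.0103 tilt 0.12 q [ 0.05   0.206  2.024  0.     0.91  -0.39 ] F [ 0.3  0.4 -0.9] op 0.525
dp [0.0011, -0.0009, 0.0224] dr [0.002, 0.0005, -0.0037] rows 0.5 q6~ -0.2 rad 0.539
```

View pics/s11c.png

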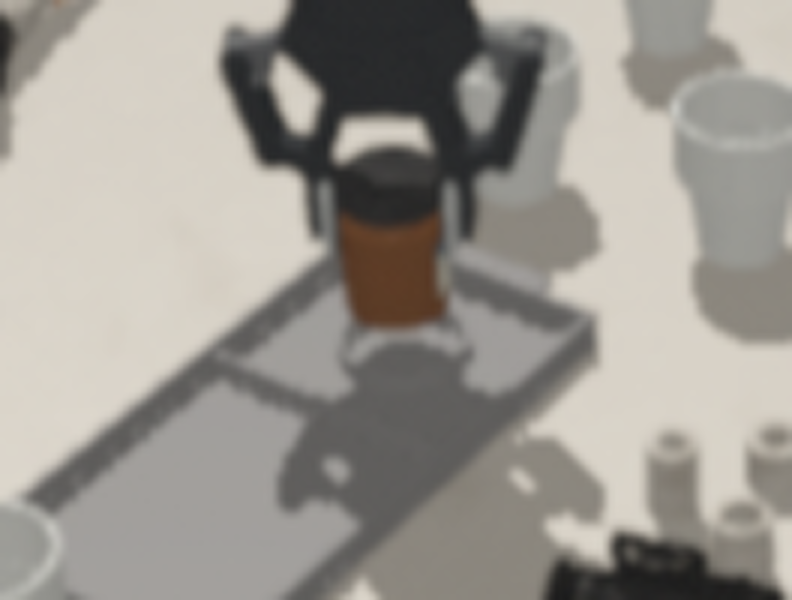

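The jar sits about 2–3 mm to the left of the ring centre in this view (ring about 406, jar foot about 398 after lean). That is mostly the +1.3 mm x reading, so I'll correct it while lowering.

{"api": "carry_out", "payload": {"commands": [{"delta_pos":[0.001,-0.002,0.003],"delta_rot":[0.002,0,0],"claw":20},{"delta_pos":[0.001,-0.002,0.007],"delta_rot":[0.002,0,0],"claw":20},{"delta_pos":[0.001,-0.002,0.011],"delta_rot":[0.002,0,0],"claw":20},{"delta_pos":[0.001,-0.002,0.011],"delta_rot":[0.002,0,0],"claw":20},{"delta_pos":[0.001,-0.002,0.011],"delta_rot":[0.002,0,0],"claw":20}]}}

```text
time: 14.67
eef_pos: [0.523, 0.1277, 0.064]
tcp_rot: [0.536, 0.844, -0.0, 0.0]
contact_force: [0.0, 0.5, -1.7]
opening: 0.522
```

```bash
python3 - <<'E'
from h import *
S();plan(.524,.128,.0525,2.014)
p,d,i,T=shot("side","s12");uv=proj([.524,.128,.03],i,T)[0];u,v=map(int,uv);cv2.imwrite("pics/s12c.png",cv2.resize(p[v-30:v+30,u-40:u+40,::-1],None,fx=10,fy=10,interpolation=cv2.INTER_CUBIC))
E
```

```text
t 14.67 p [0.523  0.1277 0.064 ] yaw 2.0107 tilt 0.04 q [ 5.100e-02  2.200e-01  2.031e+00 -1.000e-03  8.900e-01 -3.890e-01] F [ 0.   0.5 -1.7] op 0.522
dp [-0.0001, 0.001, 0.0115] dr [0.0003, 0.0006, -0.0033] rows 0.3 q6~ -0.2 rad 0.539
```

View pics/s12c.png

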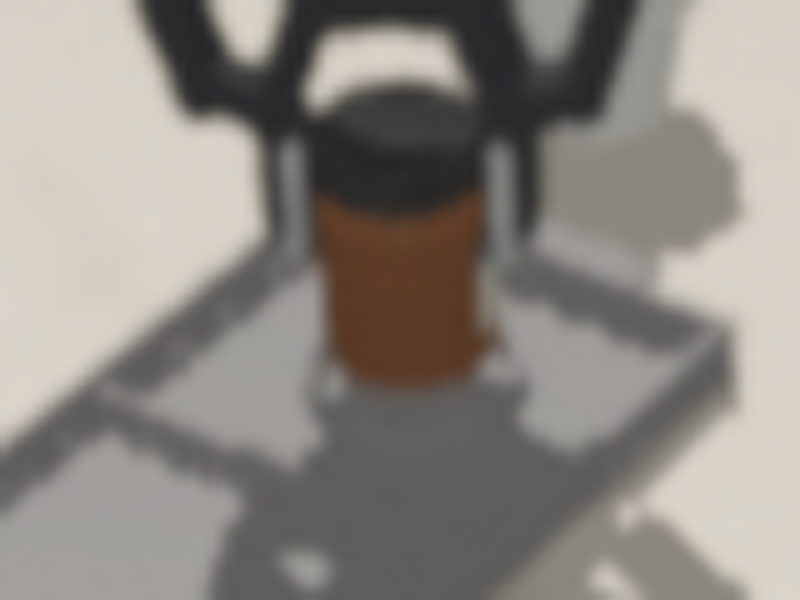

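Now centred within the ring (ring 312–522, jar foot 335–495 in the crop). Lowering in small steps.

{"api": "carry_out", "payload": {"commands": [{"delta_pos":[0,0,0.003],"delta_rot":[0,0,0],"claw":20},{"delta_pos":[0,0,0.006],"delta_rot":[0,0,0],"claw":20},{"delta_pos":[0,0,0.009],"delta_rot":[0,0,0],"claw":20},{"delta_pos":[0,0,0.009],"delta_rot":[0,0,0],"claw":20},{"delta_pos":[0,0,0.009],"delta_rot":[0,0,0],"claw":20}]}}

```text
time: 15.13
eef_pos: [0.5229, 0.1276, 0.0547]
tcp_rot: [0.536, 0.844, -0.0, 0.0]
contact_force: [0.1, -0.6, -0.2]
opening: 0.522
```

{"api": "carry_out", "payload": {"commands": [{"delta_pos":[0,0,0.002],"delta_rot":[0,0,0],"claw":20},{"delta_pos":[0,0,0.003],"delta_rot":[0,0,0],"claw":20},{"delta_pos":[0,0,0.003],"delta_rot":[0,0,0],"claw":20}]}}

```text
time: 15.38
eef_pos: [0.5227, 0.1276, 0.0514]
tcp_rot: [0.536, 0.844, -0.0, -0.0]
contact_force: [-0.0, 0.1, -0.4]
opening: 0.516
```

{"api": "carry_out", "payload": {"commands": [{"delta_pos":[0,0,0.001],"delta_rot":[0,0,0],"claw":20},{"delta_pos":[0,0,0.002],"delta_rot":[0,0,0],"claw":20},{"delta_pos":[0,0,0.002],"delta_rot":[0,0,0],"claw":20}]}}

```text
time: 15.63
eef_pos: [0.523, 0.1277, 0.0511]
tcp_rot: [0.536, 0.844, -0.001, -0.0]
contact_force: [-3.5, 0.1, 9.1]
opening: 0.517
```

Seated (9 N at the expected height). Releasing and lifting.

{"api": "carry_out", "payload": {"commands": [{"delta_pos":[0,0,0],"delta_rot":[0,0,0],"claw":70},{"delta_pos":[0,0,0],"delta_rot":[0,0,0],"claw":100},{"delta_pos":[0,0,0],"delta_rot":[0,0,0],"claw":100},{"delta_pos":[0,0,0],"delta_rot":[0,0,0],"claw":100},{"delta_pos":[0,0,-0.03],"delta_rot":[0,0,0],"claw":100},{"delta_pos":[0,0,-0.07],"delta_rot":[0,0,0],"claw":100},{"delta_pos":[0,0,-0.11],"delta_rot":[0,0,0],"claw":100},{"delta_pos":[0,0,-0.15],"delta_rot":[0,0,0],"claw":100}]}}

```text
time: 16.3
eef_pos: [0.5226, 0.1277, 0.202]
tcp_rot: [0.536, 0.844, -0.001, -0.001]
contact_force: [0.5, -0.1, 0.2]
opening: 1.002
```

{"api": "carry_out", "payload": {"commands": [{"delta_pos":[0,0,-0.04],"delta_rot":[0,0,0],"claw":100},{"delta_pos":[0,0,-0.08],"delta_rot":[0,0,0],"claw":100},{"delta_pos":[0,0,-0.1],"delta_rot":[0,0,0],"claw":100},{"delta_pos":[0,0,-0.1],"delta_rot":[0,0,0],"claw":100},{"delta_pos":[0,0,-0.1],"delta_rot":[0,0,0],"claw":100}]}}

```text
time: 16.72
eef_pos: [0.5234, 0.1278, 0.3036]
tcp_rot: [0.536, 0.844, -0.0, 0.0]
contact_force: [-0.2, 0.4, -0.3]
opening: 0.998
```

```bash
python3 - <<'E'
from h import *
S(); p,d,i,T=shot("wrist","w13"); np.save("pics/w13.npy",d);np.save("pics/w13T.npy",T);W=cloud(d,i,T)
q=W.reshape(-1,3);q=q[(q[:,2]>.071)&(q[:,2]<.083)&(np.hypot(q[:,0]-.5235,q[:,1]-.1285)<.035)];print("jar",len(q),q.mean(0),((q.min(0)+q.max(0))/2))
E
```

```text
t 16.72 p [0.5234 0.1278 0.3036] yaw 2.0109 tilt 0.04 q [ 5.100e-02 -5.500e-02  1.849e+00 -1.000e-03  1.347e+00 -3.890e-01] F [-0.2  0.4 -0.3] op 0.998
jar 1596 [0.52345337 0.12895858 0.07339459] [0.52359765 0.12834326 0.07378329]
```

View pics/w13.png

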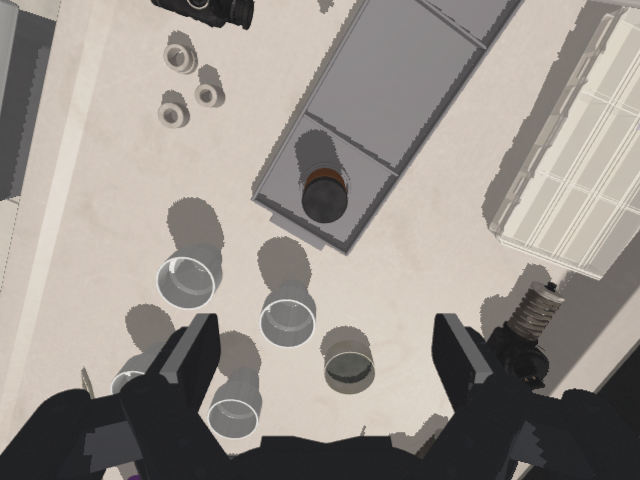

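The jar stands in its ring: cap at (325,200), centre (0.5235, 0.1286), exactly on the ring's centre. Next is the dish at (349,367).

```bash
python3 - <<'E'
from h import *
d=np.load("pics/w13.npy");T=np.load("pics/w13T.npy");i=ctrl.camera_info("wrist");W=cloud(d,i,T)
def rim(sl,z0,z1,c,rr):
    q=W[sl].reshape(-1,3);q=q[(q[:,2]>z0)&(q[:,2]<z1)];c=np.array(c)
    for _ in range(5):
        r=np.hypot(*(q[:,:2]-c).T);s=q[(r<rr+.006)&(r>rr-.006)];f=circ(s);c=np.array(f[:2])
    print(np.round(f,4),len(s),((s.min(0)+s.max(0))/2).round(4),s[:,2].mean())
rim(np.s_[320:400,310:390],.024,.036,(.674,-.089),.032)
rim(np.s_[240:320,150:230],.067,.082,(.427,-.015),.03)
rim(np.s_[260:360,250:325],.067,.082,(.543,-.015),.03)
rim(np.s_[380:445,200:265],.067,.082,(.535,-.163),.03)
plan(.674,-.089,.12,2.5)
plan(.674,-.089,.12,1.5)
E
```

```text
[ 0.6535 -0.0722  0.0328] 367 [ 0.6536 -0.0721  0.0275] 0.027097693923807474
[ 0.4296 -0.013   0.0296] 694 [ 0.4295 -0.0135  0.0709] 0.07137843182754701
[ 0.5448 -0.0119  0.0296] 610 [ 0.5448 -0.0123  0.0707] 0.07131884508945179
[ 0.5378 -0.161   0.0296] 590 [ 0.538  -0.1615  0.0707] 0.07095853972288674
dp [-0.2608, 0.0453, 0.1809] dr [-0.0035, -0.0018, -0.489] rows 7.7 q6~ -1.06 rad 0.68
dp [-0.2608, 0.0453, 0.1809] dr [-0.0039, 0.0001, 0.511] rows 7.7 q6~ -0.06 rad 0.68
```

The dish now reads (0.6535, −0.0722) against (0.674, −0.089) at the start. The cups agree within 2 mm between the same two views, so the dish has been knocked. I'll go with the new position.

```bash
python3 - <<'E'
from h import *
plan(.6535,-.0722,.13,2.011)
E
```

```text
dp [-0.2369, 0.0339, 0.171] dr [-0.0038, -0.0008, -0.0] rows 7.1 q6~ -0.55 rad 0.657
```

{"api": "carry_out", "payload": {"commands": [{"delta_pos":[-0.237,0.034,0.03],"delta_rot":[-0.004,0,0],"claw":100},{"delta_pos":[-0.237,0.034,0.06],"delta_rot":[-0.004,0,0],"claw":100},{"delta_pos":[-0.237,0.034,0.09],"delta_rot":[-0.004,0,0],"claw":100},{"delta_pos":[-0.237,0.034,0.12],"delta_rot":[-0.004,0,0],"claw":100},{"delta_pos":[-0.237,0.034,0.171],"delta_rot":[-0.004,0,0],"claw":100},{"delta_pos":[-0.237,0.034,0.171],"delta_rot":[-0.004,0,0],"claw":100},{"delta_pos":[-0.237,0.034,0.171],"delta_rot":[-0.004,0,0],"claw":100},{"delta_pos":[-0.237,0.034,0.171],"delta_rot":[-0.004,0,0],"claw":100}]}}

```text
time: 17.43
eef_pos: [0.6501, -0.074, 0.1206]
tcp_rot: [0.537, 0.844, -0.002, -0.006]
contact_force: [-1.8, -0.0, -0.4]
opening: 0.998
```

```bash
cat >> h.py <<'E'
def rim(W,z0,z1,c,rr,tol=.006,R0=.06):
    q=W.reshape(-1,3);q=q[np.isfinite(q[:,2])];c=np.array(c);q=q[(q[:,2]>z0)&(q[:,2]<z1)&(np.hypot(*(q[:,:2]-c).T)<R0)]
    c=(q.min(0)+q.max(0))[:2]/2
    for _ in range(6):
        r=np.hypot(*(q[:,:2]-c).T);s=q[(r<rr+tol)&(r>rr-tol)];f=circ(s);c=np.array(f[:2])
    print("rim",np.round(f,4),len(s),"bbox",((s.min(0)+s.max(0))/2).round(4),"z",s[:,2].mean().round(4));return f
E
python3 - <<'E'
from h import *
S(); p,d,i,T=shot("wrist","w14");W=cloud(d,i,T)
f=rim(W,.023,.036,(.6535,-.072),.0325)
plan(f[0],f[1],.014,2.011)
E
```

```text
t 17.43 p [ 0.6501 -0.074   0.1206] yaw 2.0086 tilt 0.75 q [-0.268  0.373  1.713  0.     1.069 -0.706] F [-1.8 -0.  -0.4] op 0.998
rim [ 0.6534 -0.0726  0.0328] 1266 bbox [ 0.6536 -0.073   0.027 ] z 0.0272
dp [-0.001, 0.0055, 0.105] dr [-0.0118, -0.0099, -0.0031] rows 2.5 q6~ -0.55 rad 0.657
```

View pics/w14.png

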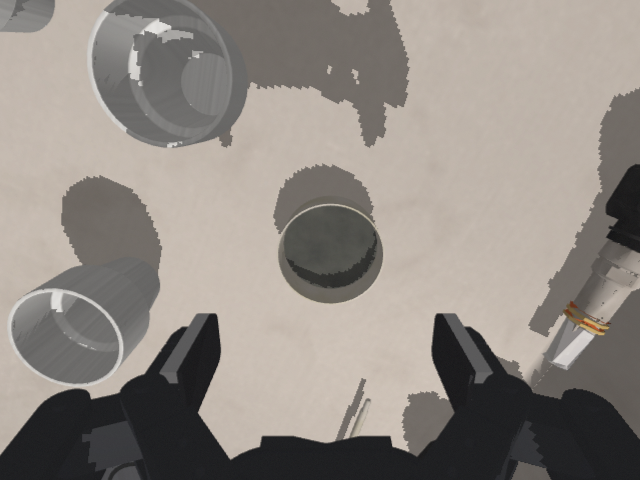

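The dish at (330,253) is centred for the jaws at (0.6534, −0.0726). Stepping down.

{"api": "carry_out", "payload": {"commands": [{"delta_pos":[-0.001,0.005,0.02],"delta_rot":[-0.01,-0.01,0],"claw":100},{"delta_pos":[-0.001,0.005,0.05],"delta_rot":[-0.01,-0.01,0],"claw":100},{"delta_pos":[-0.001,0.005,0.065],"delta_rot":[-0.01,-0.01,0],"claw":100},{"delta_pos":[-0.001,0.005,0.065],"delta_rot":[-0.01,-0.01,0],"claw":100},{"delta_pos":[-0.001,0.005,0.065],"delta_rot":[-0.01,-0.01,0],"claw":100},{"delta_pos":[-0.001,0.005,0.065],"delta_rot":[-0.01,-0.01,0],"claw":100}]}}

```text
time: 17.98
eef_pos: [0.6544, -0.0728, 0.0557]
tcp_rot: [0.537, 0.844, -0.0, 0.001]
contact_force: [0.3, -0.2, 0.1]
opening: 1.0
```

```bash
python3 - <<'E'
from h import *
S(); plan(.6534,-.0726,.014,2.011)
E
```

```text
t 17.98 p [ 0.6544 -0.0728  0.0557] yaw 2.0084 tilt 0.09 q [-2.640e-01  4.600e-01  1.731e+00 -1.000e-03  9.500e-01 -7.010e-01] F [ 0.3 -0.2  0.1] op 1.0
dp [0.0007, -0.0009, 0.0417] dr [0.0, 0.0016, -0.0026] rows 1.0 q6~ -0.55 rad 0.657
```

{"api": "carry_out", "payload": {"commands": [{"delta_pos":[0.0007,-0.001,0.02],"delta_rot":[0,0,0],"claw":100},{"delta_pos":[0.0007,-0.001,0.032],"delta_rot":[0,0,0],"claw":100},{"delta_pos":[0.0007,-0.001,0.04],"delta_rot":[0,0,0],"claw":100},{"delta_pos":[0.0007,-0.001,0.041],"delta_rot":[0,0,0],"claw":100},{"delta_pos":[0.0007,-0.001,0.041],"delta_rot":[0,0,0],"claw":100}]}}

```text
time: 18.4
eef_pos: [0.653, -0.0725, 0.0144]
tcp_rot: [0.537, 0.844, -0.001, 0.0]
contact_force: [-0.9, 0.5, -0.3]
opening: 1.0
```

{"api": "carry_out", "payload": {"commands": [{"delta_pos":[0,0,0],"delta_rot":[0,0,0],"claw":40},{"delta_pos":[0,0,0],"delta_rot":[0,0,0],"claw":40},{"delta_pos":[0,0,0],"delta_rot":[0,0,0],"claw":40},{"delta_pos":[0,0,0],"delta_rot":[0,0,0],"claw":40},{"delta_pos":[0,0,0],"delta_rot":[0,0,0],"claw":40}]}}

```text
time: 18.82
eef_pos: [0.6541, -0.0728, 0.0159]
tcp_rot: [0.537, 0.844, -0.0, 0.002]
contact_force: [-0.3, -0.7, 4.8]
opening: 0.761
```

The opening of 0.76 is consistent with the 67 mm dish (it reads about 2 mm short, as it did for the jar). Lifting.

{"api": "carry_out", "payload": {"commands": [{"delta_pos":[0,0,-0.02],"delta_rot":[0,0,0],"claw":40},{"delta_pos":[0,0,-0.05],"delta_rot":[0,0,0],"claw":40},{"delta_pos":[0,0,-0.09],"delta_rot":[0,0,0],"claw":40},{"delta_pos":[0,0,-0.13],"delta_rot":[0,0,0],"claw":40},{"delta_pos":[0,0,-0.17],"delta_rot":[0,0,0],"claw":40},{"delta_pos":[0,0,-0.17],"delta_rot":[0,0,0],"claw":40}]}}

```text
time: 19.32
eef_pos: [0.6584, -0.0736, 0.1968]
tcp_rot: [0.537, 0.844, 0.002, 0.01]
contact_force: [1.2, -0.6, 1.4]
opening: 0.757
```

```bash
python3 - <<'E'
from h import *
S(); p,d,i,T=shot("wrist","w15")
plan(.538,.2575,.18,3.04)
E
```

```text
t 19.32 p [ 0.6584 -0.0736  0.1968] yaw 2.0085 tilt 1.15 q [-2.640e-01  2.930e-01  1.665e+00 -1.000e-03  1.163e+00 -7.010e-01] F [ 1.2 -0.6  1.4] op 0.757
dp [0.3501, 0.0325, 0.0094] dr [0.0042, 0.015, -1.0315] rows 8.4 q6~ -1.02 rad 0.596
```

View pics/w15.png

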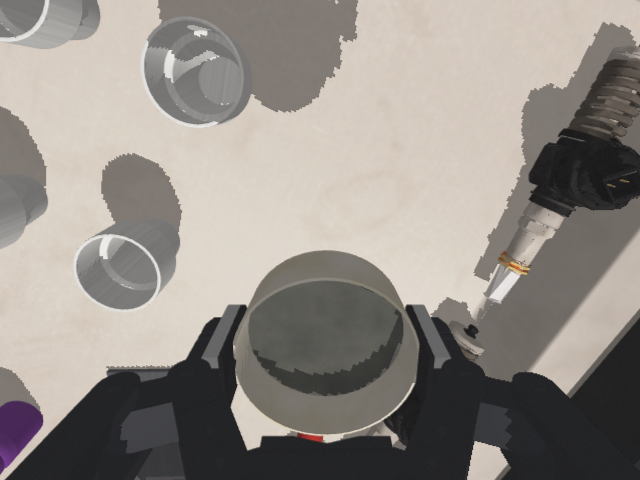

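The dish is held level at (327,340). Carrying it to the bay.

{"api": "carry_out", "payload": {"commands": [{"delta_pos":[0.35,0.0325,0.009],"delta_rot":[0.004,0.015,-0.5],"claw":40},{"delta_pos":[0.35,0.0325,0.009],"delta_rot":[0.004,0.015,-1.03],"claw":40},{"delta_pos":[0.35,0.0325,0.009],"delta_rot":[0.004,0.015,-1.03],"claw":40},{"delta_pos":[0.35,0.0325,0.009],"delta_rot":[0.004,0.015,-1.03],"claw":40},{"delta_pos":[0.35,0.0325,0.009],"delta_rot":[0.004,0.015,-1.03],"claw":40},{"delta_pos":[0.35,0.0325,0.009],"delta_rot":[0.004,0.015,-1.03],"claw":40},{"delta_pos":[0.35,0.0325,0.009],"delta_rot":[0.004,0.015,-1.03],"claw":40},{"delta_pos":[0.35,0.0325,0.009],"delta_rot":[0.004,0.015,-1.03],"claw":40}]}}

```text
time: 20.03
eef_pos: [0.5413, 0.2434, 0.1785]
tcp_rot: [0.064, 0.998, -0.0, -0.002]
contact_force: [0.2, 0.5, -0.4]
opening: 0.762
```

```bash
python3 - <<'E'
from h import *
S(); p,d,i,T=shot("wrist","w16")
plan(.538,.2575,.06,3.04)
E
```

```text
t 20.03 p [0.5413 0.2434 0.1785] yaw 3.0144 tilt 0.19 q [ 0.252  0.177  1.84   0.     1.128 -1.192] F [ 0.2  0.5 -0.4] op 0.762
dp [0.0003, 0.0071, 0.1183] dr [0.0036, -0.0063, -0.0164] rows 2.8 q6~ -1.02 rad 0.596
```

View pics/w16.png

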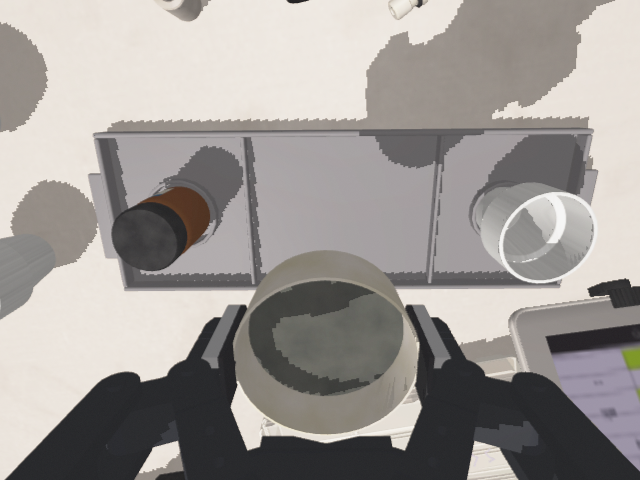

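The tray is in full view: bay between ribs at columns 250 and 435, cup_0 at (547,236), jar at (150,235). Checking the bay centre and cup_0's rim.

```bash
python3 - <<'E'
from h import *
p,d,i,T=shot("wrist","w17");W=cloud(d,i,T)
print(ray([(247,137),(439,132),(430,283),(256,287)],.011,i,T).round(4), ray([(247,137),(439,132),(430,283),(256,287)],.011,i,T).mean(0))
rim(W,.072,.086,(.552,.387),.0297)
S();plan(.538,.2575,.06,3.04)
E
```

```text
[[0.4679 0.2006 0.011 ]
 [0.481  0.3444 0.011 ]
 [0.6055 0.3343 0.011 ]
 [0.5917 0.1854 0.011 ]] [0.5365284 0.2661852 0.011    ]
rim [0.5536 0.3853 0.0296] 1850 bbox [0.5538 0.3857 0.0754] z 0.0758
t 20.13 p [0.5397 0.2467 0.1783] yaw 3.017 tilt 0.27 q [ 0.257  0.177  1.84   0.002  1.129 -1.19 ] F [ 0.5 -1.1 -1.1] op 0.763
dp [0.0025, 0.0105, 0.1183] dr [0.0004, -0.0047, -0.023] rows 2.8 q6~ -1.02 rad 0.596
```

{"api": "carry_out", "payload": {"commands": [{"delta_pos":[0.0025,0.012,0.02],"delta_rot":[0,-0.0047,-0.023],"claw":40},{"delta_pos":[0.0025,0.012,0.06],"delta_rot":[0,-0.0047,-0.023],"claw":40},{"delta_pos":[0.0025,0.012,0.1],"delta_rot":[0,-0.0047,-0.023],"claw":40},{"delta_pos":[0.0025,0.012,0.118],"delta_rot":[0,-0.0047,-0.023],"claw":40},{"delta_pos":[0.0025,0.012,0.118],"delta_rot":[0,-0.0047,-0.023],"claw":40},{"delta_pos":[0.0025,0.012,0.118],"delta_rot":[0,-0.0047,-0.023],"claw":40}]}}

```text
time: 20.63
eef_pos: [0.5367, 0.2579, 0.058]
tcp_rot: [0.051, 0.999, -0.001, -0.002]
contact_force: [0.6, -0.6, -0.4]
opening: 0.759
```

```bash
python3 - <<'E'
from h import *
S();plan(.538,.2595,.022,3.04)
E
```

```text
t 20.63 p [0.5367 0.2579 0.058 ] yaw 3.0387 tilt 0.28 q [ 0.278  0.342  1.889  0.     0.915 -1.19 ] F [ 0.6 -0.6 -0.4] op 0.759
dp [-0.0013, 0.0017, 0.036] dr [-0.0016, -0.0046, -0.0013] rows 0.9 q6~ -1.02 rad 0.597
```

{"api": "carry_out", "payload": {"commands": [{"delta_pos":[-0.001,0.0015,0.015],"delta_rot":[0,-0.0046,0],"claw":40},{"delta_pos":[-0.001,0.0015,0.025],"delta_rot":[0,-0.0046,0],"claw":40},{"delta_pos":[-0.001,0.0015,0.033],"delta_rot":[0,-0.0046,0],"claw":40},{"delta_pos":[-0.001,0.0015,0.036],"delta_rot":[0,-0.0046,0],"claw":40},{"delta_pos":[-0.001,0.0015,0.036],"delta_rot":[0,-0.0046,0],"claw":40},{"delta_pos":[-0.001,0.0015,0.036],"delta_rot":[0,-0.0046,0],"claw":40}]}}

```text
time: 21.13
eef_pos: [0.5381, 0.2593, 0.0226]
tcp_rot: [0.051, 0.999, -0.001, 0.0]
contact_force: [0.2, 0.2, -0.4]
opening: 0.766
```

{"api": "carry_out", "payload": {"commands": [{"delta_pos":[0,0,0.001],"delta_rot":[0,0,0],"claw":40},{"delta_pos":[0,0,0.002],"delta_rot":[0,0,0],"claw":40},{"delta_pos":[0,0,0.002],"delta_rot":[0,0,0],"claw":40}]}}

```text
time: 21.38
eef_pos: [0.5385, 0.2594, 0.021]
tcp_rot: [0.051, 0.999, -0.001, 0.001]
contact_force: [-0.2, -0.7, -1.4]
opening: 0.759
```

{"api": "carry_out", "payload": {"commands": [{"delta_pos":[0,0,0.001],"delta_rot":[0,0,0],"claw":40},{"delta_pos":[0,0,0.002],"delta_rot":[0,0,0],"claw":40},{"delta_pos":[0,0,0.0025],"delta_rot":[0,0,0],"claw":40}]}}

```text
time: 21.63
eef_pos: [0.5388, 0.2596, 0.0198]
tcp_rot: [0.051, 0.999, -0.001, 0.001]
contact_force: [-4.3, -1.5, 8.4]
opening: 0.759
```

Contact with the floor (8 N). Releasing, lifting and checking.

{"api": "carry_out", "payload": {"commands": [{"delta_pos":[0,0,0],"delta_rot":[0,0,0],"claw":100},{"delta_pos":[0,0,0],"delta_rot":[0,0,0],"claw":100},{"delta_pos":[0,0,0],"delta_rot":[0,0,0],"claw":100},{"delta_pos":[0,0,-0.03],"delta_rot":[0,0,0],"claw":100},{"delta_pos":[0,0,-0.07],"delta_rot":[0,0,0],"claw":100},{"delta_pos":[0,0,-0.11],"delta_rot":[0,0,0],"claw":100},{"delta_pos":[0,0,-0.15],"delta_rot":[0,0,0],"claw":100},{"delta_pos":[0,0,-0.19],"delta_rot":[0,0,0],"claw":100}]}}

```text
time: 22.3
eef_pos: [0.5381, 0.2597, 0.2114]
tcp_rot: [0.051, 0.999, -0.001, 0.0]
contact_force: [0.2, 1.2, 0.2]
opening: 0.997
```

{"api": "carry_out", "payload": {"commands": [{"delta_pos":[0,0,-0.04],"delta_rot":[0,0,0],"claw":100},{"delta_pos":[0,0,-0.08],"delta_rot":[0,0,0],"claw":100},{"delta_pos":[0,0,-0.08],"delta_rot":[0,0,0],"claw":100},{"delta_pos":[0,0,-0.08],"delta_rot":[0,0,0],"claw":100},{"delta_pos":[0,0,-0.08],"delta_rot":[0,0,0],"claw":100}]}}

```text
time: 22.72
eef_pos: [0.5377, 0.2597, 0.2907]
tcp_rot: [0.051, 0.999, -0.001, 0.0]
contact_force: [-0.4, 0.5, -0.9]
opening: 1.002
```

```bash
python3 - <<'E'
from h import *
S(); p,d,i,T=shot("wrist","w18");W=cloud(d,i,T)
f=rim(W,.027,.040,(.538,.259),.0325)
q=W.reshape(-1,3);q=q[(q[:,2]>.071)&(q[:,2]<.083)&(np.hypot(q[:,0]-.5235,q[:,1]-.1285)<.035)];print("jar",len(q),q.mean(0),((q.min(0)+q.max(0))/2))
rim(W,.070,.086,(.5536,.3855),.0297)
E
```

```text
t 22.72 p [0.5377 0.2597 0.2907] yaw 3.0388 tilt 0.09 q [ 0.281  0.086  1.729 -0.002  1.326 -1.187] F [-0.4  0.5 -0.9] op 1.002
rim [0.5406 0.2606 0.0327] 365 bbox [0.5408 0.2605 0.0311] z 0.0316
jar 1714 [0.5232199  0.12895026 0.0733584 ] [0.52387657 0.12832725 0.0736769 ]
rim [0.5536 0.3854 0.0296] 873 bbox [0.5537 0.3859 0.0745] z 0.0754
```

View pics/w18.png

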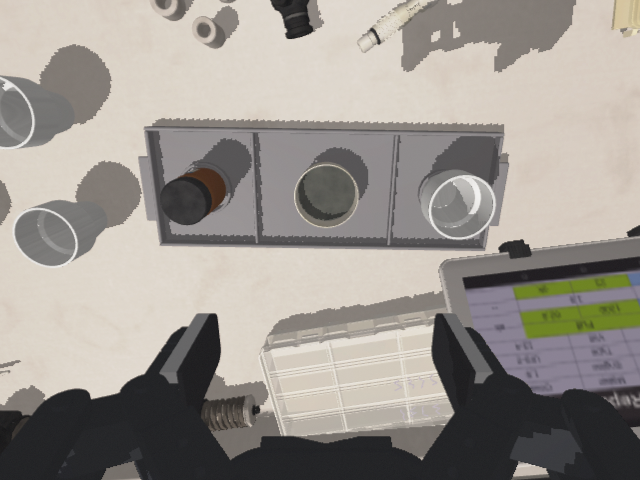

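The dish lies in the bay at (0.5406, 0.2606) with its rim at z ≈ 0.032; cup_0's rim is at (0.5536, 0.3855). Before stacking I'll check the clearance to the tablet.

```bash
python3 - <<'E'
from h import *
d=np.load("pics/side0.npy");i,T=pose("side");W=cloud(d,i,T).reshape(-1,3);W=W[np.isfinite(W[:,2])]
q=W[(np.hypot(W[:,0]-.5536,W[:,1]-.3855)<.2)&(W[:,2]>.03)&(np.hypot(W[:,0]-.5536,W[:,1]-.3855)>.04)]
for a,b in((.04,.08),(.08,.1),(.1,.13),(.13,.16),(.16,.2)):
    r=np.hypot(q[:,0]-.5536,q[:,1]-.3855);s=q[(r>=a)&(r<b)]
    print(a,b,len(s),s.max(0).round(3) if len(s) else None,s.min(0).round(3) if len(s) else None, np.percentile(s[:,2],95).round(3) if len(s) else None)
S();plan(.5448,-.0119,.16,3.04)
E
```

```text
0.04 0.08 440 [0.633 0.452 0.097] [0.595 0.363 0.058] 0.093
0.08 0.1 519 [0.653 0.47  0.115] [0.6   0.364 0.054] 0.109
0.1 0.13 1090 [0.683 0.506 0.141] [0.601 0.365 0.066] 0.132
0.13 0.16 1505 [0.713 0.536 0.169] [0.601 0.365 0.067] 0.156
0.16 0.2 2783 [0.747 0.581 0.198] [0.379 0.257 0.03 ] 0.184
t 22.77 p [0.5372 0.2595 0.2893] yaw 3.0388 tilt 0.19 q [ 0.281  0.088  1.73  -0.002  1.327 -1.187] F [ 0.3 -0.9 -0.6] op 0.998
dp [-0.0356, -0.2689, 0.1299] dr [-0.0025, -0.0021, -0.0012] rows 7.2 q6~ -1.49 rad 0.545
```

The tablet rises from x ≈ 0.60 at about 45°. With the jaws along the tray's length the gripper stays clear of it. On to the nearest cup.

{"api": "carry_out", "payload": {"commands": [{"delta_pos":[-0.0356,-0.269,0.0],"delta_rot":[-0.0025,-0.002,0],"claw":100},{"delta_pos":[-0.0356,-0.269,0.0],"delta_rot":[-0.0025,-0.002,0],"claw":100},{"delta_pos":[-0.0356,-0.269,0.03],"delta_rot":[-0.0025,-0.002,0],"claw":100},{"delta_pos":[-0.0356,-0.269,0.06],"delta_rot":[-0.0025,-0.002,0],"claw":100},{"delta_pos":[-0.0356,-0.269,0.09],"delta_rot":[-0.0025,-0.002,0],"claw":100},{"delta_pos":[-0.0356,-0.269,0.13],"delta_rot":[-0.0025,-0.002,0],"claw":100},{"delta_pos":[-0.0356,-0.269,0.13],"delta_rot":[-0.0025,-0.002,0],"claw":100},{"delta_pos":[-0.0356,-0.269,0.13],"delta_rot":[-0.0025,-0.002,0],"claw":100}]}}

```text
time: 23.43
eef_pos: [0.5418, -0.0136, 0.1546]
tcp_rot: [0.052, 0.999, 0.0, -0.004]
contact_force: [0.2, 0.5, 0.1]
opening: 1.002
```

```bash
python3 - <<'E'
from h import *
S(); p,d,i,T=shot("wrist","w19");W=cloud(d,i,T)
f=rim(W,.066,.082,(.5448,-.012),.0297)
plan(f[0],f[1],.0605,3.04)
E
```

```text
t 23.43 p [ 0.5418 -0.0136  0.1546] yaw 3.0373 tilt 0.42 q [-0.212  0.097  1.978 -0.     1.074 -1.678] F [0.2 0.5 0.1] op 1.002
rim [ 0.5441 -0.0129  0.0295] 1978 bbox [ 0.5449 -0.013   0.0704] z 0.0714
dp [-0.0059, 0.0031, 0.0891] dr [-0.0006, -0.0154, -0.0045] rows 2.1 q6~ -1.49 rad 0.544
```

View pics/w19.png

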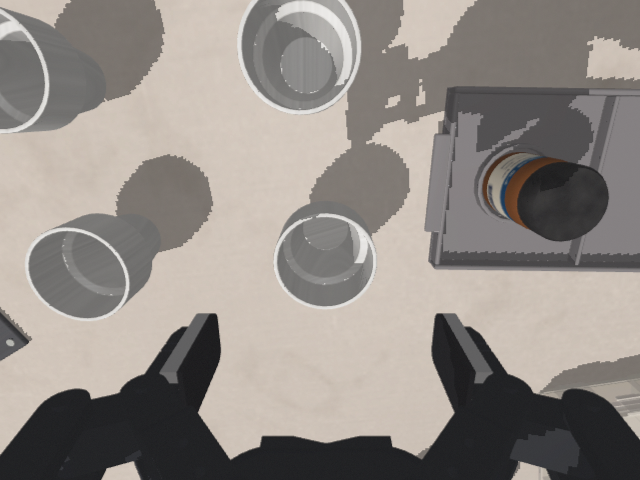

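The cup at (325,260) is centred for the jaws. Descending and gripping.

{"api": "carry_out", "payload": {"commands": [{"delta_pos":[-0.004,0.002,0.02],"delta_rot":[0,-0.015,-0.004],"claw":100},{"delta_pos":[-0.004,0.002,0.05],"delta_rot":[0,-0.015,-0.004],"claw":100},{"delta_pos":[-0.004,0.002,0.06],"delta_rot":[0,-0.015,-0.004],"claw":100},{"delta_pos":[-0.004,0.002,0.06],"delta_rot":[0,-0.015,-0.004],"claw":100},{"delta_pos":[-0.004,0.002,0.06],"delta_rot":[0,-0.015,-0.004],"claw":100}]}}

```text
time: 23.9
eef_pos: [0.5419, -0.0134, 0.0889]
tcp_rot: [0.051, 0.999, -0.0, -0.001]
contact_force: [0.6, 0.1, 0.9]
opening: 1.003
```

```bash
python3 - <<'E'
from h import *
S();plan(.5443,-.0129,.0605,3.04)
E
```

```text
t 23.9 p [ 0.5419 -0.0134  0.0889] yaw 3.04 tilt 0.17 q [-2.120e-01  1.890e-01  2.013e+00 -1.000e-03  9.430e-01 -1.680e+00] F [0.6 0.1 0.9] op 1.003
dp [-0.0024, 0.0007, 0.0284] dr [-0.0002, -0.0029, -0.0] rows 0.7 q6~ -1.49 rad 0.544
```

{"api": "carry_out", "payload": {"commands": [{"delta_pos":[-0.0024,0.0007,0.015],"delta_rot":[0,-0.003,0],"claw":100},{"delta_pos":[-0.0024,0.0007,0.028],"delta_rot":[0,-0.003,0],"claw":100},{"delta_pos":[-0.0024,0.0007,0.028],"delta_rot":[0,-0.003,0],"claw":100},{"delta_pos":[-0.0024,0.0007,0.028],"delta_rot":[0,-0.003,0],"claw":40},{"delta_pos":[-0.0024,0.0007,0.028],"delta_rot":[0,-0.003,0],"claw":40},{"delta_pos":[-0.0024,0.0007,0.028],"delta_rot":[0,-0.003,0],"claw":40},{"delta_pos":[-0.0024,0.0007,0.028],"delta_rot":[0,-0.003,0],"claw":40},{"delta_pos":[-0.0024,0.0007,0.028],"delta_rot":[0,-0.003,0],"claw":40}]}}

```text
time: 24.57
eef_pos: [0.5455, -0.0132, 0.0624]
tcp_rot: [0.051, 0.999, -0.0, 0.002]
contact_force: [0.2, -0.1, 5.3]
opening: 0.726
```

```bash
python3 - <<'E'
from h import *
S();plan(.5443,-.0129,.22,3.04)
E
```

```text
t 24.57 p [ 0.5455 -0.0132  0.0624] yaw 3.0399 tilt 0.18 q [-0.21   0.236  2.015 -0.     0.887 -1.679] F [ 0.2 -0.1  5.3] op 0.726
dp [0.0007, 0.0001, -0.1576] dr [-0.0005, 0.0031, -0.0002] rows 3.8 q6~ -1.49 rad 0.544
```

{"api": "carry_out", "payload": {"commands": [{"delta_pos":[0,0,-0.02],"delta_rot":[0,0.003,0],"claw":40},{"delta_pos":[0,0,-0.06],"delta_rot":[0,0.003,0],"claw":40},{"delta_pos":[0,0,-0.1],"delta_rot":[0,0.003,0],"claw":40},{"delta_pos":[0,0,-0.14],"delta_rot":[0,0.003,0],"claw":40},{"delta_pos":[0,0,-0.158],"delta_rot":[0,0.003,0],"claw":40},{"delta_pos":[0,0,-0.158],"delta_rot":[0,0.003,0],"claw":40}]}}

```text
time: 25.07
eef_pos: [0.5479, -0.0136, 0.2269]
tcp_rot: [0.051, 0.999, -0.001, 0.006]
contact_force: [1.2, -0.3, -0.4]
opening: 0.724
```

```bash
python3 - <<'E'
from h import *
S();plan(.5536,.3855,.21,3.04)
E
```

```text
t 25.07 p [ 0.5479 -0.0136  0.2269] yaw 3.04 tilt 0.66 q [-0.21   0.02   1.917 -0.     1.193 -1.679] F [ 1.2 -0.3 -0.4] op 0.724
dp [0.035, 0.3976, 0.0159] dr [-0.0017, 0.0115, -0.0] rows 9.6 q6~ -0.86 rad 0.675
```

{"api": "carry_out", "payload": {"commands": [{"delta_pos":[0.005,0.05,0.012],"delta_rot":[0,0.01,0],"claw":40},{"delta_pos":[0.03,0.34,0.012],"delta_rot":[0,0.01,0],"claw":40},{"delta_pos":[0.03,0.34,0.012],"delta_rot":[0,0.01,0],"claw":40},{"delta_pos":[0.03,0.34,0.012],"delta_rot":[0,0.01,0],"claw":40},{"delta_pos":[0.03,0.34,0.012],"delta_rot":[0,0.01,0],"claw":40},{"delta_pos":[0.03,0.34,0.012],"delta_rot":[0,0.01,0],"claw":40},{"delta_pos":[0.03,0.34,0.012],"delta_rot":[0,0.01,0],"claw":40},{"delta_pos":[0.03,0.34,0.012],"delta_rot":[0,0.01,0],"claw":40}]}}

```text
time: 25.73
eef_pos: [0.5511, 0.3216, 0.2116]
tcp_rot: [0.051, 0.999, -0.002, -0.001]
contact_force: [1.2, 0.4, -0.2]
opening: 0.724
```

```bash
python3 - <<'E'
from h import *
S();plan(.5536,.3855,.21,3.04)
E
```

```text
t 25.73 p [0.5511 0.3216 0.2116] yaw 3.0401 tilt 0.22 q [ 0.37   0.239  1.703 -0.002  1.203 -1.098] F [ 1.2  0.4 -0.2] op 0.724
dp [0.004, 0.0639, 0.0014] dr [-0.0034, -0.0017, 0.0001] rows 1.5 q6~ -0.86 rad 0.675
```

{"api": "carry_out", "payload": {"commands": [{"delta_pos":[0.002,0.04,0],"delta_rot":[-0.003,0,0],"claw":40},{"delta_pos":[0.004,0.064,0],"delta_rot":[-0.003,0,0],"claw":40},{"delta_pos":[0.004,0.064,0],"delta_rot":[-0.003,0,0],"claw":40},{"delta_pos":[0.004,0.064,0.02],"delta_rot":[-0.003,0,0],"claw":40},{"delta_pos":[0.004,0.064,0.05],"delta_rot":[-0.003,0,0],"claw":40},{"delta_pos":[0.004,0.064,0.06],"delta_rot":[-0.003,0,0],"claw":40},{"delta_pos":[0.004,0.064,0.06],"delta_rot":[-0.003,0,0],"claw":40}]}}

```text
time: 26.32
eef_pos: [0.5503, 0.3832, 0.1451]
tcp_rot: [0.051, 0.999, -0.003, -0.006]
contact_force: [-0.8, -1.2, -1.1]
opening: 0.722
```

```bash
python3 - <<'E'
from h import *
S();plan(.5536,.3855,.15,3.04)
p,d,i,T=shot("side","s20");uv=proj([.5536,.3855,.1],i,T)[0];u,v=map(int,uv);cv2.imwrite("pics/s20c.png",cv2.resize(p[v-60:v+60,u-80:u+80,::-1],None,fx=5,fy=5,interpolation=cv2.INTER_CUBIC))
p,d,i,T=shot("wrist","w20")
E
```

```text
t 26.32 p [0.5503 0.3832 0.1451] yaw 3.0395 tilt 0.76 q [ 0.457  0.378  1.657  0.     1.12  -1.012] F [-0.8 -1.2 -1.1] op 0.722
dp [-0.003, 0.0026, -0.005] dr [-0.0067, -0.0114, -0.0004] rows 0.2 q6~ -0.86 rad 0.675
```

View pics/s20c.png

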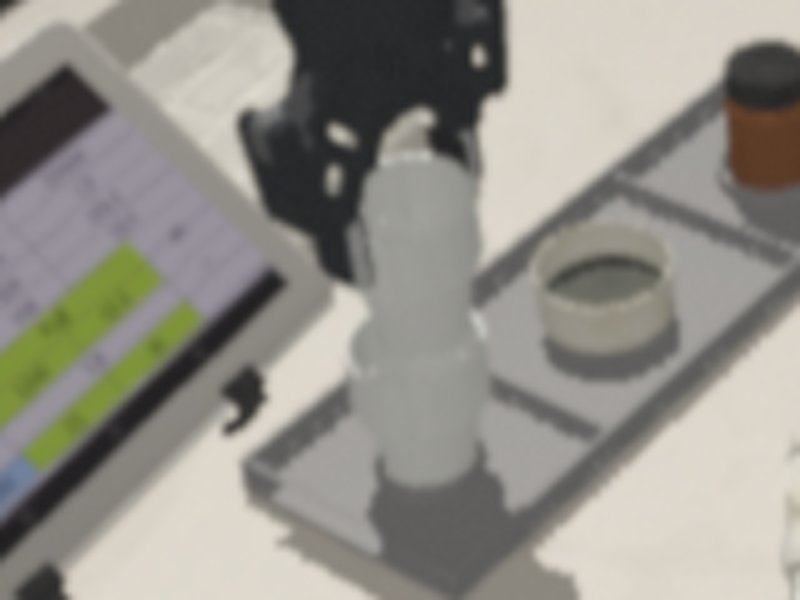

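View pics/w20.png

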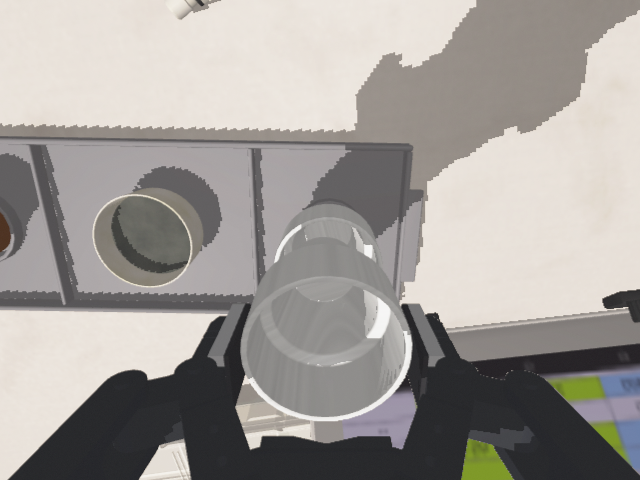

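Both views show the held cup's axis over the lower cup: side columns 420 against 418, wrist 326 against 325. Lowering in.

{"api": "carry_out", "payload": {"commands": [{"delta_pos":[-0.003,0.0025,0.0],"delta_rot":[-0.006,-0.011,0],"claw":40},{"delta_pos":[-0.003,0.0025,0.01],"delta_rot":[-0.006,-0.011,0],"claw":40},{"delta_pos":[-0.003,0.0025,0.02],"delta_rot":[-0.006,-0.011,0],"claw":40},{"delta_pos":[-0.003,0.0025,0.03],"delta_rot":[-0.006,-0.011,0],"claw":40},{"delta_pos":[-0.003,0.0025,0.035],"delta_rot":[-0.006,-0.011,0],"claw":40},{"delta_pos":[-0.003,0.0025,0.035],"delta_rot":[-0.006,-0.011,0],"claw":40}]}}

```text
time: 26.92
eef_pos: [0.5549, 0.3861, 0.1127]
tcp_rot: [0.051, 0.999, 0.001, 0.002]
contact_force: [-0.8, -0.5, -0.4]
opening: 0.723
```

```bash
python3 - <<'E'
from h import *
S();plan(.5536,.3855,.098,3.04)
E
```

```text
t 26.92 p [0.5549 0.3861 0.1127] yaw 3.0394 tilt 0.23 q [ 0.458  0.417  1.669 -0.     1.051 -1.01 ] F [-0.8 -0.5 -0.4] op 0.723
dp [0.0013, -0.0007, 0.0147] dr [0.0019, 0.0036, -0.0006] rows 0.4 q6~ -0.86 rad 0.675
```

{"api": "carry_out", "payload": {"commands": [{"delta_pos":[0.001,-0.0007,0.004],"delta_rot":[0.002,0.003,0],"claw":40},{"delta_pos":[0.001,-0.0007,0.008],"delta_rot":[0.002,0.003,0],"claw":40},{"delta_pos":[0.001,-0.0007,0.012],"delta_rot":[0.002,0.003,0],"claw":40},{"delta_pos":[0.001,-0.0007,0.012],"delta_rot":[0.002,0.003,0],"claw":40},{"delta_pos":[0.001,-0.0007,0.012],"delta_rot":[0.002,0.003,0],"claw":40}]}}

```text
time: 27.33
eef_pos: [0.5537, 0.3855, 0.1004]
tcp_rot: [0.051, 0.999, -0.0, 0.0]
contact_force: [-0.0, -0.7, -0.3]
opening: 0.718
```

{"api": "carry_out", "payload": {"commands": [{"delta_pos":[0,0,0.001],"delta_rot":[0,0,0],"claw":40},{"delta_pos":[0,0,0.002],"delta_rot":[0,0,0],"claw":40},{"delta_pos":[0,0,0.003],"delta_rot":[0,0,0],"claw":40},{"delta_pos":[0,0,0.003],"delta_rot":[0,0,0],"claw":40}]}}

```text
time: 27.67
eef_pos: [0.5544, 0.386, 0.0985]
tcp_rot: [0.051, 0.999, 0.001, 0.001]
contact_force: [-1.2, 0.2, 2.3]
opening: 0.726
```

{"api": "carry_out", "payload": {"commands": [{"delta_pos":[0,0,0.001],"delta_rot":[0,0,0],"claw":40},{"delta_pos":[0,0,0.002],"delta_rot":[0,0,0],"claw":40},{"delta_pos":[0,0,0.002],"delta_rot":[0,0,0],"claw":40}]}}

```text
time: 27.92
eef_pos: [0.5551, 0.3866, 0.0983]
tcp_rot: [0.051, 0.999, 0.001, 0.002]
contact_force: [-1.5, -0.2, 5.6]
opening: 0.721
```

Shoulder seated at the expected height (0.0983). Releasing, lifting and checking.

{"api": "carry_out", "payload": {"commands": [{"delta_pos":[0,0,0],"delta_rot":[0,0,0],"claw":100},{"delta_pos":[0,0,0],"delta_rot":[0,0,0],"claw":100},{"delta_pos":[0,0,0],"delta_rot":[0,0,0],"claw":100},{"delta_pos":[0,0,0],"delta_rot":[0,0,0],"claw":100},{"delta_pos":[0,0,-0.02],"delta_rot":[0,0,0],"claw":100},{"delta_pos":[0,0,-0.05],"delta_rot":[0,0,0],"claw":100},{"delta_pos":[0,0,-0.09],"delta_rot":[0,0,0],"claw":100},{"delta_pos":[0,0,-0.13],"delta_rot":[0,0,0],"claw":100}]}}

```text
time: 28.58
eef_pos: [0.5536, 0.3857, 0.2276]
tcp_rot: [0.051, 0.999, 0.0, -0.0]
contact_force: [0.5, 1.1, 0.4]
opening: 0.998
```

```bash
python3 - <<'E'
from h import *
S(); p,d,i,T=shot("wrist","w21");W=cloud(d,i,T)
f=rim(W,.100,.116,(.5536,.3855),.0297)
plan(.4296,-.0132,.22,3.04)
E
```

```text
t 28.58 p [0.5536 0.3857 0.2276] yaw 3.0392 tilt 0.02 q [ 0.458  0.302  1.596  0.     1.244 -1.01 ] F [0.5 1.1 0.4] op 0.998
rim [0.5544 0.3873 0.0295] 1556 bbox [0.5551 0.387  0.1056] z 0.107
dp [0.0869, -0.4123, 0.0145] dr [0.0101, 0.0153, -0.0005] rows 10.1 q6~ -1.5 rad 0.43
```

View pics/w21.png

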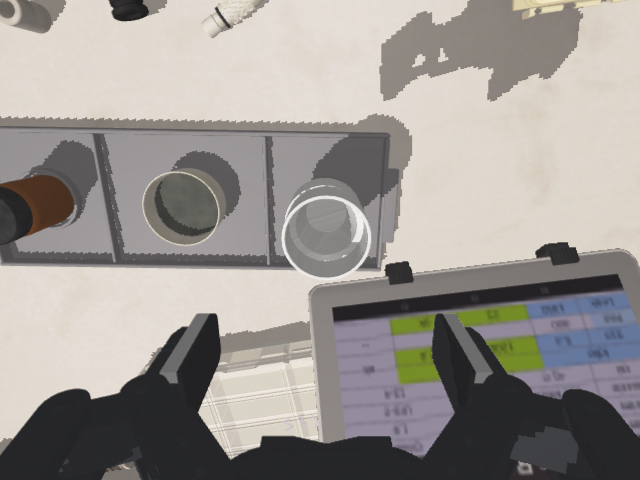

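cup_A is nested: rim reads z 0.107, and this camera reads about 3 mm low (cup_0's rim read 0.0754 for a true 0.078), so true is about 0.110. Axis is at (0.5544, 0.387). Next is the cup at (0.4296, −0.013).

{"api": "carry_out", "payload": {"commands": [{"delta_pos":[0.0687,-0.326,0.0],"delta_rot":[0,0,0],"claw":100},{"delta_pos":[0.0687,-0.326,0.0],"delta_rot":[0,0,0],"claw":100},{"delta_pos":[0.0687,-0.326,0.0],"delta_rot":[0,0,0],"claw":100},{"delta_pos":[0.0687,-0.326,0.0],"delta_rot":[0,0,0],"claw":100},{"delta_pos":[0.0687,-0.326,0.0],"delta_rot":[0,0,0],"claw":100},{"delta_pos":[0.0687,-0.326,0.0],"delta_rot":[0,0,0],"claw":100},{"delta_pos":[0.0687,-0.326,0.0],"delta_rot":[0,0,0],"claw":100},{"delta_pos":[0.0687,-0.326,0.0],"delta_rot":[0,0,0],"claw":100}]}}

```text
time: 29.3
eef_pos: [0.455, 0.069, 0.2353]
tcp_rot: [0.051, 0.999, 0.004, 0.008]
contact_force: [0.5, -1.0, 0.8]
opening: 1.005
```

```bash
python3 - <<'E'
from h import *
S();plan(.435,-.0132,.15,3.04)
E
```

```text
t 29.3 p [0.455  0.069  0.2353] yaw 3.0398 tilt 1.04 q [-0.075 -0.203  2.107  0.01   1.222 -1.548] F [ 0.5 -1.   0.8] op 1.005
dp [0.0129, -0.0846, 0.0843] dr [0.0097, 0.0154, -0.0001] rows 2.9 q6~ -1.5 rad 0.435
```

{"api": "carry_out", "payload": {"commands": [{"delta_pos":[0.003,-0.04,0.01],"delta_rot":[0.009,0.015,0],"claw":100},{"delta_pos":[0.008,-0.08,0.03],"delta_rot":[0.009,0.015,0],"claw":100},{"delta_pos":[0.013,-0.085,0.06],"delta_rot":[0.009,0.015,0],"claw":100},{"delta_pos":[0.013,-0.085,0.084],"delta_rot":[0.009,0.015,0],"claw":100},{"delta_pos":[0.013,-0.085,0.084],"delta_rot":[0.009,0.015,0],"claw":100},{"delta_pos":[0.013,-0.085,0.084],"delta_rot":[0.009,0.015,0],"claw":100},{"delta_pos":[0.013,-0.085,0.084],"delta_rot":[0.009,0.015,0],"claw":100}]}}

```text
time: 29.88
eef_pos: [0.4358, -0.0135, 0.1516]
tcp_rot: [0.051, 0.999, 0.0, 0.001]
contact_force: [1.3, 0.0, -0.7]
opening: 1.002
```

```bash
python3 - <<'E'
from h import *
S(); p,d,i,T=shot("wrist","w22");W=cloud(d,i,T)
f=rim(W,.066,.082,(.4296,-.013),.0297)
plan(f[0],f[1],.0605,3.04)
E
```

```text
t 29.88 p [ 0.4358 -0.0135  0.1516] yaw 3.0405 tilt 0.13 q [-2.650e-01 -1.540e-01  2.228e+00  1.000e-03  1.065e+00 -1.735e+00] F [ 1.3  0.  -0.7] op 1.002
rim [ 0.4285 -0.0137  0.0295] 2010 bbox [ 0.429  -0.0138  0.0706] z 0.0715
dp [0.008, -0.001, 0.0917] dr [0.0002, 0.0037, 0.0009] rows 2.2 q6~ -1.5 rad 0.429
```

View pics/w22.png

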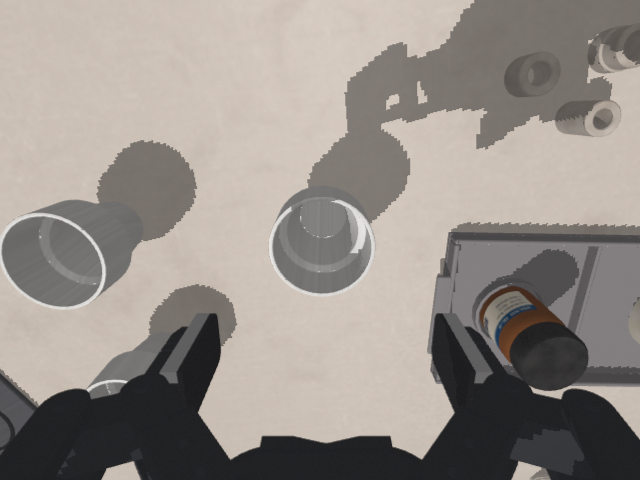

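Cup at (322,243), centred for the jaws. Descending in two stages.

{"api": "carry_out", "payload": {"commands": [{"delta_pos":[0.007,-0.0005,0.02],"delta_rot":[0,0.003,0],"claw":100},{"delta_pos":[0.007,-0.0005,0.045],"delta_rot":[0,0.003,0],"claw":100},{"delta_pos":[0.007,-0.0005,0.06],"delta_rot":[0,0.003,0],"claw":100},{"delta_pos":[0.007,-0.0005,0.06],"delta_rot":[0,0.003,0],"claw":100},{"delta_pos":[0.007,-0.0005,0.06],"delta_rot":[0,0.003,0],"claw":100},{"delta_pos":[0.007,-0.0005,0.06],"delta_rot":[0,0.003,0],"claw":100}]}}

```text
time: 30.43
eef_pos: [0.4311, -0.0134, 0.0942]
tcp_rot: [0.05, 0.999, -0.0, 0.002]
contact_force: [0.9, -0.3, -0.2]
opening: 0.999
```

```bash
python3 - <<'E'
from h import *
S();plan(.4288,-.0137,.0605,3.04)
E
```

```text
t 30.43 p [ 0.4311 -0.0134  0.0942] yaw 3.0417 tilt 0.25 q [-0.267 -0.069  2.274  0.     0.932 -1.738] F [ 0.9 -0.3 -0.2] op 0.999
dp [0.0024, -0.0005, 0.0337] dr [-0.0004, 0.0043, 0.0017] rows 0.8 q6~ -1.5 rad 0.429
```

{"api": "carry_out", "payload": {"commands": [{"delta_pos":[0.002,-0.0005,0.015],"delta_rot":[0,0.004,0],"claw":100},{"delta_pos":[0.002,-0.0005,0.028],"delta_rot":[0,0.004,0],"claw":100},{"delta_pos":[0.002,-0.0005,0.0335],"delta_rot":[0,0.004,0],"claw":100},{"delta_pos":[0.002,-0.0005,0.0335],"delta_rot":[0,0.004,0],"claw":40},{"delta_pos":[0.002,-0.0005,0.0335],"delta_rot":[0,0.004,0],"claw":40},{"delta_pos":[0.002,-0.0005,0.0335],"delta_rot":[0,0.004,0],"claw":40},{"delta_pos":[0.002,-0.0005,0.0335],"delta_rot":[0,0.004,0],"claw":40},{"delta_pos":[0.002,-0.0005,0.0335],"delta_rot":[0,0.004,0],"claw":40}]}}

```text
time: 31.1
eef_pos: [0.4306, -0.0141, 0.0621]
tcp_rot: [0.05, 0.999, -0.001, 0.002]
contact_force: [0.8, 0.0, 5.4]
opening: 0.722
```

```bash
python3 - <<'E'
from h import *
S();plan(.43,-.0137,.25,3.04)
E
```

```text
t 31.1 p [ 0.4306 -0.0141  0.0621] yaw 3.0416 tilt 0.21 q [-0.269 -0.006  2.287 -0.     0.857 -1.74 ] F [0.8 0.  5.4] op 0.722
dp [-0.0, 0.0002, -0.1879] dr [-0.0009, 0.0035, 0.0016] rows 4.5 q6~ -1.5 rad 0.43
```

{"api": "carry_out", "payload": {"commands": [{"delta_pos":[0,0,-0.02],"delta_rot":[0,0.003,0],"claw":40},{"delta_pos":[0,0,-0.06],"delta_rot":[0,0.003,0],"claw":40},{"delta_pos":[0,0,-0.1],"delta_rot":[0,0.003,0],"claw":40},{"delta_pos":[-0.01,0.02,-0.14],"delta_rot":[0,0.003,0],"claw":40},{"delta_pos":[-0.02,0.05,-0.17],"delta_rot":[0,0.003,0],"claw":40},{"delta_pos":[-0.03,0.08,-0.175],"delta_rot":[0,0.003,0],"claw":40},{"delta_pos":[-0.03,0.08,-0.175],"delta_rot":[0,0.003,0],"claw":40}]}}

```text
time: 31.68
eef_pos: [0.4709, 0.0664, 0.2418]
tcp_rot: [0.048, 0.999, 0.001, 0.005]
contact_force: [-0.5, -0.1, -1.3]
opening: 0.722
```

```bash
python3 - <<'E'
from h import *
S();plan(.5536,.3855,.23,3.04)
E
```

```text
t 31.68 p [0.4709 0.0664 0.2418] yaw 3.0455 tilt 0.57 q [-7.500e-02 -1.660e-01  2.063e+00  2.000e-03  1.235e+00 -1.550e+00] F [-0.5 -0.1 -1.3] op 0.722
dp [-0.0515, 0.3255, 0.013] dr [0.0019, 0.0097, 0.0055] rows 7.9 q6~ -0.86 rad 0.675
```

{"api": "carry_out", "payload": {"commands": [{"delta_pos":[-0.0515,0.3255,0.01],"delta_rot":[0.002,0.0097,0.005],"claw":40},{"delta_pos":[-0.0515,0.3255,0.01],"delta_rot":[0.002,0.0097,0.005],"claw":40},{"delta_pos":[-0.0515,0.3255,0.01],"delta_rot":[0.002,0.0097,0.005],"claw":40},{"delta_pos":[-0.0515,0.3255,0.01],"delta_rot":[0.002,0.0097,0.005],"claw":40},{"delta_pos":[-0.0515,0.3255,0.01],"delta_rot":[0.002,0.0097,0.005],"claw":40},{"delta_pos":[-0.0515,0.3255,0.01],"delta_rot":[0.002,0.0097,0.005],"claw":40},{"delta_pos":[-0.0515,0.3255,0.01],"delta_rot":[0.002,0.0097,0.005],"claw":40},{"delta_pos":[-0.0515,0.3255,0.01],"delta_rot":[0.002,0.0097,0.005],"claw":40}]}}

```text
time: 32.35
eef_pos: [0.553, 0.3864, 0.2315]
tcp_rot: [0.05, 0.999, -0.001, -0.001]
contact_force: [-0.0, -0.3, 0.8]
opening: 0.724
```

```bash
python3 - <<'E'
from h import *
S();plan(.5540,.3862,.185,3.04)
E
```

```text
t 32.35 p [0.553  0.3864 0.2315] yaw 3.0407 tilt 0.14 q [ 0.46   0.299  1.592 -0.     1.253 -1.01 ] F [-0.  -0.3  0.8] op 0.724
dp [-0.0011, -0.0, 0.0465] dr [-0.0017, -0.0018, 0.0007] rows 1.1 q6~ -0.86 rad 0.675
```

{"api": "carry_out", "payload": {"commands": [{"delta_pos":[-0.001,0,0.02],"delta_rot":[-0.002,-0.002,0],"claw":40},{"delta_pos":[-0.001,0,0.04],"delta_rot":[-0.002,-0.002,0],"claw":40},{"delta_pos":[-0.001,0,0.048],"delta_rot":[-0.002,-0.002,0],"claw":40},{"delta_pos":[-0.001,0,0.048],"delta_rot":[-0.002,-0.002,0],"claw":40},{"delta_pos":[-0.001,0,0.048],"delta_rot":[-0.002,-0.002,0],"claw":40}]}}

```text
time: 32.77
eef_pos: [0.5535, 0.3854, 0.1826]
tcp_rot: [0.051, 0.999, -0.0, -0.001]
contact_force: [-0.1, 0.6, -0.1]
opening: 0.721
```

```bash
python3 - <<'E'
from h import *
S();plan(.5542,.3865,.16,3.04)
p,d,i,T=shot("side","s23");uv=proj([.5536,.3855,.12],i,T)[0];u,v=map(int,uv);cv2.imwrite("pics/s23c.png",cv2.resize(p[v-60:v+60,u-80:u+80,::-1],None,fx=5,fy=5,interpolation=cv2.INTER_CUBIC))
E
```

```text
t 32.77 p [0.5535 0.3854 0.1826] yaw 3.0402 tilt 0.11 q [ 0.458  0.342  1.631  0.     1.171 -1.011] F [-0.1  0.6 -0.1] op 0.721
dp [-0.0007, 0.0012, 0.0226] dr [-0.0009, -0.0017, 0.0002] rows 0.5 q6~ -0.86 rad 0.676
```

View pics/s23c.png

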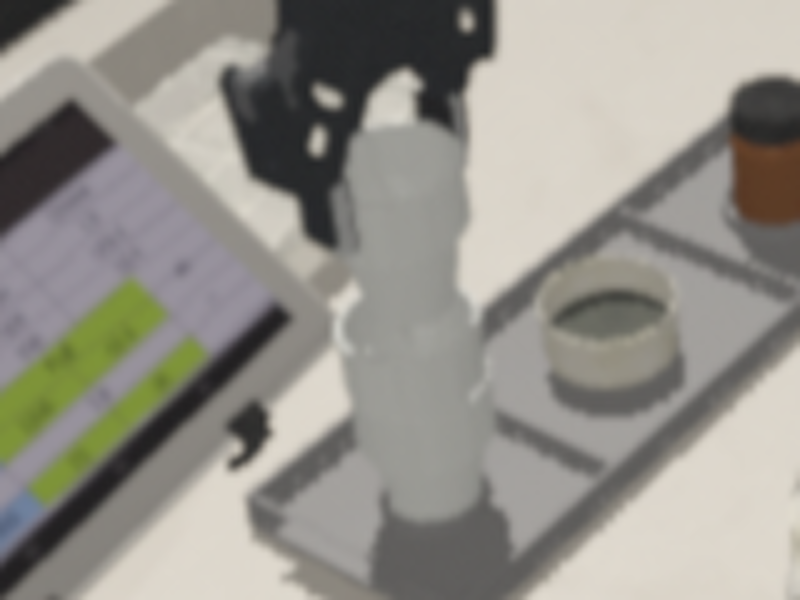

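Held cup at 405, stack rim centre at about 405: aligned. Lowering.

{"api": "carry_out", "payload": {"commands": [{"delta_pos":[-0.0007,0.001,0.012],"delta_rot":[0,0,0],"claw":40},{"delta_pos":[-0.0007,0.001,0.024],"delta_rot":[0,0,0],"claw":40},{"delta_pos":[-0.0007,0.001,0.034],"delta_rot":[0,0,0],"claw":40},{"delta_pos":[-0.0007,0.001,0.042],"delta_rot":[0,0,0],"claw":40},{"delta_pos":[-0.0007,0.001,0.047],"delta_rot":[0,0,0],"claw":40},{"delta_pos":[-0.0007,0.001,0.049],"delta_rot":[0,0,0],"claw":40},{"delta_pos":[-0.0007,0.001,0.049],"delta_rot":[0,0,0],"claw":40}]}}

```text
time: 33.4
eef_pos: [0.5547, 0.3864, 0.1341]
tcp_rot: [0.051, 0.999, -0.0, -0.0]
contact_force: [-0.2, -0.1, -1.4]
opening: 0.72
```

{"api": "carry_out", "payload": {"commands": [{"delta_pos":[0,0,0.001],"delta_rot":[0,0,0],"claw":40},{"delta_pos":[0,0,0.002],"delta_rot":[0,0,0],"claw":40},{"delta_pos":[0,0,0.003],"delta_rot":[0,0,0],"claw":40},{"delta_pos":[0,0,0.003],"delta_rot":[0,0,0],"claw":40}]}}

```text
time: 33.73
eef_pos: [0.5547, 0.3865, 0.1312]
tcp_rot: [0.051, 0.999, -0.0, -0.0]
contact_force: [0.2, 0.2, -0.3]
opening: 0.724
```

{"api": "carry_out", "payload": {"commands": [{"delta_pos":[0,0,0.001],"delta_rot":[0,0,0],"claw":40},{"delta_pos":[0,0,0.002],"delta_rot":[0,0,0],"claw":40},{"delta_pos":[0,0,0.003],"delta_rot":[0,0,0],"claw":40},{"delta_pos":[0,0,0.003],"delta_rot":[0,0,0],"claw":40}]}}

```text
time: 34.07
eef_pos: [0.5556, 0.3874, 0.1302]
tcp_rot: [0.051, 0.999, 0.001, 0.001]
contact_force: [0.1, 1.3, 5.9]
opening: 0.719
```

Seated at 0.1302 (expected 0.1301). Release and lift.

{"api": "carry_out", "payload": {"commands": [{"delta_pos":[0,0,0],"delta_rot":[0,0,0],"claw":100},{"delta_pos":[0,0,0],"delta_rot":[0,0,0],"claw":100},{"delta_pos":[0,0,0],"delta_rot":[0,0,0],"claw":100},{"delta_pos":[0,0,0],"delta_rot":[0,0,0],"claw":100},{"delta_pos":[0,0,-0.02],"delta_rot":[0,0,0],"claw":100},{"delta_pos":[0,0,-0.05],"delta_rot":[0,0,0],"claw":100},{"delta_pos":[0,0,-0.09],"delta_rot":[0,0,0],"claw":100},{"delta_pos":[0,0,-0.13],"delta_rot":[0,0,0],"claw":100}]}}

```text
time: 34.73
eef_pos: [0.5544, 0.3865, 0.2595]
tcp_rot: [0.051, 0.999, 0.0, -0.001]
contact_force: [0.8, 0.8, 0.3]
opening: 0.997
```

```bash
python3 - <<'E'
from h import *
S(); p,d,i,T=shot("wrist","w24");W=cloud(d,i,T)
f=rim(W,.130,.150,(.5536,.3855),.0297)
plan(.538,-.161,.25,3.04)
E
```

```text
t 34.73 p [0.5544 0.3865 0.2595] yaw 3.0397 tilt 0.08 q [ 4.590e-01  2.810e-01  1.563e+00  1.000e-03  1.299e+00 -1.011e+00] F [0.8 0.8 0.3] op 0.997
rim [0.554  0.388  0.0295] 1703 bbox [0.5547 0.3879 0.1365] z 0.1382
dp [-0.0353, -0.549, 0.0171] dr [0.0099, 0.0142, -0.0] rows 13.2 q6~ -1.76 rad 0.562
```

View pics/w24.png

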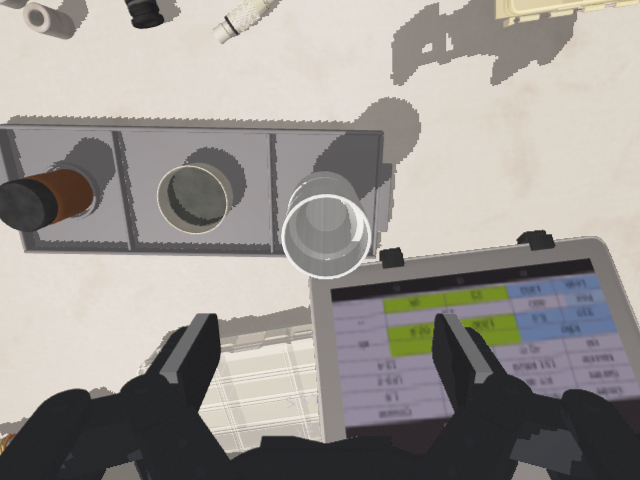

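The third tier is nested (rim 0.1382, about 31 mm above the last). Next is the cup at (0.538, −0.161).

{"api": "carry_out", "payload": {"commands": [{"delta_pos":[-0.0215,-0.33,0.0],"delta_rot":[0,0,0],"claw":100},{"delta_pos":[-0.0215,-0.33,0.0],"delta_rot":[0,0,0],"claw":100},{"delta_pos":[-0.0215,-0.33,0.0],"delta_rot":[0,0,0],"claw":100},{"delta_pos":[-0.0215,-0.33,0.0],"delta_rot":[0,0,0],"claw":100},{"delta_pos":[-0.0215,-0.33,0.0],"delta_rot":[0,0,0],"claw":100},{"delta_pos":[-0.0215,-0.33,0.0],"delta_rot":[0,0,0],"claw":100},{"delta_pos":[-0.0215,-0.33,0.0],"delta_rot":[0,0,0],"claw":100},{"delta_pos":[-0.0215,-0.33,0.0],"delta_rot":[0,0,0],"claw":100}]}}

```text
time: 35.45
eef_pos: [0.5455, 0.0558, 0.2688]
tcp_rot: [0.051, 0.999, 0.004, 0.007]
contact_force: [0.9, 0.8, -0.4]
opening: 0.999
```

```bash
python3 - <<'E'
from h import *
S();plan(.538,-.161,.155,3.04)
E
```

```text
t 35.45 p [0.5455 0.0558 0.2688] yaw 3.0396 tilt 0.97 q [-0.087 -0.018  1.876  0.01   1.269 -1.559] F [ 0.9  0.8 -0.4] op 0.999
dp [-0.013, -0.2175, 0.112] dr [0.0094, 0.0141, -0.0003] rows 5.9 q6~ -1.76 rad 0.562
```

{"api": "carry_out", "payload": {"commands": [{"delta_pos":[-0.013,-0.2175,0.01],"delta_rot":[0.009,0.014,0],"claw":100},{"delta_pos":[-0.013,-0.2175,0.03],"delta_rot":[0.009,0.014,0],"claw":100},{"delta_pos":[-0.013,-0.2175,0.05],"delta_rot":[0.009,0.014,0],"claw":100},{"delta_pos":[-0.013,-0.2175,0.08],"delta_rot":[0.009,0.014,0],"claw":100},{"delta_pos":[-0.013,-0.2175,0.112],"delta_rot":[0.009,0.014,0],"claw":100},{"delta_pos":[-0.013,-0.2175,0.112],"delta_rot":[0.009,0.014,0],"claw":100},{"delta_pos":[-0.013,-0.2175,0.112],"delta_rot":[0.009,0.014,0],"claw":100},{"delta_pos":[-0.013,-0.2175,0.112],"delta_rot":[0.009,0.014,0],"claw":100}]}}

```text
time: 36.12
eef_pos: [0.5357, -0.1617, 0.1512]
tcp_rot: [0.053, 0.999, 0.002, -0.003]
contact_force: [0.1, 0.6, -0.4]
opening: 1.001
```

```bash
python3 - <<'E'
from h import *
S(); p,d,i,T=shot("wrist","w25");W=cloud(d,i,T)
f=rim(W,.066,.082,(.538,-.161),.0297)
rim(W,.066,.082,(.424,-.172),.0297)
plan(f[0],f[1],.0605,3.04)
E
```

```text
t 36.12 p [ 0.5357 -0.1617  0.1512] yaw 3.0365 tilt 0.43 q [-0.475  0.139  1.938  0.     1.072 -1.94 ] F [ 0.1  0.6 -0.4] op 1.001
rim [ 0.5368 -0.1622  0.0295] 2013 bbox [ 0.5373 -0.1624  0.0703] z 0.0715
rim [ 0.4226 -0.1722  0.0294] 1945 bbox [ 0.4259 -0.1724  0.0705] z 0.0721
dp [0.0, -0.0014, 0.0932] dr [0.002, -0.0028, -0.0021] rows 2.2 q6~ -1.76 rad 0.561
```

View pics/w25.png

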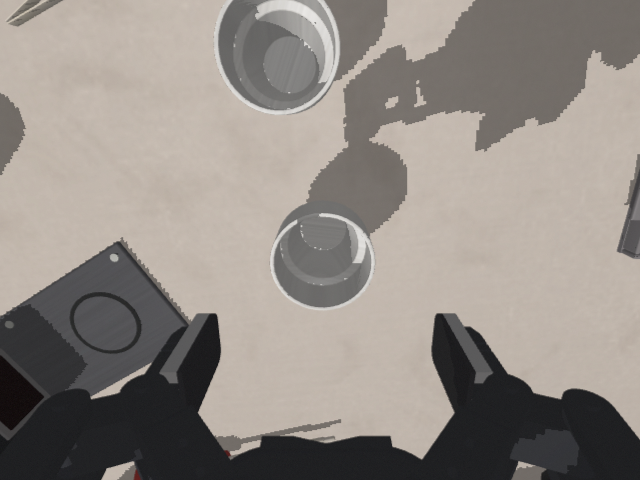

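Cup at (322,261), centred. Descending.

{"api": "carry_out", "payload": {"commands": [{"delta_pos":[0,-0.001,0.02],"delta_rot":[0.002,-0.003,-0.002],"claw":100},{"delta_pos":[0,-0.001,0.045],"delta_rot":[0.002,-0.003,-0.002],"claw":100},{"delta_pos":[0,-0.001,0.06],"delta_rot":[0.002,-0.003,-0.002],"claw":100},{"delta_pos":[0,-0.001,0.06],"delta_rot":[0.002,-0.003,-0.002],"claw":100},{"delta_pos":[0,-0.001,0.06],"delta_rot":[0.002,-0.003,-0.002],"claw":100},{"delta_pos":[0,-0.001,0.06],"delta_rot":[0.002,-0.003,-0.002],"claw":100}]}}

```text
time: 36.67
eef_pos: [0.5387, -0.1616, 0.0963]
tcp_rot: [0.05, 0.999, -0.001, 0.002]
contact_force: [0.1, -0.6, -0.5]
opening: 0.999
```

```bash
python3 - <<'E'
from h import *
S();plan(.5370,-.1622,.0605,3.04)
E
```

```text
t 36.67 p [ 0.5387 -0.1616  0.0963] yaw 3.0413 tilt 0.25 q [-0.472  0.215  1.965  0.     0.957 -1.943] F [ 0.1 -0.6 -0.5] op 0.999
dp [0.0018, -0.0007, 0.0358] dr [-0.0014, 0.0042, 0.0013] rows 0.9 q6~ -1.76 rad 0.561
```

{"api": "carry_out", "payload": {"commands": [{"delta_pos":[0.0015,-0.0007,0.015],"delta_rot":[0,0.004,0],"claw":100},{"delta_pos":[0.0015,-0.0007,0.03],"delta_rot":[0,0.004,0],"claw":100},{"delta_pos":[0.0015,-0.0007,0.0355],"delta_rot":[0,0.004,0],"claw":100},{"delta_pos":[0.0015,-0.0007,0.0355],"delta_rot":[0,0.004,0],"claw":40},{"delta_pos":[0.0015,-0.0007,0.0355],"delta_rot":[0,0.004,0],"claw":40},{"delta_pos":[0.0015,-0.0007,0.0355],"delta_rot":[0,0.004,0],"claw":40},{"delta_pos":[0.0015,-0.0007,0.0355],"delta_rot":[0,0.004,0],"claw":40},{"delta_pos":[0.0015,-0.0007,0.0355],"delta_rot":[0,0.004,0],"claw":40}]}}

```text
time: 37.33
eef_pos: [0.5377, -0.1625, 0.0615]
tcp_rot: [0.05, 0.999, -0.001, 0.001]
contact_force: [0.1, 0.6, 0.3]
opening: 0.713
```

```bash
python3 - <<'E'
from h import *
S();plan(.537,-.162,.26,3.04)
E
```

```text
t 37.33 p [ 0.5377 -0.1625  0.0615] yaw 3.0412 tilt 0.14 q [-0.473  0.269  1.976 -0.002  0.894 -1.943] F [0.1 0.6 0.3] op 0.713
dp [0.0005, 0.0, -0.1985] dr [-0.0019, 0.0015, 0.0012] rows 4.8 q6~ -1.76 rad 0.561
```

{"api": "carry_out", "payload": {"commands": [{"delta_pos":[0,0,-0.02],"delta_rot":[0,0,0],"claw":40},{"delta_pos":[0,0,-0.06],"delta_rot":[0,0,0],"claw":40},{"delta_pos":[0,0,-0.1],"delta_rot":[0,0,0],"claw":40},{"delta_pos":[0,0.02,-0.14],"delta_rot":[0,0,0],"claw":40},{"delta_pos":[0,0.05,-0.17],"delta_rot":[0,0,0],"claw":40},{"delta_pos":[0,0.08,-0.195],"delta_rot":[0,0,0],"claw":40},{"delta_pos":[0,0.11,-0.2],"delta_rot":[0,0,0],"claw":40},{"delta_pos":[0,0.11,-0.2],"delta_rot":[0,0,0],"claw":40}]}}

```text
time: 38.0
eef_pos: [0.55, -0.0487, 0.2655]
tcp_rot: [0.048, 0.999, -0.001, 0.004]
contact_force: [0.1, 0.2, -1.6]
opening: 0.711
```

```bash
python3 - <<'E'
from h import *
S();plan(.5542,.3868,.26,3.04)
p,d,i,T=shot("wrist","w26")
E
```

```text
t 38.0 p [ 0.55   -0.0487  0.2655] yaw 3.0455 tilt 0.5 q [-2.720e-01 -3.000e-03  1.867e+00  1.000e-03  1.268e+00 -1.747e+00] F [ 0.1  0.2 -1.6] op 0.711
dp [0.0376, 0.4339, 0.0049] dr [-0.0007, 0.0088, 0.0055] rows 10.4 q6~ -0.86 rad 0.676
```

View pics/w26.png

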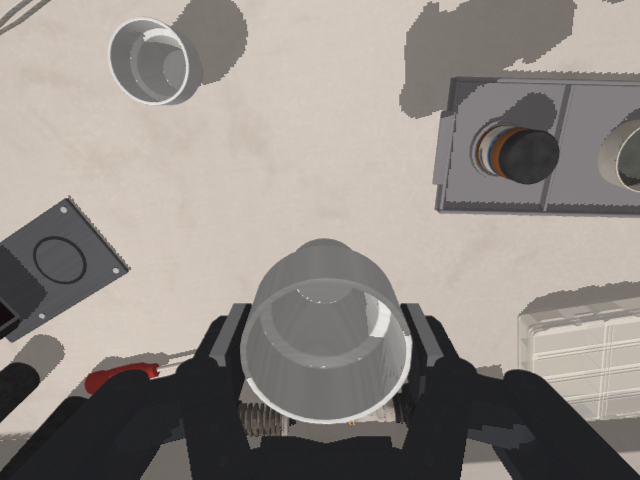

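Cup held straight at (326,345). Carrying it to the stack.

{"api": "carry_out", "payload": {"commands": [{"delta_pos":[0.0286,0.33,0.0],"delta_rot":[0,0.009,0.005],"claw":40},{"delta_pos":[0.0286,0.33,0.0],"delta_rot":[0,0.009,0.005],"claw":40},{"delta_pos":[0.0286,0.33,0.0],"delta_rot":[0,0.009,0.005],"claw":40},{"delta_pos":[0.0286,0.33,0.0],"delta_rot":[0,0.009,0.005],"claw":40},{"delta_pos":[0.0286,0.33,0.0],"delta_rot":[0,0.009,0.005],"claw":40},{"delta_pos":[0.0286,0.33,0.0],"delta_rot":[0,0.009,0.005],"claw":40},{"delta_pos":[0.0286,0.33,0.0],"delta_rot":[0,0.009,0.005],"claw":40},{"delta_pos":[0.0286,0.33,0.0],"delta_rot":[0,0.009,0.005],"claw":40}]}}

```text
time: 38.72
eef_pos: [0.5521, 0.2815, 0.2611]
tcp_rot: [0.051, 0.999, -0.002, -0.003]
contact_force: [1.5, 0.1, -0.1]
opening: 0.719
```

```bash
python3 - <<'E'
from h import *
S();plan(.5542,.3868,.245,3.04)
E
```

```text
t 38.72 p [0.5521 0.2815 0.2611] yaw 3.0392 tilt 0.37 q [ 3.080e-01  1.600e-01  1.702e+00 -1.000e-03  1.286e+00 -1.160e+00] F [ 1.5  0.1 -0.1] op 0.719
dp [0.0086, 0.105, 0.0158] dr [-0.0036, -0.0053, -0.0008] rows 2.6 q6~ -0.86 rad 0.676
```

{"api": "carry_out", "payload": {"commands": [{"delta_pos":[0.004,0.04,0.005],"delta_rot":[-0.004,-0.005,0],"claw":40},{"delta_pos":[0.008,0.08,0.01],"delta_rot":[-0.004,-0.005,0],"claw":40},{"delta_pos":[0.0086,0.105,0.015],"delta_rot":[-0.004,-0.005,0],"claw":40},{"delta_pos":[0.0086,0.105,0.025],"delta_rot":[-0.004,-0.005,0],"claw":40},{"delta_pos":[0.0086,0.105,0.04],"delta_rot":[-0.004,-0.005,0],"claw":40},{"delta_pos":[0.0086,0.105,0.042],"delta_rot":[-0.004,-0.005,0],"claw":40},{"delta_pos":[0.0086,0.105,0.042],"delta_rot":[-0.004,-0.005,0],"claw":40}]}}

```text
time: 39.3
eef_pos: [0.5533, 0.3848, 0.2157]
tcp_rot: [0.052, 0.999, -0.001, -0.002]
contact_force: [-0.0, 0.1, -1.2]
opening: 0.71
```

```bash
python3 - <<'E'
from h import *
S();plan(.5545,.3872,.165,3.04)
p,d,i,T=shot("side","s27");uv=proj([.5536,.3855,.15],i,T)[0];u,v=map(int,uv);cv2.imwrite("pics/s27c.png",cv2.resize(p[v-60:v+60,u-80:u+80,::-1],None,fx=5,fy=5,interpolation=cv2.INTER_CUBIC))
E
```

```text
t 39.3 p [0.5533 0.3848 0.2157] yaw 3.038 tilt 0.33 q [ 0.457  0.313  1.605 -0.     1.23  -1.01 ] F [-0.   0.1 -1.2] op 0.71
dp [-0.0011, 0.0026, 0.0507] dr [-0.003, -0.0048, -0.002] rows 1.2 q6~ -0.86 rad 0.676
```

View pics/s27c.png

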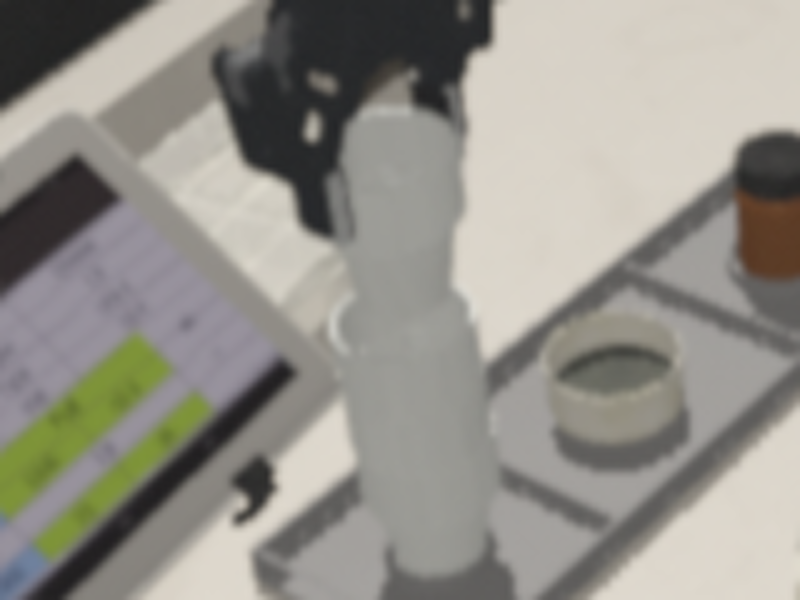

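Aligned (402 against 401). Lowering.

{"api": "carry_out", "payload": {"commands": [{"delta_pos":[-0.0011,0.0022,0.012],"delta_rot":[-0.003,-0.005,0],"claw":40},{"delta_pos":[-0.0011,0.0022,0.024],"delta_rot":[-0.003,-0.005,0],"claw":40},{"delta_pos":[-0.0011,0.0022,0.034],"delta_rot":[-0.003,-0.005,0],"claw":40},{"delta_pos":[-0.0011,0.0022,0.042],"delta_rot":[-0.003,-0.005,0],"claw":40},{"delta_pos":[-0.0011,0.0022,0.048],"delta_rot":[-0.003,-0.005,0],"claw":40},{"delta_pos":[-0.0011,0.0022,0.051],"delta_rot":[-0.003,-0.005,0],"claw":40},{"delta_pos":[-0.0011,0.0022,0.051],"delta_rot":[-0.003,-0.005,0],"claw":40}]}}

```text
time: 39.93
eef_pos: [0.5547, 0.3869, 0.1651]
tcp_rot: [0.052, 0.999, 0.0, 0.0]
contact_force: [0.3, 0.7, -0.4]
opening: 0.713
```

{"api": "carry_out", "payload": {"commands": [{"delta_pos":[0,0,0.001],"delta_rot":[0,0,0],"claw":40},{"delta_pos":[0,0,0.002],"delta_rot":[0,0,0],"claw":40},{"delta_pos":[0,0,0.003],"delta_rot":[0,0,0],"claw":40},{"delta_pos":[0,0,0.003],"delta_rot":[0,0,0],"claw":40}]}}

```text
time: 40.27
eef_pos: [0.5548, 0.387, 0.1623]
tcp_rot: [0.052, 0.999, 0.0, 0.001]
contact_force: [0.1, -0.5, -0.6]
opening: 0.715
```

{"api": "carry_out", "payload": {"commands": [{"delta_pos":[0,0,0.001],"delta_rot":[0,0,0],"claw":40},{"delta_pos":[0,0,0.002],"delta_rot":[0,0,0],"claw":40},{"delta_pos":[0,0,0.003],"delta_rot":[0,0,0],"claw":40},{"delta_pos":[0,0,0.003],"delta_rot":[0,0,0],"claw":40}]}}

```text
time: 40.6
eef_pos: [0.5556, 0.3878, 0.1613]
tcp_rot: [0.052, 0.999, 0.002, 0.002]
contact_force: [-0.6, 0.7, 4.4]
opening: 0.713
```

Seated at 0.1613 (expected 0.1615). Release and lift.

{"api": "carry_out", "payload": {"commands": [{"delta_pos":[0,0,0],"delta_rot":[0,0,0],"claw":100},{"delta_pos":[0,0,0],"delta_rot":[0,0,0],"claw":100},{"delta_pos":[0,0,0],"delta_rot":[0,0,0],"claw":100},{"delta_pos":[0,0,0],"delta_rot":[0,0,0],"claw":100},{"delta_pos":[0,0,-0.02],"delta_rot":[0,0,0],"claw":100},{"delta_pos":[0,0,-0.05],"delta_rot":[0,0,0],"claw":100},{"delta_pos":[0,0,-0.09],"delta_rot":[0,0,0],"claw":100},{"delta_pos":[0,0,-0.13],"delta_rot":[0,0,0],"claw":100}]}}

```text
time: 41.27
eef_pos: [0.5543, 0.3869, 0.2906]
tcp_rot: [0.052, 0.999, 0.0, 0.0]
contact_force: [0.3, -0.4, -0.6]
opening: 1.002
```

```bash
python3 - <<'E'
from h import *
S(); p,d,i,T=shot("wrist","w28");W=cloud(d,i,T)
f=rim(W,.162,.182,(.5536,.3855),.0297)
plan(.4235,-.1722,.26,3.04)
E
```

```text
t 41.27 p [0.5543 0.3869 0.2906] yaw 3.0377 tilt 0.05 q [ 4.590e-01  2.610e-01  1.531e+00  1.000e-03  1.349e+00 -1.008e+00] F [ 0.3 -0.4 -0.6] op 1.002
rim [0.5551 0.3885 0.0295] 1720 bbox [0.5557 0.3883 0.1685] z 0.1703
dp [0.0761, -0.5723, 0.0359] dr [0.0108, 0.0159, -0.0021] rows 13.9 q6~ -1.86 rad 0.457
```

View pics/w28.png

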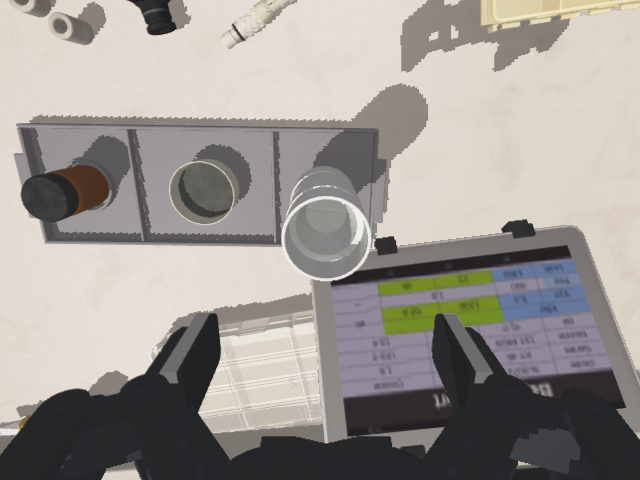

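The fourth tier is nested (rim 0.1703, +32 mm). Last cup at (0.4235, −0.172).

{"api": "carry_out", "payload": {"commands": [{"delta_pos":[0.0437,-0.329,0.0],"delta_rot":[0,0,0],"claw":100},{"delta_pos":[0.0437,-0.329,0.0],"delta_rot":[0,0,0],"claw":100},{"delta_pos":[0.0437,-0.329,0.0],"delta_rot":[0,0,0],"claw":100},{"delta_pos":[0.0437,-0.329,0.0],"delta_rot":[0,0,0],"claw":100},{"delta_pos":[0.0437,-0.329,0.0],"delta_rot":[0,0,0],"claw":100},{"delta_pos":[0.0437,-0.329,0.0],"delta_rot":[0,0,0],"claw":100},{"delta_pos":[0.0437,-0.329,0.0],"delta_rot":[0,0,0],"claw":100},{"delta_pos":[0.0437,-0.329,0.0],"delta_rot":[0,0,0],"claw":100}]}}

```text
time: 41.98
eef_pos: [0.4792, 0.0642, 0.2987]
tcp_rot: [0.052, 0.999, 0.005, 0.008]
contact_force: [-0.0, -1.2, 0.3]
opening: 0.998
```

```bash
python3 - <<'E'
from h import *
S();plan(.4245,-.1722,.16,3.04)
E
```

```text
t 41.98 p [0.4792 0.0642 0.2987] yaw 3.038 tilt 1.09 q [-0.082 -0.195  1.984  0.01   1.337 -1.552] F [-0.  -1.2  0.3] op 0.998
dp [0.0321, -0.2422, 0.1357] dr [0.0103, 0.0159, -0.002] rows 6.7 q6~ -1.85 rad 0.458
```

{"api": "carry_out", "payload": {"commands": [{"delta_pos":[0.032,-0.242,0.02],"delta_rot":[0.01,0.016,-0.002],"claw":100},{"delta_pos":[0.032,-0.242,0.04],"delta_rot":[0.01,0.016,-0.002],"claw":100},{"delta_pos":[0.032,-0.242,0.07],"delta_rot":[0.01,0.016,-0.002],"claw":100},{"delta_pos":[0.032,-0.242,0.1],"delta_rot":[0.01,0.016,-0.002],"claw":100},{"delta_pos":[0.032,-0.242,0.136],"delta_rot":[0.01,0.016,-0.002],"claw":100},{"delta_pos":[0.032,-0.242,0.136],"delta_rot":[0.01,0.016,-0.002],"claw":100},{"delta_pos":[0.032,-0.242,0.136],"delta_rot":[0.01,0.016,-0.002],"claw":100},{"delta_pos":[0.032,-0.242,0.136],"delta_rot":[0.01,0.016,-0.002],"claw":100}]}}

```text
time: 42.65
eef_pos: [0.4203, -0.1735, 0.1535]
tcp_rot: [0.053, 0.999, 0.002, -0.005]
contact_force: [-1.0, 1.4, -0.6]
opening: 0.998
```

```bash
python3 - <<'E'
from h import *
S(); p,d,i,T=shot("wrist","w29");W=cloud(d,i,T)
f=rim(W,.066,.082,(.4235,-.172),.0297)
plan(f[0],f[1],.0605,3.04)
E
```

```text
t 42.65 p [ 0.4203 -0.1735  0.1535] yaw 3.0355 tilt 0.61 q [-6.150e-01 -1.020e-01  2.178e+00 -2.000e-03  1.076e+00 -2.078e+00] F [-1.   1.4 -0.6] op 0.998
rim [ 0.4214 -0.1721  0.0295] 1973 bbox [ 0.4219 -0.1721  0.0705] z 0.0715
dp [-0.0002, 0.0001, 0.0953] dr [0.0039, -0.0071, -0.0043] rows 2.3 q6~ -1.86 rad 0.455
```

View pics/w29.png

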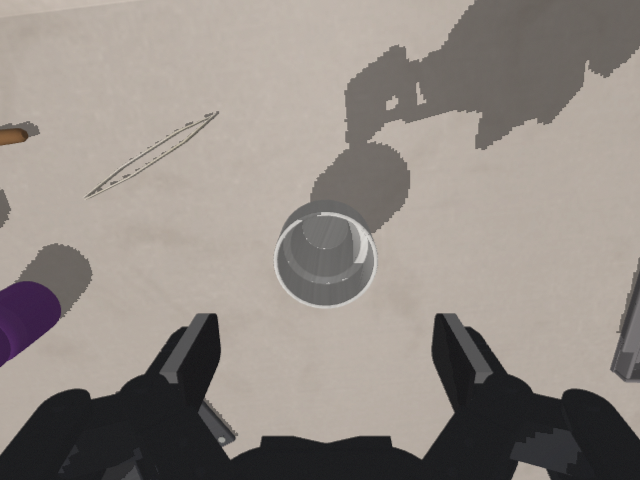

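Last cup at (326,260), centred. Descending.

{"api": "carry_out", "payload": {"commands": [{"delta_pos":[-0.001,0.0,0.02],"delta_rot":[0.004,-0.007,-0.004],"claw":100},{"delta_pos":[-0.001,0.0,0.045],"delta_rot":[0.004,-0.007,-0.004],"claw":100},{"delta_pos":[-0.001,0.0,0.06],"delta_rot":[0.004,-0.007,-0.004],"claw":100},{"delta_pos":[-0.001,0.0,0.06],"delta_rot":[0.004,-0.007,-0.004],"claw":100},{"delta_pos":[-0.001,0.0,0.06],"delta_rot":[0.004,-0.007,-0.004],"claw":100},{"delta_pos":[-0.001,0.0,0.06],"delta_rot":[0.004,-0.007,-0.004],"claw":100}]}}

```text
time: 43.2
eef_pos: [0.4237, -0.1727, 0.0976]
tcp_rot: [0.05, 0.999, -0.001, 0.001]
contact_force: [0.7, -0.1, -0.0]
opening: 0.999
```

```bash
python3 - <<'E'
from h import *
S();plan(.4222,-.1722,.0605,3.04)
E
```

```text
t 43.2 p [ 0.4237 -0.1727  0.0976] yaw 3.0407 tilt 0.17 q [-0.609 -0.012  2.212 -0.     0.939 -2.079] F [ 0.7 -0.1 -0. ] op 0.999
dp [0.0016, 0.0004, 0.0371] dr [-0.0015, 0.0026, 0.0007] rows 0.9 q6~ -1.86 rad 0.456
```

{"api": "carry_out", "payload": {"commands": [{"delta_pos":[0.0015,0.0004,0.015],"delta_rot":[0,0.002,0],"claw":100},{"delta_pos":[0.0015,0.0004,0.03],"delta_rot":[0,0.002,0],"claw":100},{"delta_pos":[0.0015,0.0004,0.037],"delta_rot":[0,0.002,0],"claw":100},{"delta_pos":[0.0015,0.0004,0.037],"delta_rot":[0,0.002,0],"claw":40},{"delta_pos":[0.0015,0.0004,0.037],"delta_rot":[0,0.002,0],"claw":40},{"delta_pos":[0.0015,0.0004,0.037],"delta_rot":[0,0.002,0],"claw":40},{"delta_pos":[0.0015,0.0004,0.037],"delta_rot":[0,0.002,0],"claw":40},{"delta_pos":[0.0015,0.0004,0.037],"delta_rot":[0,0.002,0],"claw":40}]}}

```text
time: 43.87
eef_pos: [0.4234, -0.1729, 0.062]
tcp_rot: [0.05, 0.999, -0.002, 0.002]
contact_force: [-0.7, -1.6, 3.8]
opening: 0.705
```

```bash
python3 - <<'E'
from h import *
S()
E
```

```text
t 43.87 p [ 0.4234 -0.1729  0.062 ] yaw 3.0406 tilt 0.25 q [-6.100e-01  5.400e-02  2.226e+00 -1.000e-03  8.580e-01 -2.079e+00] F [-0.7 -1.6  3.8] op 0.705
```

{"api": "carry_out", "payload": {"commands": [{"delta_pos":[0,0,-0.02],"delta_rot":[0,0,0],"claw":40},{"delta_pos":[0,0,-0.06],"delta_rot":[0,0,0],"claw":40},{"delta_pos":[-0.01,0,-0.1],"delta_rot":[0,0,0],"claw":40},{"delta_pos":[-0.02,0.01,-0.14],"delta_rot":[0,0,0],"claw":40},{"delta_pos":[-0.03,0.03,-0.175],"delta_rot":[0,0,0],"claw":40},{"delta_pos":[-0.04,0.05,-0.21],"delta_rot":[0,0,0],"claw":40},{"delta_pos":[-0.04,0.07,-0.235],"delta_rot":[0,0,0],"claw":40},{"delta_pos":[-0.04,0.07,-0.235],"delta_rot":[0,0,0],"claw":40}]}}

```text
time: 44.53
eef_pos: [0.4724, -0.105, 0.3044]
tcp_rot: [0.049, 0.999, -0.003, 0.008]
contact_force: [0.6, -0.1, 0.2]
opening: 0.702
```

```bash
python3 - <<'E'
from h import *
S();plan(.5547,.3878,.29,3.04)
p,d,i,T=shot("wrist","w30")
E
```

```text
t 44.53 p [ 0.4724 -0.105   0.3044] yaw 3.0438 tilt 0.93 q [-0.429 -0.197  1.975 -0.     1.347 -1.902] F [ 0.6 -0.1  0.2] op 0.702
dp [-0.0336, 0.4986, 0.0122] dr [-0.0054, 0.0154, 0.0037] rows 12.0 q6~ -0.86 rad 0.677
```

View pics/w30.png

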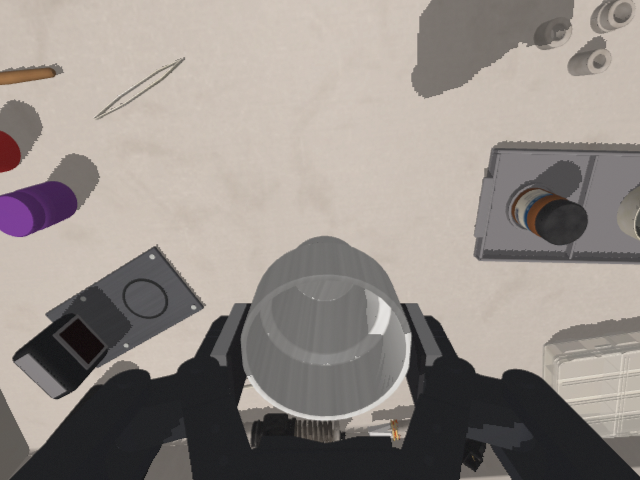

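Held straight at (326,345), and no cups are left on the bench. Carrying it to the stack at height.

{"api": "carry_out", "payload": {"commands": [{"delta_pos":[-0.0222,0.33,0.008],"delta_rot":[-0.005,0.015,0.003],"claw":40},{"delta_pos":[-0.0222,0.33,0.008],"delta_rot":[-0.005,0.015,0.003],"claw":40},{"delta_pos":[-0.0222,0.33,0.008],"delta_rot":[-0.005,0.015,0.003],"claw":40},{"delta_pos":[-0.0222,0.33,0.008],"delta_rot":[-0.005,0.015,0.003],"claw":40},{"delta_pos":[-0.0222,0.33,0.008],"delta_rot":[-0.005,0.015,0.003],"claw":40},{"delta_pos":[-0.0222,0.33,0.008],"delta_rot":[-0.005,0.015,0.003],"claw":40},{"delta_pos":[-0.0222,0.33,0.008],"delta_rot":[-0.005,0.015,0.003],"claw":40},{"delta_pos":[-0.0222,0.33,0.008],"delta_rot":[-0.005,0.015,0.003],"claw":40}]}}

```text
time: 45.25
eef_pos: [0.5248, 0.2215, 0.2886]
tcp_rot: [0.051, 0.999, -0.001, -0.004]
contact_force: [2.1, -0.3, -1.9]
opening: 0.702
```

```bash
python3 - <<'E'
from h import *
S();plan(.5547,.3878,.29,3.04)
E
```

```text
t 45.25 p [0.5248 0.2215 0.2886] yaw 3.0399 tilt 0.48 q [ 2.210e-01  3.000e-02  1.792e+00  1.000e-03  1.328e+00 -1.248e+00] F [ 2.1 -0.3 -1.9] op 0.702
dp [-0.0129, 0.1684, -0.0019] dr [-0.0019, -0.0082, -0.0001] rows 4.1 q6~ -0.86 rad 0.677
```

{"api": "carry_out", "payload": {"commands": [{"delta_pos":[-0.003,0.04,0],"delta_rot":[-0.002,-0.008,0],"claw":40},{"delta_pos":[-0.007,0.08,0],"delta_rot":[-0.002,-0.008,0],"claw":40},{"delta_pos":[-0.01,0.12,0],"delta_rot":[-0.002,-0.008,0],"claw":40},{"delta_pos":[-0.013,0.155,0],"delta_rot":[-0.002,-0.008,0],"claw":40},{"delta_pos":[-0.013,0.168,0],"delta_rot":[-0.002,-0.008,0],"claw":40},{"delta_pos":[-0.013,0.168,0.02],"delta_rot":[-0.002,-0.008,0],"claw":40},{"delta_pos":[-0.013,0.168,0.04],"delta_rot":[-0.002,-0.008,0],"claw":40},{"delta_pos":[-0.013,0.168,0.04],"delta_rot":[-0.002,-0.008,0],"claw":40}]}}

```text
time: 45.92
eef_pos: [0.5518, 0.3852, 0.2403]
tcp_rot: [0.051, 0.999, -0.003, -0.005]
contact_force: [-1.6, -0.5, -1.6]
opening: 0.707
```

```bash
python3 - <<'E'
from h import *
S();plan(.555,.388,.198,3.04)
p,d,i,T=shot("side","s31");uv=proj([.5536,.3855,.18],i,T)[0];u,v=map(int,uv);cv2.imwrite("pics/s31c.png",cv2.resize(p[v-60:v+60,u-80:u+80,::-1],None,fx=5,fy=5,interpolation=cv2.INTER_CUBIC))
p,d,i,T=shot("wrist","w31")
E
```

```text
t 45.92 p [0.5518 0.3852 0.2403] yaw 3.0397 tilt 0.74 q [ 4.590e-01  2.940e-01  1.582e+00 -1.000e-03  1.279e+00 -1.010e+00] F [-1.6 -0.5 -1.6] op 0.707
dp [-0.0033, 0.0034, 0.0423] dr [-0.0072, -0.0106, -0.0002] rows 1.0 q6~ -0.86 rad 0.677
```

View pics/s31c.png

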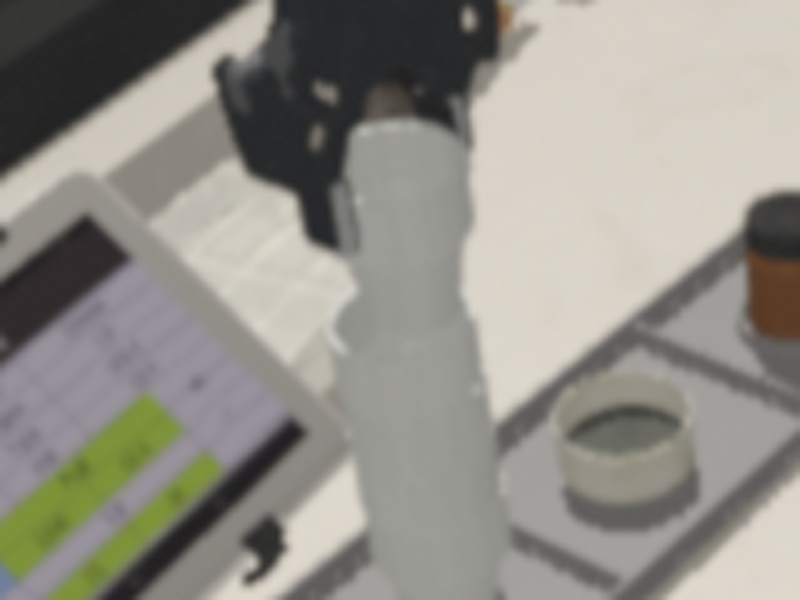

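View pics/w31.png

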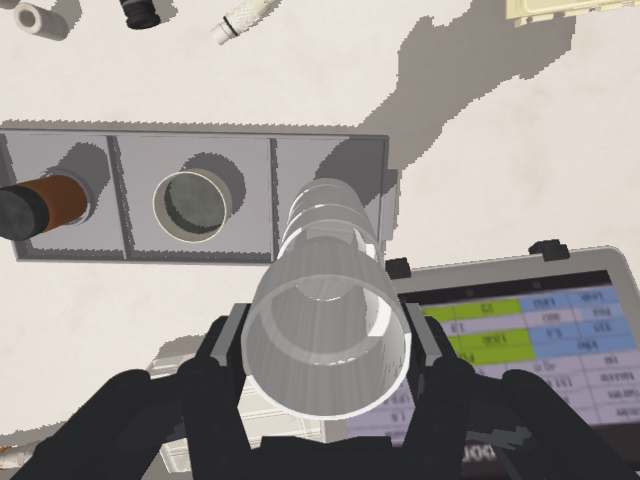

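The held cup is about 3 mm right of the stack axis in the side view (410 against 403). The TCP reading (0.5518 for a target of 0.555) says the same, so I'll correct it while lowering.

{"api": "carry_out", "payload": {"commands": [{"delta_pos":[-0.0033,0.003,0.0],"delta_rot":[-0.007,-0.01,0],"claw":40},{"delta_pos":[-0.0033,0.003,0.006],"delta_rot":[-0.007,-0.01,0],"claw":40},{"delta_pos":[-0.0033,0.003,0.014],"delta_rot":[-0.007,-0.01,0],"claw":40},{"delta_pos":[-0.0033,0.003,0.022],"delta_rot":[-0.007,-0.01,0],"claw":40},{"delta_pos":[-0.0033,0.003,0.03],"delta_rot":[-0.007,-0.01,0],"claw":40},{"delta_pos":[-0.0033,0.003,0.035],"delta_rot":[-0.007,-0.01,0],"claw":40},{"delta_pos":[-0.0033,0.003,0.035],"delta_rot":[-0.007,-0.01,0],"claw":40}]}}

```text
time: 46.6
eef_pos: [0.5561, 0.3879, 0.2079]
tcp_rot: [0.051, 0.999, 0.001, 0.001]
contact_force: [0.2, -0.4, -0.5]
opening: 0.704
```

```bash
python3 - <<'E'
from h import *
S();plan(.555,.388,.194,3.04)
E
```

```text
t 46.6 p [0.5561 0.3879 0.2079] yaw 3.039 tilt 0.17 q [ 0.46   0.324  1.605  0.     1.209 -1.009] F [ 0.2 -0.4 -0.5] op 0.704
dp [0.0012, -0.0, 0.0139] dr [0.0019, 0.0023, -0.001] rows 0.3 q6~ -0.86 rad 0.677
```

{"api": "carry_out", "payload": {"commands": [{"delta_pos":[0.001,0,0.004],"delta_rot":[0.002,0.002,0],"claw":40},{"delta_pos":[0.001,0,0.008],"delta_rot":[0.002,0.002,0],"claw":40},{"delta_pos":[0.001,0,0.011],"delta_rot":[0.002,0.002,0],"claw":40},{"delta_pos":[0.001,0,0.011],"delta_rot":[0.002,0.002,0],"claw":40},{"delta_pos":[0.001,0,0.011],"delta_rot":[0.002,0.002,0],"claw":40}]}}

```text
time: 47.02
eef_pos: [0.5551, 0.388, 0.1967]
tcp_rot: [0.051, 0.999, -0.0, 0.0]
contact_force: [-0.2, -0.3, -0.7]
opening: 0.706
```

{"api": "carry_out", "payload": {"commands": [{"delta_pos":[0,0,0.001],"delta_rot":[0,0,0],"claw":40},{"delta_pos":[0,0,0.002],"delta_rot":[0,0,0],"claw":40},{"delta_pos":[0,0,0.003],"delta_rot":[0,0,0],"claw":40},{"delta_pos":[0,0,0.003],"delta_rot":[0,0,0],"claw":40}]}}

```text
time: 47.35
eef_pos: [0.5553, 0.3882, 0.1942]
tcp_rot: [0.051, 0.999, 0.0, 0.0]
contact_force: [0.8, -0.1, 0.5]
opening: 0.703
```

{"api": "carry_out", "payload": {"commands": [{"delta_pos":[0,0,0.001],"delta_rot":[0,0,0],"claw":40},{"delta_pos":[0,0,0.002],"delta_rot":[0,0,0],"claw":40},{"delta_pos":[0,0,0.0025],"delta_rot":[0,0,0],"claw":40},{"delta_pos":[0,0,0.0025],"delta_rot":[0,0,0],"claw":40}]}}

```text
time: 47.68
eef_pos: [0.5561, 0.3889, 0.1938]
tcp_rot: [0.051, 0.999, 0.001, 0.002]
contact_force: [-0.9, -0.0, 5.1]
opening: 0.703
```

Seated at 0.1938 (expected 0.194). Release and lift.

{"api": "carry_out", "payload": {"commands": [{"delta_pos":[0,0,0],"delta_rot":[0,0,0],"claw":100},{"delta_pos":[0,0,0],"delta_rot":[0,0,0],"claw":100},{"delta_pos":[0,0,0],"delta_rot":[0,0,0],"claw":100},{"delta_pos":[0,0,0],"delta_rot":[0,0,0],"claw":100},{"delta_pos":[0,0,-0.02],"delta_rot":[0,0,0],"claw":100},{"delta_pos":[0,0,-0.05],"delta_rot":[0,0,0],"claw":100},{"delta_pos":[0,0,-0.09],"delta_rot":[0,0,0],"claw":100},{"delta_pos":[0,0,-0.13],"delta_rot":[0,0,0],"claw":100}]}}

```text
time: 48.35
eef_pos: [0.5549, 0.3881, 0.3231]
tcp_rot: [0.051, 0.999, 0.0, -0.0]
contact_force: [1.2, 0.7, -0.3]
opening: 0.995
```

```bash
python3 - <<'E'
from h import *
S(); p,d,i,T=shot("wrist","w32");W=cloud(d,i,T)
f=rim(W,.194,.214,(.5536,.3855),.0297)
f=rim(W,.025,.040,(.5406,.2606),.0325)
q=W.reshape(-1,3);q=q[(q[:,2]>.070)&(q[:,2]<.083)&(np.hypot(q[:,0]-.5235,q[:,1]-.1285)<.035)];print("jar",len(q),q.mean(0))
p,d,i,T=shot("side","s32");W=cloud(d,i,T);rim(W,.2,.22,(.554,.387),.0297);rim(W,.028,.040,(.5406,.2606),.0325)
E
```

```text
t 48.35 p [0.5549 0.3881 0.3231] yaw 3.0389 tilt 0.03 q [ 0.461  0.247  1.489  0.     1.406 -1.008] F [ 1.2  0.7 -0.3] op 0.995
rim [0.554  0.3894 0.0295] 1723 bbox [0.5547 0.3894 0.2004] z 0.2022
rim [0.5408 0.261  0.0327] 486 bbox [0.541  0.2605 0.0302] z 0.0303
jar 1526 [0.52358358 0.12990288 0.07324868]
rim [0.5531 0.3897 0.0295] 183 bbox [0.5531 0.3891 0.2041] z 0.2038
rim [0.5394 0.2605 0.0329] 120 bbox [0.5395 0.2601 0.033 ] z 0.0318
```

View pics/s32.png

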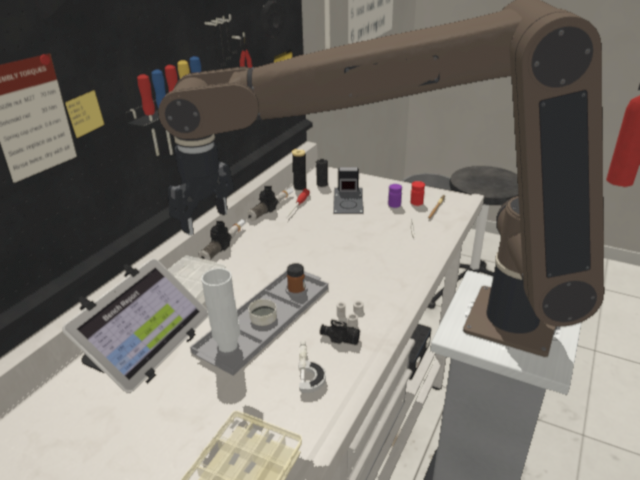

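View pics/w32.png

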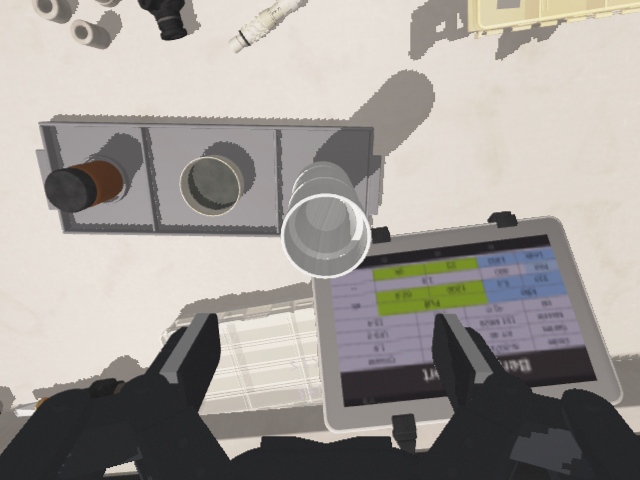

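All five cups form one column. I'll check its tilt by comparing the top rim plane with the bench plane, and in a side crop.

```bash
python3 - <<'E'
from h import *
p,d,i,T=shot("wrist","w33");W=cloud(d,i,T).reshape(-1,3)
def pl(q):
    A=np.c_[q[:,:2],np.ones(len(q))];s=np.linalg.lstsq(A,q[:,2],rcond=None)[0];r=q[:,2]-A@s;return s,r
q=W[np.isfinite(W[:,2])];r=np.hypot(q[:,0]-.5543,q[:,1]-.3894)
k=q[(r>.027)&(r<.033)&(q[:,2]>.19)&(q[:,2]<.215)]
# keep topmost by angular sector
a=np.degrees(np.arctan2(k[:,1]-.3894,k[:,0]-.5543)).astype(int)//15
top=np.concatenate([k[a==s][np.argsort(k[a==s][:,2])[-25:]] for s in np.unique(a)])
s,res=pl(top);print("rim slope",s[:2].round(4),len(top),res.std().round(4),[round(float(np.median(top[(np.degrees(np.arctan2(top[:,1]-.3894,top[:,0]-.5543))//60)==b][:,2])),4) for b in range(-3,3)])
b=q[(abs(q[:,2])<.006)];s,res=pl(b);print("bench slope",s.round(4),res.std().round(4))
p,d,i,T=shot("side","s33");c=p[255:365,165:290,::-1];cv2.imwrite("pics/s33c.png",cv2.resize(c,None,fx=5.4,fy=5.4,interpolation=cv2.INTER_CUBIC))
uv=proj([[.5536,.3855,0.004],[.5536,.3855,.206]],i,T);print((uv-[165,255])*5.4)
p,d,i,T=shot("scene","sc33");uv=proj([[.5536,.3855,0.004],[.5536,.3855,.206]],i,T);print(uv)
E
```

```text
rim slope [-0.0018 -0.001 ] 600 0.0005 [0.2051, 0.2051, 0.205, 0.205, 0.2051, 0.205]
bench slope [-0.0004 -0.0004 -0.0002] 0.0016
[[339.0860625  501.69040891]
 [280.60065047 111.52920816]]
[[214.02393081 194.87949902]
 [208.12821126 143.57479824]]
```

View pics/s33c.png

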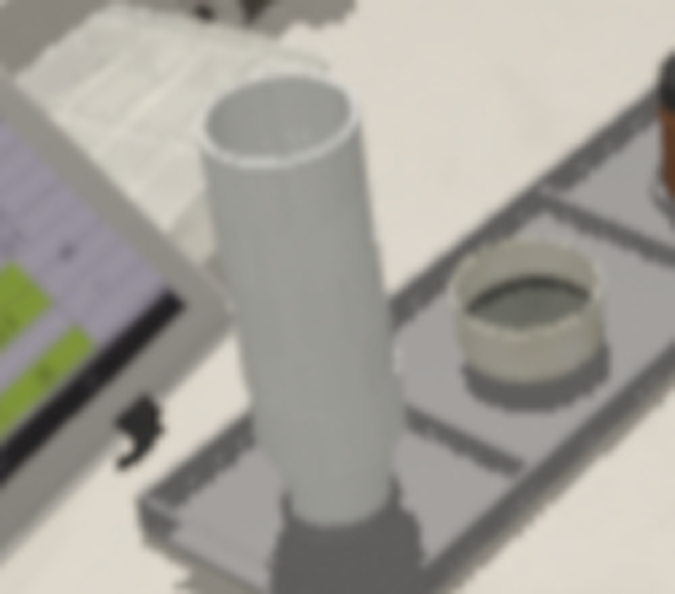

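View pics/sc33.png

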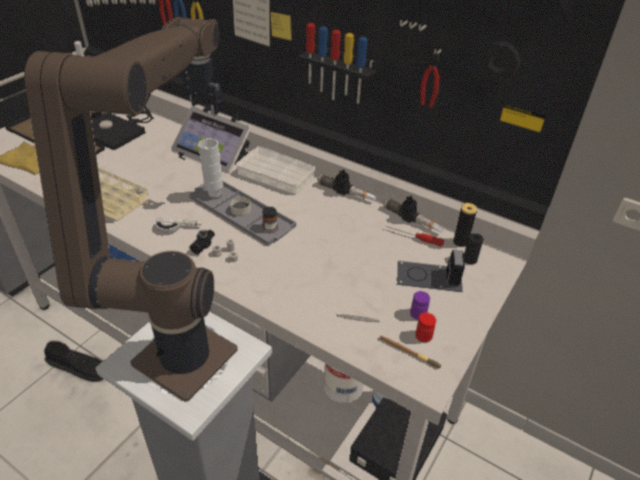

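The rim plane is level (slope under 0.002, z 0.205 all round, expected 0.206) and no loose cups remain. Jar and dish are in place and the gripper hangs well clear at z ≈ 0.32. Handing in.

```bash
python3 - <<'E'
from plant import ctrl
print(ctrl.sign_off())
E
```

```text
the job is handed in; nothing more can be done
None
```

The kit tray is made up and the job was handed in about 49 s into the 210 s allowed; `sign_off` gives no verdict.

**What I did**
- **Jar:** It stood on the reader's marked circle for more than a second with its barcode towards the window, then went upright into the larger ring.
- **Dish:** It had been knocked about 26 mm before I reached it. I measured it again and set it in the bay.
- **Cups:** All four loose cups are nested on cup_0, each pushed down to contact.

**Last checks**
- **Jar position:** On the reader it stood about 2 mm from the circle's centre. In the ring, its centre is about 1 mm from the ring's centre.
- **Barcode:** I could not see it once it faced the window. I inferred its direction from the planned 63.4° turn. A rough check on the label's edge gave 68 ± 8°, which agrees.
- **Dish:** It lies flat at about (0.541, 0.261), roughly 3 mm from the bay's centre, with its rim at z ≈ 0.030–0.032.
- **Stack height and level:** The top rim is level (slope under 0.002) at z ≈ 0.205; the expected height is 0.206.
- **Stack straightness:** The top cup's axis is about 4 mm from the lowest cup's, from the play between cups; 14 mm is allowed.

**Disagreements:** The depth readings ran 1–4 mm low throughout, so I judged seating by contact force and tool height, which agreed within 0.3 mm. No grip slip was seen. The robot is clear of everything, and the purple and red look-alikes were not touched.

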